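# Rock a stuck template plate off its spring pins

### The job

The plywood template with the rectangular block handle is stuck on the two pins of its station. Work it loose by prying gently up from underneath its two overhanging ends in turn, a little at a time, so that it never leans more than 9 degrees, and leave the glued-on handle untouched until the plate has come loose from the grip of both pins. Then take it by the handle and lay it gently, flat, in the wooden tray; leave the other template (round knob) and everything else as they are.

Things in the scene. Friction and masses are not known exactly. Their poses are not given: they have to be found in the camera images.
- template_mid (a point): Centre of the stuck plate, half-way up its thickness. Plywood, 190 mm long (x), 100 mm wide (y), 18 mm thick (z up), 0.3 to 0.45 kg with its handle. Two through holes on its long axis, 15 x 34 mm, 38 mm either side of the centre, stick on the pins. Seated, its centre is 64 mm above the bench. Lengthwise it lies roughly along world y (up to 0.3 rad off).
- end_a (a point): Middle of the lower edge of the plate's -x end (95 mm from its centre); axes as the plate's. Each end overhangs the station block by 36 mm, open from below, its underside 55 mm above the bench when seated: room for closed fingertips, leaning in from beyond the end, to get under it and lift.
- end_b (a point): The same at the plate's +x end.
- handle: Dark wooden block handle glued upright on the middle of that plate's top: 44 mm (x, along the plate) by 26 mm (y) by 45 mm tall (z). Origin at the centre of the handle's foot, on the plate's top face, 9 mm above template_mid; axes as the plate's. Not to be touched while the plate is still gripped by its pins.
- handle_mid (a point): Grip point inside that handle, on its axis, 26.5 mm above the plate's top; axes as the plate's.
- station: Its station, fixed: steel foot 150 x 130 x 12 mm, on it an aluminium block 118 mm (x, along the plate) by 112 mm (y), top 55 mm above the bench; origin on the bench under its centre, z up. Two flat steel pins (9 mm along x, 32 mm along y) stand 23 mm out of its top at x = +38 and -38 mm; sprung balls on their sides, 12 mm up, grip the holes by friction, some 20 N each pin, and hold the plate wherever it is left.
- station_top (a point): Centre of the block's top, between the pins. Lifting one end pivots the plate about the far pin and takes 10 to 20 N; a lean of 0.11 rad raises the near hole 8 mm over the far one. A pin lets go with a small jump when the plate's underside there is 13 to 15 mm above this point: its balls spread under the plate. Off both, it rests loosely on the balls, level (centre 24 to 25 mm above this point), round the pins' tips, and lifts off.
- template2_mid (a point): Centre of the other plate, the same but with a round knob (42 mm across, 45 mm tall) in place of the block handle; to be left alone.
- station2: The other plate's station, the same as station; origin on the bench under its centre.
- tray: Fixed shallow open wooden tray, 236 mm long (x) by 146 mm wide (y) outside, walls 6 mm thick and 28 mm high, floor 6 mm thick; origin on the bench under its centre. The plate fits lengthwise along x, with 17 mm to spare at each side and end (centre then 15 mm above the bench). Its length points roughly away from the robot.
- glue: Bystander: white round glue bottle, 62 mm across, 190 mm tall, origin at its underside's centre; leave where it is.
- jar: Bystander: round glass jar with steel lid, 68 mm across, 85 mm tall, origin at its underside's centre; leave where it is.
- mallet: Bystander: wooden mallet lying along its own x, about 240 mm long, 60 mm tall, head (110 mm along y) towards +x, origin at its underside's centre; leave where it is.
- offcut: Bystander: pale wooden offcut 120 x 45 x 22 mm, origin at its underside's centre; leave where it is.
- offcut2: Bystander: dark wooden offcut 90 x 60 x 30 mm, origin at its underside's centre; leave where it is.
- square: Bystander: joiner's square lying flat: dark stock 120 x 30 x 16 mm along x, thin steel blade 150 mm along +y, origin at its underside's centre; leave where it is.
- brush: Bystander: brush lying along its own x, about 30 mm tall, origin at its underside's centre; leave where it is.

How it is judged (in metres and radians):
On the way, in this order (a step that is already met when the one before it is completed fails the run):
1. one end of the plate has been pried up (lean over 2.5 degrees) while it is still gripped by its pins (z of template_mid in the frame of station below 0.0765 m and horizontal distance between template_mid and station below 0.03 m and angle between template_mid's own z axis and vertical above 0.045 rad), for 0.05 s.
2. both pins have let go: the plate's centre is more than 77.5 mm above the bench, lean under 6 degrees, over the station (z of template_mid in the frame of station above 0.0775 m and angle between template_mid's own z axis and vertical below 0.1 rad and horizontal distance between template_mid and station below 0.03 m), for 0.1 s.
At the end, for the whole second after the job is handed in: The template with the block handle lies flat on the tray's floor (centre within 25 mm of the tray's centre along and across it, lean under 3.5 degrees, plate centre less than 22 mm above the bench), at rest and released (x of template_mid in the frame of tray between -0.025 and 0.025 m and y of template_mid in the frame of tray between -0.025 and 0.025 m and z of template_mid in the frame of tray below 0.022 m and angle between template_mid's own z axis and vertical below 0.06 rad and linear speed of handle below 0.02 m/s); the robot touches nothing.
It fails at once if the handle is touched while the plate is still gripped by its pins (plate centre under 76.5 mm) (z of template_mid in the frame of station below 0.0765 m and horizontal distance between template_mid and station below 0.03 m and contact force between any of the fingers, the arm and handle above 1 N).
It fails at once if the plate leans more than 9 degrees while over its station (horizontal distance between template_mid and station below 0.03 m and angle between template_mid's own z axis and vertical above 0.16 rad).
It fails at once if the plate is dropped or flung into the tray (faster than 0.7 m/s over it) (horizontal distance between template_mid and tray below 0.06 m and linear speed of handle above 0.7 m/s).
It fails at once if the other template is moved more than 8 mm (distance of template2_mid from where it was at the start of the episode above 0.008 m).
It fails at once if a bystander is moved more than 30 mm or knocked over (distance of any of glue, jar, mallet, offcut, offcut2, square, brush from where it was at the start of the episode above 0.03 m or angle between any of glue, jar, mallet, offcut, offcut2, square, brush's own z axis and vertical above 0.5 rad).
It also fails if it takes over 72 s, if anything falls off the work surface, if the arm or the gripper's body presses on something with over 40 N, if the wrist force passes 120 N, or if a joint passes its speed limit or range.

### The arm

A 6-joint arm with a two-finger parallel gripper is mounted at the origin on the work surface. World frame = base frame: x ahead of the robot, y to its left, z up, the work surface at z = 0. Lengths are in m, angles in degrees, forces in N, time in s.
With the tool pointing down it reaches from about 0.4 to 0.825 m from the base axis. Payload 7 kg.
Tool frame: the origin (TCP) lies on the centre line of the jaws, within the pads' length; the fingertips stand 17 mm ahead of it and the grasp point (between the pads) lies 2 mm behind it; y points along the fingers, z is the direction in which the jaws open and shut, and the axes are right-handed (so a half turn about y gives the same grasp; the last joint's range is limited). The gripper opens to 88 mm and grips with 3 to 60 N. Pads are 19 mm wide; open, the fingers measure 130 mm over their backs; the gripper's body (78 mm by 193 mm) begins 47 mm behind the grasp point.
Start: joints at [90.418, 20.546, 0.682, 0, -70.136, -16.507], TCP at [0.187, 0.649, 0.215] pointing down, gripper open.
Joint ranges: [-176.03, 176.03], [-82.01, 121.73], [-58.28, 71.71], [-173.87, 95.51], [-174.79, -0.11], [-173.66, 173.66]. Speed limits (degrees/s): [136.94, 136.94, 172.46, 180, 180, 180].

### API

Orientations are given as [roll, pitch, yaw] about the fixed x, y, z axes, in that order (R = Rz(yaw) Ry(pitch) Rx(roll)).
In Python, from plant import r, capture, camera_info gives the robot as it stands. The module is installed in compiled form; this text tells all that it offers.
- The arm moves only by the tool apply_moves, never from a script. Its argument "deltas" is a list of rows, each an object of numbers: "tx", "ty", "tz": the shift along the tool's x, y, z in m; "turn": the turn about the tool's y in rad; "gripper": the finger opening in m, from 0 to 0.0876. A call has 1 to 5 rows; each row is the pose to reach, as a shift and turn from the pose commanded when the call began, along the tool's axes at that moment; what a row does not reach only later rows make up. A row lasts 1/10 s, in which the tool goes at most 50 mm and 8.59 degrees, less where a joint would pass 70% of its speed; a pose out of reach is approached as far as the arm can. A call with a gripper value outside its range is refused whole. The fingers move at their own pace and stop on an object; "newtons" is the grip in N (left out, the last holds). Time passes only in rows, so rows that repeat a pose let the fingers close. It gives the time, the measured TCP pose, the force and the opening at its end, in the units of the state.
- r.get_state(): the state, without advancing time (a new reading comes with each control period).
- capture(name): name is "scene" or "side" or "wrist"; returns (picture, depth): 400x640x3 uint8, red, green, blue; 400x640 float32, m along the optical axis (not along the pixel's ray), 0 where there is no reading.
- camera_info(name): a dict with "K" (3x3 intrinsics, pixels), "eye" and "orientation" of the camera in the world; the wrist camera has in their place "tool_from_camera" (4x4, takes a point from camera to tool coordinates, whose origin is the TCP and whose axes are the tool frame's). Camera axes: x right, y up, looking along -z (the intrinsics and any distortion apply to the point x, -y, -z); pixel columns grow to the right and rows downward; lengths in m; the calibration is good to about 2 mm. A picture is of the moment at which its call begins: read the wrist's pose just before it. camera_info takes no time and is no camera call.
- r.close_job(): hands the job in, once; it reports no verdict.
The state is a dict: "time_s": time; "joints": joint angles; "qd": joint speeds; "joint_torque": joint torques, N m; "tcp_pos": TCP position; "eef_rot": TCP orientation; "contact_force": force on the tool from outside, world axes, zero at the start; "moment": the same for the moment, N m; "gripper_width": finger opening in m.
Only numpy, scipy, OpenCV 4.12 (cv2) and the standard library are available. Lean on these libraries where they do the work, as an engineer would, in place of code of your own. Each camera call takes 0.05 s, during which the arm holds its last target.

## Working session

There is one attempt and no reset: what is moved stays moved. The work goes in short steps, Python scripts to look and compute and a tool call to move; the robot and the scene stay as the last step left them, time stands still between calls to the robot, and variables do not carry over. Pictures are saved under pics/ and viewed, and the job is handed in when it is done.

Besides the shell and the picture viewer there is one more tool, called after "Emit:" as name(argument=value, ...) on one line, values as JSON. apply_moves: Moves the arm, as the interface text tells. Its arguments: {"type":"object","properties":{"deltas":{"type":"array","items":{"type":"object","properties":{"tx":{"type":"number"},"ty":{"type":"number"},"tz":{"type":"number"},"turn":{"type":"number"},"gripper":{"type":"number"}}}},"newtons":{"type":"number"}},"required":["deltas"]}

```bash
mkdir -p pics; python3 - <<'E'
from plant import r,capture,camera_info
import cv2,numpy as np
print(r.get_state())
for n in ["scene","side","wrist"]:
    p,d=capture(n); cv2.imwrite(f"pics/{n}0.png",p[:,:,::-1]); np.save(f"{n}0.npy",d)
    print(n,camera_info(n))
E
```

```text
{'time_s': 0.0, 'joints': array([ 9.04176410e+01,  2.05901004e+01,  6.34642856e-01, -1.95496389e-02,
       -7.01340399e+01, -1.65062627e+01]), 'qd': array([-0.0417484 , -0.01366057, -0.12706321, -0.09438554,  0.01762418,
        0.09603833]), 'joint_torque': array([-8.63951955e-04, -5.82716918e+01,  2.93047106e+01,  6.99704289e+00,
        6.87337102e-03, -1.72168834e-04]), 'tcp_pos': array([0.186956  , 0.64808459, 0.21424614]), 'eef_rot': array([-8.99089689e+01,  7.80978011e-03,  1.63904727e+02]), 'contact_force': array([0.61965846, 0.07064461, 0.25493342]), 'moment': array([-0.0011831 ,  0.04844842, -0.0915956 ]), 'gripper_width': 0.08781011956872976}
scene {'K': array([[434.16131404,   0.        , 326.89211747],
       [  0.        , 434.16131404, 192.38365289],
       [  0.        ,   0.        ,   1.        ]]), 'eye': array([ 1.59607363, -0.24293527,  0.87504441]), 'orientation': array([53.84852945, -1.17969155, 77.52796084])}
side {'K': array([[389.31936711,   0.        , 316.9553568 ],
       [  0.        , 389.31936711, 196.86879947],
       [  0.        ,   0.        ,   1.        ]]), 'eye': array([0.42228293, 0.81371473, 0.57810372]), 'orientation': array([  58.2709341 ,   -0.62100121, -171.17205815])}
wrist {'K': array([[330.87478881,   0.        , 319.59522488],
       [  0.        , 330.87478881, 204.12048877],
       [  0.        ,   0.        ,   1.        ]]), 'tool_from_camera': array([[ 5.88013680e-04, -9.63156313e-01, -2.68941577e-01,
        -7.28952998e-02],
       [ 1.35695491e-04,  2.68941698e-01, -9.63156449e-01,
        -1.69954143e-01],
       [ 9.99999818e-01,  5.29855008e-04,  2.88837366e-04,
         4.54178342e-04],
       [ 0.00000000e+00,  0.00000000e+00,  0.00000000e+00,
         1.00000000e+00]])}
```

View pics/scene0.png

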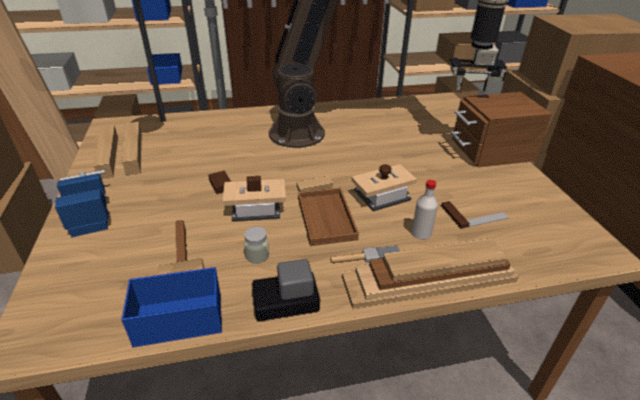

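View pics/side0.png

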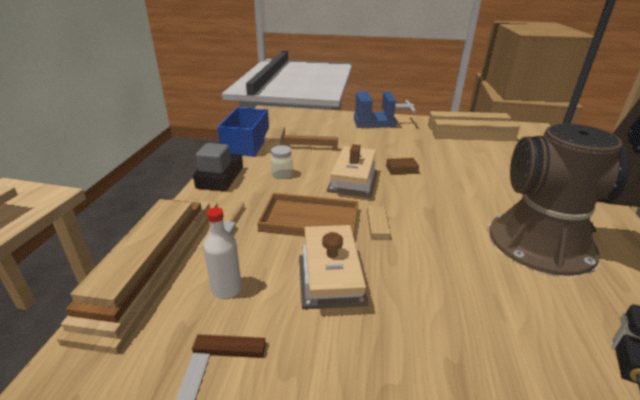

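View pics/wrist0.png

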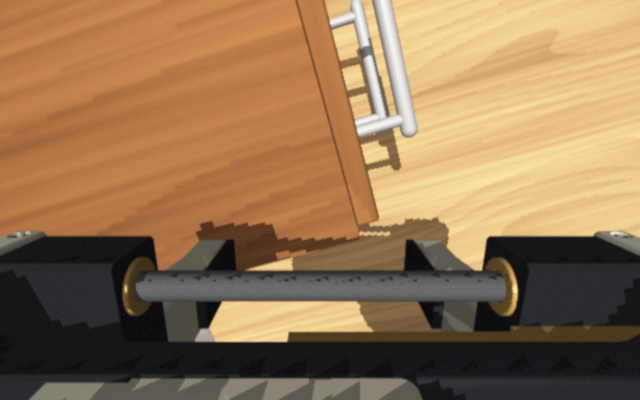

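The stuck plate with the block handle is at scene pixel (254,192), and the knob plate is at (384,180). The tray is at (328,215). Next I'll measure positions.

```bash
cat > h.py <<'E'
from plant import r,capture,camera_info
import cv2,numpy as np
from scipy.spatial.transform import Rotation as R
def T(n,st=None):
    ci=camera_info(n)
    if n=="wrist":
        st=st or r.get_state()
        A=np.eye(4);A[:3,:3]=R.from_euler('xyz',st['eef_rot'],degrees=True).as_matrix();A[:3,3]=st['tcp_pos']
        return ci['K'],A@ci['tool_from_camera']
    A=np.eye(4);A[:3,:3]=R.from_euler('xyz',ci['orientation'],degrees=True).as_matrix();A[:3,3]=ci['eye']
    return ci['K'],A
def cloud(n,d,st=None):
    K,A=T(n,st);v,u=np.mgrid[0:400,0:640]
    P=np.stack([(u-K[0,2])/K[0,0]*d,-(v-K[1,2])/K[1,1]*d,-d],-1)
    return P@A[:3,:3].T+A[:3,3]
def onplane(n,uv,z,st=None):
    K,A=T(n,st);uv=np.atleast_2d(uv).astype(float)
    D=np.stack([(uv[:,0]-K[0,2])/K[0,0],-(uv[:,1]-K[1,2])/K[1,1],-np.ones(len(uv))],-1)@A[:3,:3].T
    return A[:3,3]+D*((z-A[2,3])/D[:,2])[:,None]
def proj(n,P,st=None):
    K,A=T(n,st);Q=(np.atleast_2d(P)-A[:3,3])@A[:3,:3]
    return np.stack([K[0,2]+K[0,0]*Q[:,0]/-Q[:,2],K[1,2]-K[1,1]*Q[:,1]/-Q[:,2]],-1)
E
cat > m.py <<'E'
from h import *
for n in ["scene","side"]:
    d=np.load(f"{n}0.npy");C=cloud(n,d);p=cv2.imread(f"pics/{n}0.png")
    # plates: z 64..80
    m=((C[...,2]>.066)&(C[...,2]<.080)&(C[...,0]>.3)&(C[...,0]<.95)&(abs(C[...,1])<.5)).astype(np.uint8)
    N,L,S,_=cv2.connectedComponentsWithStats(m)
    for i in range(1,N):
        if S[i,4]<150: continue
        P=C[L==i];rc=cv2.minAreaRect((P[:,:2]*1000).astype(np.float32))
        print(n,"plate",S[i],rc,np.median(P[:,2]))
    m=((C[...,2]>.09)&(C[...,2]<.20)&(C[...,0]>.3)&(C[...,0]<.95)&(abs(C[...,1])<.5)).astype(np.uint8)
    N,L,S,_=cv2.connectedComponentsWithStats(m)
    for i in range(1,N):
        if S[i,4]<30: continue
        P=C[L==i];print(n,"tall",S[i],P.mean(0),P.min(0),P.max(0))
    m=((C[...,2]>.02)&(C[...,2]<.04)&(C[...,0]>.3)&(C[...,0]<.95)&(abs(C[...,1])<.5)).astype(np.uint8)
    N,L,S,_=cv2.connectedComponentsWithStats(m)
    for i in range(1,N):
        if S[i,4]<40: continue
        P=C[L==i];print(n,"low",S[i],P.min(0),P.max(0),cv2.minAreaRect((P[:,:2]*1000).astype(np.float32)))
E
python3 m.py
```

```text
scene plate [351 164  65  31 989] ((481.5119934082031, 211.59063720703125), (109.46726989746094, 193.6507568359375), 13.188047409057617) 0.07260266214478184
scene plate [ 223  179   62   25 1091] ((469.802978515625, -212.10565185546875), (189.6198272705078, 108.30105590820312), 85.18942260742188) 0.07288813807110683
scene plate [383 256 123  25 478] ((907.5704956054688, 238.47377014160156), (318.58477783203125, 75.4432373046875), 76.59224700927734) 0.07337862685035235
scene plate [144 275  70  13 278] ((815.2200317382812, -420.00628662109375), (7.53873872756958, 159.84104919433594), 0.3256363272666931) 0.0732305988329276
scene plate [138 285  80  43 353] ((920.2679443359375, -398.3171081542969), (79.56643676757812, 190.03964233398438), 27.176599502563477) 0.07323804279983614
scene tall [378 164  13  12 115] [0.49013101 0.20793049 0.11121534] [0.46628521 0.19029244 0.09100613] [0.5053512  0.22942048 0.12045793]
scene tall [246 176  15  12 171] [ 0.47644783 -0.21223335  0.10907523] [ 0.45293964 -0.23459519  0.09004282] [ 0.48862722 -0.18913163  0.12122128]
scene tall [415 180  23  37 5
[... 5963 characters left out ...]
859375, 13.626819610595703), (72.91719818115234, 10.073758125305176), 87.79928588867188)
side low [367 205  23  29 505] [ 0.36116062 -0.06035025  0.02000372] [0.41818677 0.06043789 0.02615868] ((389.9752197265625, -1.2155494689941406), (44.66843032836914, 121.68637084960938), 7.228845596313477)
side low [223 219  11  11  66] [0.73759095 0.06154228 0.02000175] [0.76361218 0.10563843 0.02253176] ((748.250244140625, 82.8003158569336), (23.881288528442383, 43.399452209472656), 26.56172752380371)
side low [209 274  32  19 236] [0.65688588 0.26168184 0.02002913] [0.71384613 0.30189001 0.0399366 ] ((680.4278564453125, 287.14605712890625), (61.110023498535156, 27.14240837097168), 25.660308837890625)
```

```bash
python3 - <<'E'
import cv2
a=cv2.imread("pics/scene0.png")[150:270,200:440];cv2.imwrite("pics/s0c.png",cv2.resize(a,None,fx=3.3,fy=3.3,interpolation=2))
a=cv2.imread("pics/side0.png")[130:320,240:440];cv2.imwrite("pics/d0c.png",cv2.resize(a,None,fx=3,fy=3,interpolation=2))
E
```

```text
(no output)
```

View pics/s0c.png

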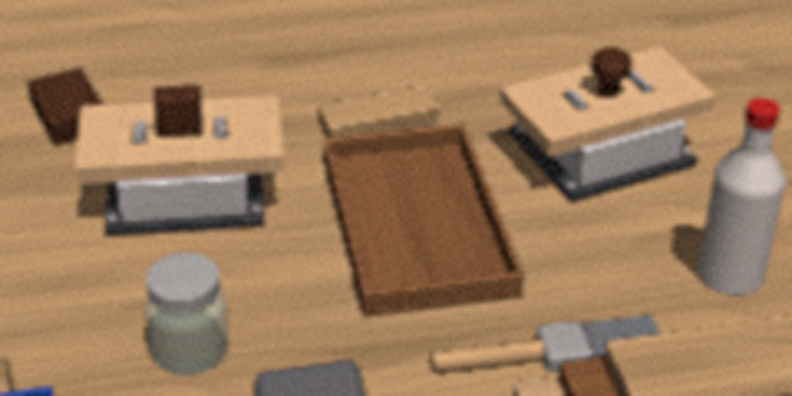

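View pics/d0c.png

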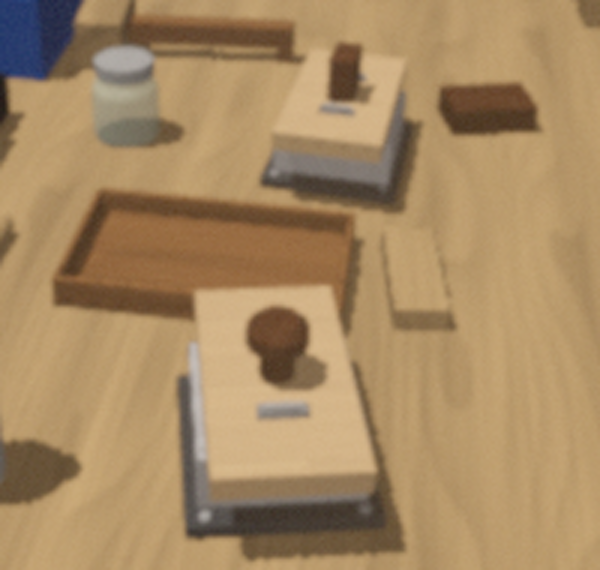

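Emit:
apply_moves(deltas=[{"ty": -0.05},{"ty": -0.085,"tz": 0.03},{"ty": -0.085,"tz": 0.08},{"ty": -0.085,"tz": 0.13,"tx": -0.02},{"ty": -0.085,"tz": 0.17,"tx": -0.05}])

```text
invalid input at $.deltas[0]: expected keys tx, ty, tz, turn, gripper
```

Emit:
apply_moves(deltas=[{"tx": 0,"ty": -0.05,"tz": 0,"turn": 0,"gripper": 0},{"tx": 0,"ty": -0.085,"tz": 0.03,"turn": 0,"gripper": 0},{"tx": 0,"ty": -0.085,"tz": 0.08,"turn": 0,"gripper": 0},{"tx": -0.02,"ty": -0.085,"tz": 0.13,"turn": 0,"gripper": 0},{"tx": -0.05,"ty": -0.085,"tz": 0.17,"turn": 0,"gripper": 0}], newtons=30)

```text
time_s: 0.65
tcp_pos: [0.1858, 0.4729, 0.3]
eef_rot: [-90.0, -0.0, 164.0]
contact_force: [0.5, 0.4, 0.6]
gripper_width: 0.0536
```

Emit:
apply_moves(deltas=[{"tx": -0.0415,"ty": 0,"tz": 0.024,"turn": 0,"gripper": 0},{"tx": -0.083,"ty": 0,"tz": 0.048,"turn": 0,"gripper": 0},{"tx": -0.1245,"ty": 0,"tz": 0.072,"turn": 0,"gripper": 0},{"tx": -0.166,"ty": 0,"tz": 0.096,"turn": 0,"gripper": 0},{"tx": -0.2075,"ty": 0,"tz": 0.12,"turn": 0,"gripper": 0}])

```text
time_s: 1.15
tcp_pos: [0.3536, 0.3003, 0.3004]
eef_rot: [-90.0, 0.0, 163.9]
contact_force: [1.5, 1.5, -0.5]
gripper_width: 0.0133
```

Emit:
apply_moves(deltas=[{"tx": 0.026,"ty": 0,"tz": 0.042,"turn": 0,"gripper": 0},{"tx": 0.052,"ty": 0,"tz": 0.084,"turn": 0,"gripper": 0},{"tx": 0.078,"ty": 0,"tz": 0.126,"turn": 0,"gripper": 0},{"tx": 0.1,"ty": 0,"tz": 0.16,"turn": 0,"gripper": 0},{"tx": 0.1,"ty": 0,"tz": 0.16,"turn": 0,"gripper": 0}])

```text
time_s: 1.65
tcp_pos: [0.2104, 0.1734, 0.3009]
eef_rot: [-90.4, -0.1, 164.1]
contact_force: [0.7, 0.7, 1.2]
gripper_width: 0.0007
```

```bash
python3 -c "
from h import *
print(r.get_state())"
```

```text
{'time_s': 1.65, 'joints': array([ 8.41095553e+01, -2.66727378e+01, -3.23538736e+01, -4.20926691e-02,
       -8.39031197e+01, -9.99399919e+00]), 'qd': array([-3.66376377,  6.78417575,  3.07800947,  0.91048896,  3.83271129,
        5.99691548]), 'joint_torque': array([ 1.1092357 ,  2.65403889, 29.45908427,  7.01450899, -0.74161263,
       -1.3268185 ]), 'tcp_pos': array([0.21042205, 0.17340087, 0.30091717]), 'eef_rot': array([-9.04021659e+01, -1.13399902e-01,  1.64111635e+02]), 'contact_force': array([0.7089728 , 0.6710066 , 1.16382286]), 'moment': array([ 0.14723003, -0.07497037,  0.0141155 ]), 'gripper_width': 0.0007133540546974689}
```

Emit:
apply_moves(deltas=[{"tx": -0.049,"ty": 0,"tz": 0.0065,"turn": 0,"gripper": 0},{"tx": -0.098,"ty": 0,"tz": 0.013,"turn": 0,"gripper": 0},{"tx": -0.147,"ty": 0,"tz": 0.0195,"turn": 0,"gripper": 0},{"tx": -0.196,"ty": 0,"tz": 0.026,"turn": 0,"gripper": 0},{"tx": -0.245,"ty": 0,"tz": 0.0325,"turn": 0,"gripper": 0}])

```text
time_s: 2.15
tcp_pos: [0.4176, 0.0857, 0.3001]
eef_rot: [-90.0, 0.0, 163.9]
contact_force: [-0.2, 2.3, 1.2]
gripper_width: 0.0004
```

Emit:
apply_moves(deltas=[{"tx": -0.049,"ty": 0,"tz": 0.0065,"turn": 0,"gripper": 0},{"tx": -0.098,"ty": 0,"tz": 0.013,"turn": 0,"gripper": 0},{"tx": -0.147,"ty": 0,"tz": 0.0195,"turn": 0,"gripper": 0},{"tx": -0.196,"ty": 0,"tz": 0.026,"turn": 0,"gripper": 0},{"tx": -0.245,"ty": 0,"tz": 0.0325,"turn": 0,"gripper": 0}])

```text
time_s: 2.65
tcp_pos: [0.644, -0.0136, 0.299]
eef_rot: [-90.0, -0.1, 163.9]
contact_force: [0.3, 1.7, 0.6]
gripper_width: 0.0004
```

Emit:
apply_moves(deltas=[{"tx": -0.049,"ty": 0,"tz": 0.0065,"turn": 0,"gripper": 0},{"tx": -0.098,"ty": 0,"tz": 0.013,"turn": 0,"gripper": 0},{"tx": -0.147,"ty": 0,"tz": 0.0195,"turn": 0,"gripper": 0},{"tx": -0.196,"ty": 0,"tz": 0.026,"turn": 0,"gripper": 0},{"tx": -0.245,"ty": 0,"tz": 0.0325,"turn": 0,"gripper": 0}])

```text
time_s: 3.15
tcp_pos: [0.8699, -0.1125, 0.299]
eef_rot: [-90.0, -0.0, 163.9]
contact_force: [1.1, -0.2, 1.3]
gripper_width: 0.0001
```

```bash
python3 -c "
from h import *
print(r.get_state())"
```

```text
{'time_s': 3.15, 'joints': array([ 5.26181978e+00,  4.09051744e+01,  4.52288894e+01,  2.54524903e-03,
       -9.43613774e+01,  6.86471624e+01]), 'qd': array([-16.47325776,  60.57434571, 109.45911304,   0.27060246,
       -48.30818085,  16.70244616]), 'joint_torque': array([ -1.55863591, -91.27799034,  22.4073261 ,   6.95888937,
         1.32907882,  -0.44160979]), 'tcp_pos': array([ 0.86994112, -0.11251164,  0.29900493]), 'eef_rot': array([-8.99839229e+01, -3.41530461e-02,  1.63908785e+02]), 'contact_force': array([ 1.11588394, -0.15785817,  1.29371301]), 'moment': array([ 0.03394814, -0.32911666, -0.02992649]), 'gripper_width': 0.0001474083058670142}
```

Emit:
apply_moves(deltas=[{"tx": -0.049,"ty": 0,"tz": 0.0065,"turn": 0,"gripper": 0},{"tx": -0.098,"ty": 0,"tz": 0.013,"turn": 0,"gripper": 0},{"tx": -0.147,"ty": 0,"tz": 0.0195,"turn": 0,"gripper": 0},{"tx": -0.147,"ty": 0,"tz": 0.0195,"turn": 0,"gripper": 0}])

```text
time_s: 3.55
tcp_pos: [0.9636, -0.1655, 0.2676]
eef_rot: [-89.9, 1.7, 163.8]
contact_force: [0.6, 1.0, -1.9]
gripper_width: 0.0006
```

```bash
python3 -c "
from h import *
print(r.get_state())"
```

```text
{'time_s': 3.55, 'joints': array([   1.83879132,   56.24074811,   71.43875341,    0.68960525,
       -103.60146485,   72.1744966 ]), 'qd': array([-1.48888582, -1.28042817,  1.69159753,  2.59180816, 11.41719692,
        2.46611248]), 'joint_torque': array([-2.00030990e-01, -1.07837269e+02,  3.41634572e+01,  8.31389487e+00,
       -3.37465256e-01,  5.52617514e-02]), 'tcp_pos': array([ 0.9635889 , -0.16550792,  0.26761148]), 'eef_rot': array([-89.85536732,   1.72456927, 163.84395141]), 'contact_force': array([ 0.55694118,  0.95428502, -1.91546481]), 'moment': array([ 0.07093215,  0.06908523, -0.04810512]), 'gripper_width': 0.0005839410365193229}
```

Emit:
apply_moves(deltas=[{"tx": 0.04,"ty": 0,"tz": 0,"turn": 0,"gripper": 0},{"tx": 0.08,"ty": 0,"tz": 0,"turn": 0,"gripper": 0},{"tx": 0.08,"ty": 0,"tz": 0,"turn": 0,"gripper": 0}])

```text
time_s: 3.85
tcp_pos: [0.8846, -0.1408, 0.2778]
eef_rot: [-90.0, 2.6, 164.0]
contact_force: [0.5, -0.4, 2.0]
gripper_width: 0.0006
```

```bash
python3 -c "
from h import *
print(r.get_state())"
```

```text
{'time_s': 3.85, 'joints': array([  3.68926127,  40.88980162,  42.18057163,   0.83131208,
       -88.86856806,  70.26500132]), 'qd': array([  3.13062592, -24.05382723, -41.10674892,   0.60755218,
        21.17368004,  -3.25988151]), 'joint_torque': array([-6.36168290e-01, -7.76203465e+01,  2.94245785e+01,  6.64964139e+00,
        1.03203517e-01, -1.59431165e-03]), 'tcp_pos': array([ 0.88458182, -0.14080209,  0.27776471]), 'eef_rot': array([-90.03539866,   2.56062211, 163.95231524]), 'contact_force': array([ 0.50040981, -0.3593481 ,  1.99823966]), 'moment': array([ 0.04952352,  0.04930316, -0.02453051]), 'gripper_width': 0.0005612592964756098}
```

```bash
cat > kin.py <<'E'
import numpy as np
from scipy.optimize import least_squares
from scipy.spatial.transform import Rotation as R
D=[([90.4176,20.5901,.6346,-.0195,-70.134,-16.506],[.186956,.648085,.214246],[-89.909,.0078,163.9047]),
([84.10955,-26.67274,-32.35387,-.04209,-83.90312,-9.99399],[.210422,.173401,.300917],[-90.40217,-.1134,164.1116]),
([5.26182,40.90517,45.22889,.00255,-94.36138,68.64716],[.869941,-.112512,.299005],[-89.98392,-.03415,163.90879]),
([1.83879,56.24075,71.43875,.68961,-103.60146,72.1745],[.963589,-.165508,.267611],[-89.85537,1.72457,163.84395]),
([3.68926,40.88980,42.18057,.83131,-88.86857,70.26500],[.884582,-.140802,.277765],[-90.0354,2.56062,163.95232])]
Rx=lambda a:R.from_euler('x',a,degrees=True).as_matrix()
Ry=lambda a:R.from_euler('y',a,degrees=True).as_matrix()
Rz=lambda a:R.from_euler('z',a,degrees=True).as_matrix()
def fk(q,p,s4=1,s6=1):
    a1,L2,a3,L3,h,Lt,lat,xo=p
    A=Rz(q[0]);P=A@np.array([a1,0,h])
    B=A@Ry(q[1]);P=P+B@np.array([0,0,L2])
    C=A@Ry(q[1]-q[2]);P=P+C@np.array([L3,0,a3])
    E=C@Rx(s4*q[3])
    P=P+E@np.array([0,-lat,0])
    F=E@Ry(-q[4]);P=P+F@np.array([Lt,0,xo])
    # tool: F x-axis = fingers direction
    G=F@Rx(s6*q[5])
    # at zero: tool y=+x_F ; 
    M=np.array([[0,1,0],[0,0,-1],[-1,0,0]],float)  # columns tool x,y,z
    return P,G,M
E
cat > fit.py <<'E'
from kin import *
p0=[0.05,.4,0,.4,.35,.3,.19,0]
best=None
for s4 in (1,-1):
  f=lambda p:np.concatenate([fk(q,p,s4)[0]-x for q,x,_ in D]+[[1e-3*v for v in p]])
  s=least_squares(f,p0);print(s4,s.x.round(4),s.cost,s.fun[:15].round(4))
  for q,x,e in D:
    P,G,M=fk(q,s.x,s4,1);G2=fk(q,s.x,s4,-1)[1]
    Rm=R.from_euler('xyz',e,degrees=True).as_matrix()
    print((G.T@Rm).round(3).tolist(),(G2.T@Rm).round(3).tolist())
E
python3 fit.py
```

```text
1 [-0.1255  0.6023 -0.0042  0.4666  0.0625  0.2494  0.1951  0.1243] 5.785390690325779e-05 [ 0.0035  0.0006 -0.0007  0.0037 -0.0004  0.0011  0.0028 -0.003   0.0002
  0.0004  0.0046 -0.0002 -0.004   0.0057 -0.0004]
[[-0.001, 1.0, -0.0], [0.838, 0.001, 0.545], [0.545, 0.0, -0.838]] [[-0.001, 1.0, -0.0], [1.0, 0.001, 0.0], [0.0, -0.0, -1.0]]
[[-0.001, 1.0, -0.0], [0.94, 0.001, 0.342], [0.342, 0.0, -0.94]] [[-0.001, 1.0, -0.0], [1.0, 0.001, 0.0], [0.0, -0.0, -1.0]]
[[0.0, 1.0, -0.0], [-0.735, -0.0, -0.678], [-0.678, 0.0, 0.735]] [[0.0, 1.0, -0.0], [1.0, -0.0, 0.0], [0.0, -0.0, -1.0]]
[[0.007, 1.0, -0.022], [-0.809, -0.007, -0.587], [-0.587, 0.022, 0.809]] [[0.007, 1.0, -0.022], [1.0, -0.007, 0.006], [0.006, -0.022, -1.0]]
[[0.01, 1.0, -0.027], [-0.772, -0.01, -0.635], [-0.635, 0.027, 0.772]] [[0.01, 1.0, -0.027], [1.0, -0.01, -0.0], [-0.001, -0.027, -1.0]]
-1 [-0.      0.6016 -0.      0.4636  0.1984  0.389   0.1918  0.    ] 4.0228174203538003e-07 [ 0.  0.  0.  0. -0.  0.  0. -0. -0. -0.  0.  0. -0.  0. -0.]
[[-0.0, 1.0, 0.0], [0.839, 0.0, 0.545], [0.545, 0.0, -0.839]] [[-0.0, 1.0, 0.0], [1.0, 0.0, 0.0], [0.0, 0.0, -1.0]]
[[-0.0, 1.0, -0.0], [0.94, 0.0, 0.342], [0.342, -0.0, -0.94]] [[-0.0, 1.0, -0.0], [1.0, 0.0, 0.0], [0.0, -0.0, -1.0]]
[[-0.0, 1.0, 0.0], [-0.735, -0.0, -0.678], [-0.678, -0.0, 0.735]] [[-0.0, 1.0, 0.0], [1.0, 0.0, -0.0], [-0.0, 0.0, -1.0]]
[[-0.0, 1.0, 0.0], [-0.813, 0.0, -0.583], [-0.583, -0.0, 0.813]] [[-0.0, 1.0, 0.0], [1.0, 0.0, 0.0], [0.0, 0.0, -1.0]]
[[0.0, 1.0, 0.0], [-0.772, 0.0, -0.636], [-0.636, 0.0, 0.772]] [[0.0, 1.0, 0.0], [1.0, -0.0, -0.0], [-0.0, 0.0, -1.0]]
```

```bash
cat >> kin.py <<'E'
PP=[0,.6016,0,.4636,.1984,.389,.1918,0]
MM=np.array([[0,1,0],[1,0,0],[0,0,-1]],float)
LO=np.array([-176.03,-82.01,-58.28,-173.87,-174.79,-173.66]);HI=np.array([176.03,121.73,71.71,95.51,-.11,173.66])
def FK(q):
    P,G,_=fk(q,PP,-1,-1);return P,G@MM
def ik(q0,Pt,Rt,w=1.0):
    def f(q):
        P,Rm=FK(q);return np.concatenate([P-Pt,w*R.from_matrix(Rm.T@Rt).as_rotvec()])
    q0=np.clip(q0,LO+1e-4,HI-1e-4)
    return least_squares(f,q0,bounds=(LO,HI),x_scale=10.,xtol=1e-10,ftol=1e-12).x
def row(q,Pt,Rt,w=1.0,q0=None):
    P,Rm=FK(q)
    d=Pt-P;n=np.linalg.norm(d);d=d*min(1,.05/max(n,1e-9))
    v=R.from_matrix(Rm.T@Rt).as_rotvec();a=np.linalg.norm(v);v=v*min(1,np.radians(8.59)/max(a,1e-9))
    return ik(q,P+d,Rm@R.from_rotvec(v).as_matrix(),w)
def call(q,rows,w=1.0,rl=True):
    P0,R0=FK(q)
    for (x,y,z,t) in rows:
        Pt=P0+R0@np.array([x,y,z]);Rt=R0@R.from_euler('y',t).as_matrix()
        q=row(q,Pt,Rt,w) if rl else ik(q,Pt,Rt,w)
    return q
def tip(q): return FK(q)[1][:,1]
def show(q):
    P,Rm=FK(q);print(np.round(q,1),P.round(4),R.from_matrix(Rm).as_euler('xyz',degrees=True).round(2),'tip',Rm[:,1].round(3))
E
python3 - <<'E'
from kin import *
Rt=R.from_euler('xyz',[-90,0,163.95],degrees=True).as_matrix()
for w in (.3,1,3):
  for rl in(True,False):
    q=ik(np.array(D[2][0]),np.array([.887,-.119,.3]),Rt);
    rows=[(-.049*k,0,.0065*k,0) for k in (1,2,3,3)]
    q=call(q,rows,w,rl);print(w,rl);show(q)
# j6 limit test
for sgn in (1,-1):
  q=np.array([-2,20,5,0,-75,sgn*173.])
  Rt=R.from_euler('xyz',[-90,0,-2+sgn*173+90],degrees=True).as_matrix()
  q=ik(q,np.array([.47,-.21,.3]),Rt);show(q)
  for i in range(6):
    q=call(q,[(0,0,0,-sgn*-.15*k) for k in range(1,6)],1.);show(q)
E
```

```text
0.3 True
[  1.9  55.7  71.7   2.2 -98.8  72.5] [ 0.9954 -0.1736  0.2862] [-90.1    7.46 163.94] tip [ 0.125 -0.034 -0.992]
0.3 False
[  1.9  55.7  71.7   2.2 -98.8  72.5] [ 0.9954 -0.1736  0.2862] [-90.1    7.46 163.94] tip [ 0.125 -0.034 -0.992]
1 True
[   1.7   56.1   71.7    0.3 -104.6   72.3] [ 0.9575 -0.1657  0.2707] [-90.01   1.02 163.95] tip [ 0.017 -0.005 -1.   ]
1 False
[   1.6   56.2   71.7    0.4 -104.1   72.4] [ 0.9607 -0.1675  0.2699] [-90.02   1.46 163.95] tip [ 0.025 -0.007 -1.   ]
3 True
[   1.7   56.2   71.7    0.  -105.4   72.3] [ 0.9522 -0.1645  0.2688] [-9.0000e+01  1.1000e-01  1.6395e+02] tip [ 0.002 -0.001 -1.   ]
3 False
[ 1.600e+00  5.630e+01  7.170e+01  1.000e-01 -1.052e+02  7.240e+01] [ 0.9534 -0.1663  0.2666] [-90.     0.18 163.95] tip [ 0.003 -0.001 -1.   ]
[ -2.2   2.6 -11.2   0.  -76.2 173.2] [ 0.47 -0.21  0.3 ] [-90.  -0. -99.] tip [-0. -0. -1.]
[ -2.2   2.6 -11.2   0.  -76.2 130.3] [ 0.47 -0.21  0.3 ] [ -90.     -0.   -141.95] tip [-0. -0. -1.]
[ -2.2   2.6 -11.2   0.  -76.2  87.3] [ 0.47 -0.21  0.3 ] [-90.    0.  175.1] tip [-0. -0. -1.]
[ -2.2   2.6 
[... 366 characters left out ...]
. -0. -1.]
[  -2.2    2.6  -11.2   -0.   -76.2 -172.8] [ 0.47 -0.21  0.3 ] [-90.   0. -85.] tip [ 0.  0. -1.]
[  -2.2    2.6  -11.2    0.   -76.2 -129.8] [ 0.47 -0.21  0.3 ] [-90.    -0.   -42.05] tip [ 0. -0. -1.]
[ -2.2   2.6 -11.2   0.  -76.2 -86.9] [ 0.47 -0.21  0.3 ] [-90.   -0.    0.9] tip [ 0. -0. -1.]
[ -2.2   2.6 -11.2   0.  -76.2 -43.9] [ 0.47 -0.21  0.3 ] [-90.    -0.    43.85] tip [ 0. -0. -1.]
[ -2.2   2.6 -11.2   0.  -76.2  -1. ] [ 0.47 -0.21  0.3 ] [-90.    0.   86.8] tip [ 0. -0. -1.]
[ -2.2   2.6 -11.2   0.  -76.2  42. ] [ 0.47 -0.21  0.3 ] [-90.     0.   129.75] tip [ 0. -0. -1.]
[ -2.2   2.6 -11.2   0.  -76.2  84.9] [ 0.47 -0.21  0.3 ] [-90.    0.  172.7] tip [ 0. -0. -1.]
```

```bash
python3 - <<'E'
from kin import *
for w in (.7,1):
 for rl in(True,False):
  for sgn in (1,-1):
   print(w,rl,sgn)
   q=np.array([-2,20,5,0,-75,sgn*173.])
   Rt=R.from_euler('xyz',[-90,0,-2+sgn*173+90],degrees=True).as_matrix()
   q=ik(q,np.array([.47,-.21,.3]),Rt)
   for i in range(5):
    q=call(q,[(0,0,0,-sgn*.15*k) for k in range(1,6)],w,rl);show(q)
E
```

```text
0.7 True 1
[ 21.3  -7.7 -27.3   9.3 -70.4 173.7] [ 0.4334 -0.0975  0.2838] [-89.29  -8.71 -71.96] tip [ 0.059 -0.14  -0.988]
[ 50.6 -20.1 -42.   15.4 -73.2 173.7] [ 0.3544 -0.0159  0.2625] [-94.17 -14.83 -40.07] tip [ 0.149 -0.22  -0.964]
[ 94.1 -42.7 -48.7  11.4 -97.5 173.7] [ 0.266  -0.014   0.2591] [-102.38  -12.78   -0.97] tip [ 0.212 -0.218 -0.953]
[ 136.1  -60.9  -42.9   -1.3 -125.6  173.7] [ 0.273  -0.0068  0.2591] [-107.73   -0.65   40.5 ] tip [ 0.206 -0.225 -0.952]
[ 163.7  -71.8  -32.6  -19.6 -142.8  173.7] [0.2892 0.0217 0.2616] [-103.49   13.67   80.02] tip [ 0.19  -0.267 -0.945]
0.7 True -1
[ -23.     6.4   -6.3   -9.2  -76.9 -173.7] [ 0.4252 -0.3205  0.2802] [ -88.75    8.86 -108.62] tip [ 0.07   0.139 -0.988]
[ -42.7   10.1   -5.7  -18.4  -76.4 -173.7] [ 0.3436 -0.4031  0.2358] [ -90.95   17.87 -131.25] tip [ 0.19   0.242 -0.952]
[ -60.7   14.3   -9.   -27.   -74.1 -173.7] [ 0.2469 -0.442   0.1696] [ -96.94   25.56 -155.15] tip [ 0.338  0.29  -0.896]
[ -76.6   19.9  -15.2  -35.3  -69.6 -173.7] [ 0.1588 -0.4347  0.0853] [-107.     30.21  178.12] tip [ 0.491  0.276 -0.82
[... 3081 characters left out ...]
] [0.3642 0.064  0.2997] [-90.2   11.8  110.64] tip [ 0.075 -0.19  -0.979]
1 False -1
[ -35.3    5.5  -10.    -7.6  -74.1 -173.7] [ 0.3281 -0.4044  0.2633] [ -88.85    7.27 -120.95] tip [ 0.082  0.098 -0.992]
[ -67.4    9.4  -14.4  -15.6  -69.3 -173.7] [ 0.1066 -0.4819  0.1812] [ -92.3    14.58 -157.28] tip [ 0.216  0.134 -0.967]
[ -95.5   17.2  -24.5  -24.3  -57.7 -173.7] [-0.0801 -0.4209  0.0434] [-100.08   19.12  164.3 ] tip [ 0.358  0.081 -0.93 ]
[-110.2   33.4  -38.1  -44.7  -34.3 -173.7] [-0.0883 -0.2918 -0.136 ] [-109.47   15.08  122.67] tip [ 0.413 -0.027 -0.91 ]
[-122.9   48.3  -42.7  -70.7  -23.9 -173.7] [-0.0385 -0.2158 -0.2168] [-114.17    1.66   82.22] tip [ 0.402 -0.082 -0.912]
```

```bash
python3 - <<'E'
from kin import *
def start(P,yaw,j1):
    Rt=R.from_euler('xyz',[-90,0,yaw],degrees=True).as_matrix()
    q=np.array([j1,20,5,0,-75,yaw-90-j1]);q=ik(q,np.array(P),Rt);return q
for name,P,yaw,j1,dirn in [('out +y',[.19,.9,.35],85,90,[0,.05,0]),('out -y',[-.2,-.9,.35],85,-90,[0,-.05,0]),
   ('in j1=85 -> -y',[.19,.2,.3],85,88,[0,-.05,0]),('in -95 -> +y',[-.19,-.2,.3],85,-90,[0,.05,0]),
   ('in j1=85 low',[.19,.35,.1],85,88,[0,-.05,0]),('up +y',[.19,.5,.6],85,88,[0,0,.05])]:
  q=start(P,yaw,j1);print(name);show(q)
  for i in range(6):
    l=FK(q)[1].T@np.array(dirn)
    q=call(q,[tuple(l*k)+(0,) for k in range(1,6)],.8,False);show(q)
E
```

```text
out +y
[  90.1   50.4   70.2    0.  -109.8  -95.1] [0.19 0.9  0.35] [-90.  -0.  85.] tip [ 0.  0. -1.]
[ 92.3  56.3  71.7   1.8 -99.7 -96.9] [0.1639 0.9921 0.2735] [-91.01  -5.86  85.05] tip [ 0.026  0.1   -0.995]
[ 94.   61.1  71.7   3.7 -88.8 -98.7] [0.1417 1.0723 0.207 ] [-91.89 -12.26  85.22] tip [ 0.051  0.209 -0.977]
[  95.4   65.5   71.7    6.   -78.1 -100.7] [0.1231 1.1436 0.1508] [-92.68 -18.91  85.49] tip [ 0.072  0.319 -0.945]
[  96.5   69.6   71.7    8.6  -67.7 -103. ] [0.1074 1.2067 0.1045] [-93.43 -25.63  85.88] tip [ 0.091  0.426 -0.9  ]
[  97.4   73.4   71.7   11.8  -57.8 -105.8] [0.0941 1.2615 0.0674] [-94.19 -32.25  86.38] tip [ 0.107  0.527 -0.843]
[  98.    77.1   71.7   15.9  -48.3 -109.5] [0.0825 1.3083 0.0387] [-95.02 -38.66  87.02] tip [ 0.12   0.617 -0.778]
out -y
[ -90.5   51.    71.4    0.  -110.4   85.5] [-0.2  -0.9   0.35] [-90.   0.  85.] tip [-0. -0. -1.]
[-88.2  56.4  71.7   1.8 -99.6  83.6] [-0.1724 -0.9912  0.2731] [-88.93   5.9   85.06] tip [-0.027 -0.101 -0.995]
[-86.4  61.1  71.7   3.8 -88.7  81.7] [-0.1491 -1.0717  0.2066] [-88.01  12.28  85.23] 
[... 2940 characters left out ...]
3.1   17.1   71.7    1.9 -143.2  -96.6] [0.1749 0.4603 0.766 ] [-90.92  -1.56  85.01] tip [ 0.018  0.026 -1.   ]
[ 101.2   11.4   71.7    7.8 -146.2  -99.5] [0.1472 0.3877 0.8169] [-93.11  -4.92  85.13] tip [ 0.061  0.081 -0.995]
[ 113.3    6.9   71.7   17.1 -148.8 -103.2] [0.1236 0.3263 0.8561] [-95.47  -8.39  85.39] tip [ 0.107  0.137 -0.985]
[ 131.6    3.5   71.7   31.  -151.9 -108.3] [0.1041 0.2725 0.8892] [-97.76 -12.07  85.83] tip [ 0.15   0.197 -0.969]
[ 156.5    1.3   71.7   50.3 -156.2 -114.2] [0.0921 0.2251 0.9171] [-99.59 -15.84  86.42] tip [ 0.183  0.258 -0.949]
[ 176.     0.3   70.1   67.2 -159.  -117.1] [0.0914 0.197  0.9366] [-101.41  -19.48   87.13] tip [ 0.214  0.317 -0.924]
```

```bash
python3 - <<'E'
from h import *
# height map from both views, 10cm cells, max z
H={}
for n in ["scene","side"]:
    C=cloud(n,np.load(f"{n}0.npy")).reshape(-1,3)
    C=C[(C[:,2]>-.1)&(C[:,2]<1.2)&(abs(C[:,1])<1.3)&(C[:,0]>-.7)&(C[:,0]<1.1)]
    for x,y,z in C:
        k=(int(np.floor(x*10)),int(np.floor(y*10)));H.setdefault(k,[]).append(z)
print("x\\y",list(range(-13,13)))
for i in range(-7,11): print("%3d"%i," ".join("%3d"%(100*np.percentile(H[(i,j)],98)) if (i,j) in H else "  ." for j in range(-13,13)))
E
```

```text
x\y [-13, -12, -11, -10, -9, -8, -7, -6, -5, -4, -3, -2, -1, 0, 1, 2, 3, 4, 5, 6, 7, 8, 9, 10, 11, 12]
 -7   .   .   .   .   .   .   .   .   .   .   .   .   .   .   .   .   .   .   .   .   .   .   .   .   .   .
 -6   .   .   .   .   .   .   .   .   .   .   .   .   .   .   .   .   .   .   .   .   .   .   .   .   .   .
 -5   .   .   .   .   .   .   .   .   .   .   .   .   .   .   .   .   .   .   .   .   .   .   .   .   .   .
 -4   .   .   .   .   .   .   .   .   .   .   .   .   .   .   0   0   .   .   .   .   .   .   .   .   .   .
 -3   .   .   .   .   0   0   0  47   0   0   0   0   0   0   0   0   0   0   0   0   0   0   .   .   .   .
 -2   .   .   .   .   0   0   6  22   0   0   0   0  41  48   0   0   0   0   0   0   0   0   .   .   .   .
 -1   .   .   .   .   0   6   6   0   0   0   0   1  36  47  49   0   0   0   0   0   0   .   .   .   .   .
  0   .   .   .   .   0   6   6   0   0   0   0   1  28  27   1   0   0   0   0   0   0   .   .   .   .   .
  1   .   .   .   .   0   6   6   5   0   0   0   0  25  24   0   0   0   0  50  53  33  20   .   .   .   .
  2   .   .   .   .   7  
[... 246 characters left out ...]
   2  10  11   7   0   0   0   0  57   .   .   .   .
  5  -1  -2  -1   .   0  10   0   0   4   5   7   7   2   2   7   7   6   1   0   0   0   0   .   .   .   .
  6  -1  -1  -1   .   0   0   0   0   4   0   8   7   2   2   0  19   9   1   0   0   0   0   .   .   .   .
  7  -1  -1  -1   .   0   0   0   0   6   6   8   4   1   2   2  15   0   0   0   0   0   0   .   .   .   .
  8  -1  -1  -1   .   0   0   0  10  10  10   5  11   4   8   8   8   8   8   0   0   0   0   .   .   .   .
  9  -1  -1  -1   .   0   0   0   9  10   9   5  10   4   6   8   8   8   6   0   0   0   0   .   .   .   .
 10   4   4   4   .   .   .   .   .   .   .   .   .   .   .   .   .   .   .   .   .   .   .   .   .   .   .
```

```bash
cat > pl.py <<'E'
import sys
from h import *
# usage: pl.py x y z [yaw]
def main(a):
    st=r.get_state();Rm=R.from_euler('xyz',st['eef_rot'],degrees=True).as_matrix()
    d=Rm.T@(np.array([float(v) for v in a[:3]])-st['tcp_pos'])
    t=0
    if len(a)>3:
        t=-(float(a[3])-st['eef_rot'][2]);t=np.radians((t+180)%360-180)
    print('t',round(st['time_s'],2),'pos',st['tcp_pos'].round(4),'rot',st['eef_rot'].round(2),'tip',Rm[:,1].round(3),'F',st['contact_force'].round(1),'q',st['joints'].round(1))
    print('tx %.4f ty %.4f tz %.4f turn %.3f  dist %.3f'%(*d,t,np.linalg.norm(d)))
main(sys.argv[1:])
E
python3 pl.py .25 .9 .4 80
```

```text
t 3.85 pos [ 0.8846 -0.1408  0.2778] rot [-90.04   2.56 163.95] tip [ 0.043 -0.012 -0.999] F [ 0.5 -0.4  2. ] q [  3.7  40.9  42.2   0.8 -88.9  70.3]
tx 0.8912 ty -0.1617 tz -0.8249 turn 1.465  dist 1.225
```

Emit:
apply_moves(deltas=[{"tx": 0.89,"ty": -0.16,"tz": -0.825,"turn": 1.46,"gripper": 0},{"tx": 0.89,"ty": -0.16,"tz": -0.825,"turn": 1.46,"gripper": 0},{"tx": 0.89,"ty": -0.16,"tz": -0.825,"turn": 1.46,"gripper": 0},{"tx": 0.89,"ty": -0.16,"tz": -0.825,"turn": 1.46,"gripper": 0},{"tx": 0.89,"ty": -0.16,"tz": -0.825,"turn": 1.46,"gripper": 0}])

```text
time_s: 4.35
tcp_pos: [0.7569, 0.073, 0.3045]
eef_rot: [-92.0, 1.8, 120.6]
contact_force: [-0.2, 0.3, -0.5]
gripper_width: 0.0002
```

```bash
python3 pl.py .25 .9 .4 80
```

```text
t 4.35 pos [0.7569 0.073  0.3045] rot [-92.03   1.85 120.58] tip [ 0.047 -0.01  -0.999] F [-0.2  0.3 -0.5] q [ 20.9  25.2  18.5   1.5 -80.9   9.5]
tx 0.9663 ty -0.1272 tz 0.0112 turn 0.708  dist 0.975
```

Emit:
apply_moves(deltas=[{"tx": 0.97,"ty": -0.13,"tz": 0.01,"turn": 0.7,"gripper": 0},{"tx": 0.97,"ty": -0.13,"tz": 0.01,"turn": 0.7,"gripper": 0},{"tx": 0.97,"ty": -0.13,"tz": 0.01,"turn": 0.7,"gripper": 0},{"tx": 0.97,"ty": -0.13,"tz": 0.01,"turn": 0.7,"gripper": 0},{"tx": 0.97,"ty": -0.13,"tz": 0.01,"turn": 0.7,"gripper": 0}])

```text
time_s: 4.85
tcp_pos: [0.6273, 0.2824, 0.3295]
eef_rot: [-92.7, 0.0, 80.5]
contact_force: [0.7, 1.5, -1.4]
gripper_width: 0.0002
```

```bash
python3 pl.py .25 .9 .4 80
```

```text
t 4.85 pos [0.6273 0.2824 0.3295] rot [-92.67   0.    80.52] tip [ 0.046 -0.008 -0.999] F [ 0.7  1.5 -1.4] q [ 41.6  17.9  10.4   2.1 -80.9 -51.4]
tx 0.5471 ty -0.0926 tz 0.4701 turn 0.009  dist 0.727
```

Emit:
apply_moves(deltas=[{"tx": 0.547,"ty": -0.093,"tz": 0.47,"turn": 0,"gripper": 0},{"tx": 0.547,"ty": -0.093,"tz": 0.47,"turn": 0,"gripper": 0},{"tx": 0.547,"ty": -0.093,"tz": 0.47,"turn": 0,"gripper": 0},{"tx": 0.547,"ty": -0.093,"tz": 0.47,"turn": 0,"gripper": 0},{"tx": 0.547,"ty": -0.093,"tz": 0.47,"turn": 0,"gripper": 0}])

```text
time_s: 5.35
tcp_pos: [0.4963, 0.4942, 0.3537]
eef_rot: [-92.6, -0.0, 80.9]
contact_force: [0.5, 0.8, -0.2]
gripper_width: 0.0005
```

Emit:
apply_moves(deltas=[{"tx": 0.547,"ty": -0.093,"tz": 0.47,"turn": 0,"gripper": 0},{"tx": 0.547,"ty": -0.093,"tz": 0.47,"turn": 0,"gripper": 0},{"tx": 0.547,"ty": -0.093,"tz": 0.47,"turn": 0,"gripper": 0},{"tx": 0.547,"ty": -0.093,"tz": 0.47,"turn": 0,"gripper": 0},{"tx": 0.547,"ty": -0.093,"tz": 0.47,"turn": 0,"gripper": 0}])

```text
time_s: 5.85
tcp_pos: [0.3654, 0.7056, 0.3781]
eef_rot: [-92.5, -0.1, 80.9]
contact_force: [1.2, 2.0, 0.3]
gripper_width: 0.0002
```

```bash
python3 pl.py .2 1.4 .6 80
python3 - <<'E'
from kin import *
from plant import r
q0=r.get_state()['joints']
for tgt in ([.2,1.4,.4],[.2,1.4,.6],[.2,1.4,.9],[.25,1.2,.9]):
    q=q0;print(tgt)
    for i in range(5):
        P,Rm=FK(q);l=Rm.T@(np.array(tgt)-P)
        q=call(q,[tuple(l)+(0,)]*5,.8,True);show(q)
E
```

```text
t 5.85 pos [0.3654 0.7056 0.3781] rot [-9.248e+01 -6.000e-02  8.086e+01] tip [ 0.043 -0.006 -0.999] F [1.2 2.  0.3] q [ 77.8  30.4  35.5   2.5 -94.9 -86.8]
tx 0.6595 ty -0.2328 tz 0.2637 turn 0.015  dist 0.747
[0.2, 1.4, 0.4]
[  85.    51.7   71.7    3.  -108.9  -93.1] [0.2899 0.8895 0.3503] [-92.79  -1.2   80.91] tip [ 0.051  0.013 -0.999]
[  89.8   55.6   71.7    3.5 -103.9  -98. ] [0.2172 0.9528 0.2903] [-93.04  -2.7   80.99] tip [ 0.06   0.038 -0.997]
[  92.2   57.6   71.7    4.1 -100.5 -100.4] [0.1803 0.9866 0.2596] [-93.24  -4.33  81.08] tip [ 0.067  0.066 -0.996]
[  93.3   58.5   71.7    4.6  -98.  -101.5] [0.1641 1.0071 0.247 ] [-93.41  -6.01  81.18] tip [ 0.075  0.094 -0.993]
[  93.8   58.9   71.7    5.2  -96.  -102. ] [0.1578 1.022  0.2436] [-93.57  -7.71  81.28] tip [ 0.082  0.123 -0.989]
[0.2, 1.4, 0.6]
[  85.    48.6   71.7    3.2 -112.   -92.9] [0.2867 0.8596 0.3993] [-92.84  -1.31  80.92] tip [ 0.053  0.015 -0.999]
[  89.9   50.4   71.7    3.7 -109.   -97.7] [0.2164 0.9063 0.3736] [-93.12  -2.79  81.  ] tip [ 0.061  0.039 -0.997]
[  92.5   51.4   71.7    4.3 -106.6 -10
[... 814 characters left out ...]
1.7    6.  -111.9 -101.7] [0.1489 0.8738 0.4834] [-93.93  -7.18  81.27] tip [ 0.087  0.113 -0.99 ]
[0.25, 1.2, 0.9]
[  83.9   42.9   71.7    3.4 -117.6  -91.4] [0.2973 0.7907 0.4843] [-92.91  -1.3   80.92] tip [ 0.054  0.014 -0.998]
[  88.5   41.2   71.7    4.1 -118.2  -95.5] [0.2371 0.7976 0.5103] [-93.28  -2.65  80.99] tip [ 0.064  0.037 -0.997]
[  91.    40.3   71.7    4.8 -117.9  -97.6] [0.2062 0.8033 0.5247] [-93.61  -4.04  81.08] tip [ 0.073  0.06  -0.996]
[  92.3   39.9   71.7    5.5 -117.1  -98.6] [0.1914 0.8095 0.5338] [-93.93  -5.46  81.17] tip [ 0.082  0.083 -0.993]
[  93.1   39.6   71.7    6.2 -116.1  -99.1] [0.1847 0.8162 0.5405] [-94.23  -6.89  81.27] tip [ 0.091  0.107 -0.99 ]
```

Emit:
apply_moves(deltas=[{"tx": 0.65,"ty": -0.18,"tz": 0.25,"turn": 0,"gripper": 0},{"tx": 0.65,"ty": -0.18,"tz": 0.25,"turn": 0,"gripper": 0},{"tx": 0.65,"ty": -0.18,"tz": 0.25,"turn": 0,"gripper": 0},{"tx": 0.65,"ty": -0.18,"tz": 0.25,"turn": 0,"gripper": 0},{"tx": 0.65,"ty": -0.18,"tz": 0.25,"turn": 0,"gripper": 0}])

```text
time_s: 6.35
tcp_pos: [0.2971, 0.8689, 0.3837]
eef_rot: [-93.0, -1.6, 81.0]
contact_force: [0.8, 0.7, -0.5]
gripper_width: 0.0005
```

Emit:
apply_moves(deltas=[{"tx": 0.65,"ty": -0.2,"tz": 0.1,"turn": 0,"gripper": 0},{"tx": 0.65,"ty": -0.2,"tz": 0.1,"turn": 0,"gripper": 0},{"tx": 0.65,"ty": -0.2,"tz": 0.1,"turn": 0,"gripper": 0},{"tx": 0.65,"ty": -0.2,"tz": 0.1,"turn": 0,"gripper": 0},{"tx": 0.65,"ty": -0.2,"tz": 0.1,"turn": 0,"gripper": 0}])

```text
time_s: 6.85
tcp_pos: [0.2532, 0.9208, 0.3551]
eef_rot: [-93.6, -4.3, 81.1]
contact_force: [0.3, -0.2, -1.1]
gripper_width: 0.0005
```

```bash
python3 pl.py .2 1.4 .6 80
```

```text
t 6.85 pos [0.2532 0.9208 0.3551] rot [-93.61  -4.32  81.06] tip [ 0.074  0.064 -0.995] F [ 0.3 -0.2 -1.1] q [  87.9   51.7   71.7    4.3 -106.   -95.7]
tx 0.4822 ty -0.2168 tz 0.1136 turn 0.018  dist 0.541
```

Emit:
apply_moves(deltas=[{"tx": 0.65,"ty": -0.2,"tz": 0,"turn": 0,"gripper": 0},{"tx": 0.65,"ty": -0.2,"tz": 0,"turn": 0,"gripper": 0},{"tx": 0.65,"ty": -0.2,"tz": 0,"turn": 0,"gripper": 0},{"tx": 0.65,"ty": -0.2,"tz": 0,"turn": 0,"gripper": 0},{"tx": 0.65,"ty": -0.2,"tz": 0,"turn": 0,"gripper": 0}])

```text
time_s: 7.35
tcp_pos: [0.2424, 0.9562, 0.3336]
eef_rot: [-94.2, -6.9, 81.2]
contact_force: [-0.6, 0.3, -0.3]
gripper_width: 0.0005
```

Emit:
apply_moves(deltas=[{"tx": 0.65,"ty": -0.2,"tz": -0.1,"turn": 0,"gripper": 0},{"tx": 0.65,"ty": -0.2,"tz": -0.1,"turn": 0,"gripper": 0},{"tx": 0.65,"ty": -0.2,"tz": -0.1,"turn": 0,"gripper": 0},{"tx": 0.65,"ty": -0.2,"tz": -0.1,"turn": 0,"gripper": 0},{"tx": 0.65,"ty": -0.2,"tz": -0.1,"turn": 0,"gripper": 0}])

```text
time_s: 7.85
tcp_pos: [0.2598, 0.9777, 0.327]
eef_rot: [-94.8, -9.7, 81.5]
contact_force: [-0.4, 0.2, 0.2]
gripper_width: 0.0004
```

```bash
python3 pl.py .2 1.4 .6 80
```

```text
t 7.85 pos [0.2598 0.9777 0.327 ] rot [-94.81  -9.71  81.46] tip [ 0.108  0.154 -0.982] F [-0.4  0.2  0.2] q [ 88.3  54.2  71.6   6.  -98.4 -95.9]
tx 0.4489 ty -0.2097 tz 0.1046 turn 0.025  dist 0.506
```

Emit:
apply_moves(deltas=[{"tx": 0.65,"ty": -0.2,"tz": 0,"turn": 0,"gripper": 0},{"tx": 0.65,"ty": -0.2,"tz": 0,"turn": 0,"gripper": 0},{"tx": 0.65,"ty": -0.2,"tz": 0,"turn": 0,"gripper": 0},{"tx": 0.65,"ty": -0.2,"tz": 0,"turn": 0,"gripper": 0},{"tx": 0.65,"ty": -0.2,"tz": 0,"turn": 0,"gripper": 0}])

```text
time_s: 8.35
tcp_pos: [0.2444, 1.0022, 0.3298]
eef_rot: [-95.4, -12.5, 81.7]
contact_force: [0.6, 0.5, 0.2]
gripper_width: 0.0004
```

Emit:
apply_moves(deltas=[{"tx": 0.65,"ty": -0.2,"tz": 0,"turn": 0,"gripper": 0},{"tx": 0.65,"ty": -0.2,"tz": 0,"turn": 0,"gripper": 0},{"tx": 0.65,"ty": -0.2,"tz": 0,"turn": 0,"gripper": 0},{"tx": 0.65,"ty": -0.2,"tz": 0,"turn": 0,"gripper": 0},{"tx": 0.65,"ty": -0.2,"tz": 0,"turn": 0,"gripper": 0}])

```text
time_s: 8.85
tcp_pos: [0.2313, 1.0214, 0.3419]
eef_rot: [-96.0, -15.4, 82.0]
contact_force: [-0.2, 0.8, 0.2]
gripper_width: 0.0006
```

```bash
python3 pl.py .46 -.42 .2 85
```

```text
t 8.85 pos [0.2313 1.0214 0.3419] rot [-95.95 -15.43  82.03] tip [ 0.139  0.248 -0.959] F [-0.2  0.8  0.2] q [ 90.8  54.2  71.7   8.2 -93.  -98.1]
tx -1.3832 ty -0.1891 tz -0.4483 turn -0.052  dist 1.466
```

Emit:
apply_moves(deltas=[{"tx": -1.383,"ty": -0.189,"tz": -0.448,"turn": 0,"gripper": 0},{"tx": -1.383,"ty": -0.189,"tz": -0.448,"turn": 0,"gripper": 0},{"tx": -1.383,"ty": -0.189,"tz": -0.448,"turn": 0,"gripper": 0},{"tx": -1.383,"ty": -0.189,"tz": -0.448,"turn": 0,"gripper": 0},{"tx": -1.383,"ty": -0.189,"tz": -0.448,"turn": 0,"gripper": 0}])

```text
time_s: 9.35
tcp_pos: [0.2658, 0.8125, 0.324]
eef_rot: [-96.0, -15.5, 82.0]
contact_force: [-0.1, 0.2, 1.1]
gripper_width: 0.0006
```

Emit:
apply_moves(deltas=[{"tx": -1.383,"ty": -0.189,"tz": -0.448,"turn": 0,"gripper": 0},{"tx": -1.383,"ty": -0.189,"tz": -0.448,"turn": 0,"gripper": 0},{"tx": -1.383,"ty": -0.189,"tz": -0.448,"turn": 0,"gripper": 0},{"tx": -1.383,"ty": -0.189,"tz": -0.448,"turn": 0,"gripper": 0},{"tx": -1.383,"ty": -0.189,"tz": -0.448,"turn": 0,"gripper": 0}])

```text
time_s: 9.85
tcp_pos: [0.3046, 0.567, 0.2996]
eef_rot: [-96.0, -15.5, 82.0]
contact_force: [0.3, -0.3, 0.9]
gripper_width: 0.0002
```

Emit:
apply_moves(deltas=[{"tx": -1.383,"ty": -0.189,"tz": -0.448,"turn": 0,"gripper": 0},{"tx": -1.383,"ty": -0.189,"tz": -0.448,"turn": 0,"gripper": 0},{"tx": -1.383,"ty": -0.189,"tz": -0.448,"turn": 0,"gripper": 0},{"tx": -1.383,"ty": -0.189,"tz": -0.448,"turn": 0,"gripper": 0},{"tx": -1.383,"ty": -0.189,"tz": -0.448,"turn": 0,"gripper": 0}])

```text
time_s: 10.35
tcp_pos: [0.3431, 0.3216, 0.2754]
eef_rot: [-96.0, -15.5, 82.1]
contact_force: [0.9, -0.2, 1.0]
gripper_width: 0.0007
```

Emit:
apply_moves(deltas=[{"tx": -1.383,"ty": -0.189,"tz": -0.448,"turn": 0,"gripper": 0},{"tx": -1.383,"ty": -0.189,"tz": -0.448,"turn": 0,"gripper": 0},{"tx": -1.383,"ty": -0.189,"tz": -0.448,"turn": 0,"gripper": 0},{"tx": -1.383,"ty": -0.189,"tz": -0.448,"turn": 0,"gripper": 0},{"tx": -1.383,"ty": -0.189,"tz": -0.448,"turn": 0,"gripper": 0}])

```text
time_s: 10.85
tcp_pos: [0.3816, 0.0776, 0.2519]
eef_rot: [-96.1, -15.6, 82.1]
contact_force: [2.2, 1.8, -0.0]
gripper_width: 0.0003
```

```bash
python3 pl.py .46 -.42 .2 85; cat > wsnap.py <<'E'
import sys
from h import *
st=r.get_state();p,d=capture("wrist");n=sys.argv[1]
cv2.imwrite(f"pics/{n}.png",p[:,:,::-1]);np.savez(n,p=p,d=d,st=st)
E
python3 wsnap.py w1
```

```text
t 10.85 pos [0.3816 0.0776 0.2519] rot [-96.11 -15.59  82.15] tip [ 0.142  0.25  -0.958] F [ 2.2  1.8 -0. ] q [ 31.9 -16.7 -31.8  -9.1 -60.4 -37.1]
tx -0.4784 ty -0.0636 tz -0.1532 turn -0.050  dist 0.506
```

View pics/w1.png

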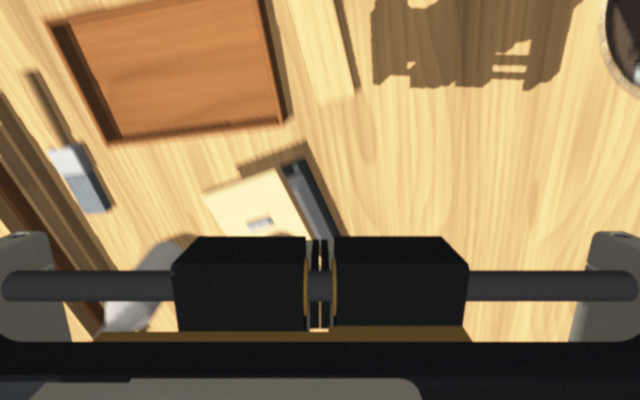

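Emit:
apply_moves(deltas=[{"tx": -1.383,"ty": -0.189,"tz": -0.448,"turn": 0,"gripper": 0},{"tx": -1.383,"ty": -0.189,"tz": -0.448,"turn": 0,"gripper": 0},{"tx": -1.383,"ty": -0.189,"tz": -0.448,"turn": 0,"gripper": 0}])

```text
time_s: 11.2
tcp_pos: [0.4052, -0.0659, 0.2376]
eef_rot: [-96.1, -15.5, 82.1]
contact_force: [2.1, 1.4, 1.2]
gripper_width: 0.0005
```

```bash
python3 wsnap.py w2;python3 pl.py .46 -.42 .2 85; 
```

```text
t 11.25 pos [ 0.4053 -0.0742  0.2361] rot [-95.98 -15.31  81.67] tip [ 0.141  0.245 -0.959] F [ 4.6 -0.7  2.6] q [  2.6  -8.2 -25.3 -15.3 -64.7  -6.1]
tx -0.3319 ty -0.0423 tz -0.1093 turn -0.058  dist 0.352
```

View pics/w2.png

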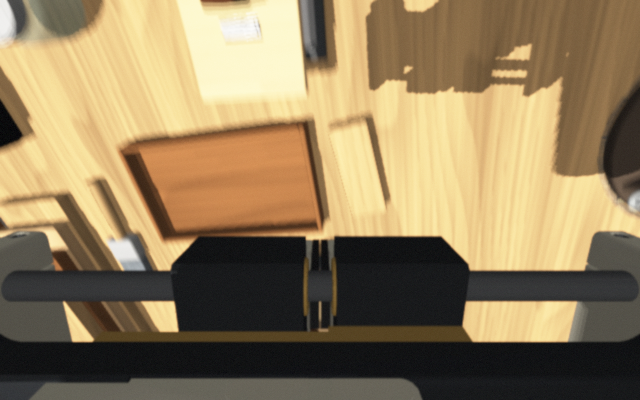

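Emit:
apply_moves(deltas=[{"tx": -0.332,"ty": -0.042,"tz": -0.109,"turn": 0,"gripper": 0},{"tx": -0.332,"ty": -0.042,"tz": -0.109,"turn": 0,"gripper": 0},{"tx": -0.332,"ty": -0.042,"tz": -0.109,"turn": 0,"gripper": 0}])

```text
time_s: 11.55
tcp_pos: [0.4293, -0.2136, 0.2212]
eef_rot: [-96.0, -15.5, 82.0]
contact_force: [2.2, 0.8, 1.0]
gripper_width: 0.0005
```

```bash
python3 wsnap.py w3;python3 pl.py .46 -.42 .2 85; python3 - <<'E'
from h import *
z=np.load("w3.npz",allow_pickle=True);d=z['d'];st=z['st'].item()
C=cloud("wrist",d,st)
m=((C[...,2]>.064)&(C[...,2]<.082)&(abs(C[...,0]-.47)<.12)&(abs(C[...,1]+.21)<.17)).astype(np.uint8)
m=cv2.morphologyEx(m,cv2.MORPH_OPEN,np.ones((3,3)))
N,L,S,_=cv2.connectedComponentsWithStats(m)
for i in range(1,N):
    if S[i,4]>300:
        P=C[L==i];rc=cv2.minAreaRect((P[:,:2]*1000).astype(np.float32));print(S[i],rc,np.median(P[:,2]))
E
```

```text
t 11.6 pos [ 0.4298 -0.2198  0.219 ] rot [-95.83 -15.31  81.84] tip [ 0.138  0.246 -0.96 ] F [ 4.7 -8.2  3.7] q [-18.1   3.5 -15.8 -17.3 -68.4  15.2]
tx -0.1920 ty -0.0268 tz -0.0613 turn -0.055  dist 0.203
[  225    44   127   194 17793] ((468.91009521484375, -209.67430114746094), (190.34158325195312, 100.40243530273438), 84.86358642578125) 0.07358260702872582
```

View pics/w3.png

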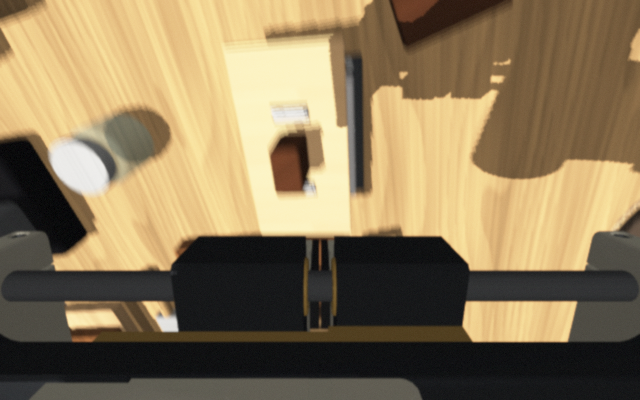

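Emit:
apply_moves(deltas=[{"tx": -0.192,"ty": -0.027,"tz": -0.061,"turn": -0.05,"gripper": 0},{"tx": -0.192,"ty": -0.027,"tz": -0.061,"turn": -0.05,"gripper": 0},{"tx": -0.192,"ty": -0.027,"tz": -0.061,"turn": -0.05,"gripper": 0},{"tx": -0.192,"ty": -0.027,"tz": -0.061,"turn": -0.05,"gripper": 0}])

```text
time_s: 12.0
tcp_pos: [0.4593, -0.4104, 0.2019]
eef_rot: [-96.7, -15.1, 85.0]
contact_force: [1.5, 0.8, 0.8]
gripper_width: 0.0003
```

```bash
python3 pl.py .459 -.37 .057 
```

```text
t 12.0 pos [ 0.4593 -0.4104  0.2019] rot [-96.74 -15.14  84.97] tip [ 0.14   0.248 -0.959] F [1.5 0.8 0.8] q [-35.   19.1   1.7 -17.1 -74.9  33.8]
tx 0.0009 ty 0.1489 tz 0.0214 turn 0.000  dist 0.150
```

Emit:
apply_moves(deltas=[{"tx": 0,"ty": 0.149,"tz": 0.021,"turn": 0,"gripper": 0},{"tx": 0,"ty": 0.149,"tz": 0.021,"turn": 0,"gripper": 0},{"tx": 0,"ty": 0.149,"tz": 0.021,"turn": 0,"gripper": 0}])

```text
time_s: 12.3
tcp_pos: [0.459, -0.3692, 0.0557]
eef_rot: [-96.8, -15.1, 84.9]
contact_force: [0.3, 1.1, -0.7]
gripper_width: 0.0004
```

```bash
python3 pl.py .4595 -.32 .057 
```

```text
t 12.3 pos [ 0.459  -0.3692  0.0557] rot [-96.76 -15.12  84.89] tip [ 0.14   0.247 -0.959] F [ 0.3  1.1 -0.7] q [-32.   24.2 -10.7 -19.7 -57.4  37. ]
tx 0.0476 ty 0.0110 tz 0.0053 turn 0.000  dist 0.049
```

Emit:
apply_moves(deltas=[{"tx": 0.0465,"ty": 0.011,"tz": 0.005,"turn": 0,"gripper": 0},{"tx": 0.0465,"ty": 0.011,"tz": 0.005,"turn": 0,"gripper": 0},{"tx": 0.05,"ty": 0.0118,"tz": 0.0055,"turn": 0,"gripper": 0}])

```text
time_s: 12.6
tcp_pos: [0.4601, -0.3168, 0.0583]
eef_rot: [-96.7, -15.1, 85.1]
contact_force: [-0.0, -0.2, 1.1]
gripper_width: 0.0004
```

```bash
python3 pl.py .4600 -.31 .057; python3 - <<'E'
from h import *
p,d=capture("side");cv2.imwrite("pics/side1.png",cv2.resize(p[100:260,260:460,::-1],None,fx=4,fy=3.7))
E
```

```text
t 12.6 pos [ 0.4601 -0.3168  0.0583] rot [-96.71 -15.12  85.06] tip [ 0.139  0.248 -0.959] F [-0.  -0.2  1.1] q [-27.4  21.1 -15.2 -20.3 -54.9  33.5]
tx 0.0062 ty 0.0029 tz 0.0010 turn 0.000  dist 0.007
```

View pics/side1.png

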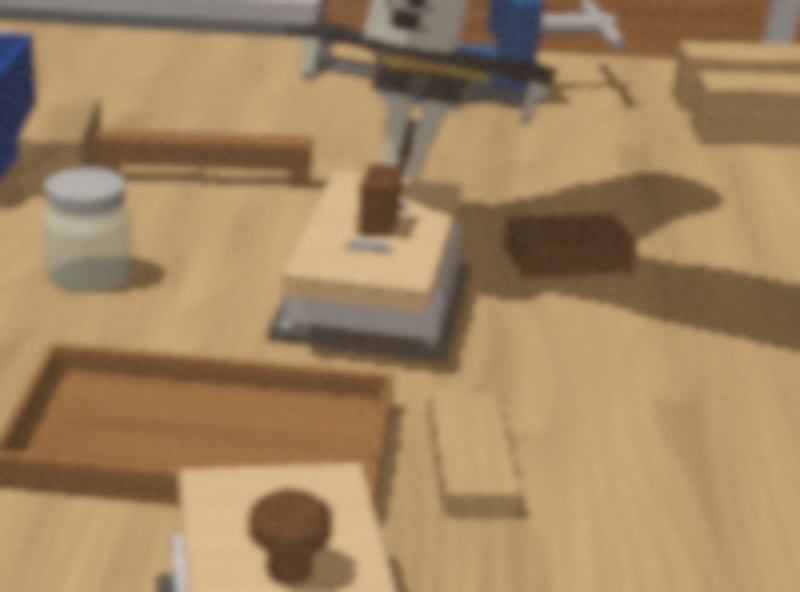

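Emit:
apply_moves(deltas=[{"tx": 0.003,"ty": 0.0008,"tz": 0.0003,"turn": 0,"gripper": 0},{"tx": 0.006,"ty": 0.0016,"tz": 0.0006,"turn": 0,"gripper": 0}])

```text
time_s: 12.85
tcp_pos: [0.4603, -0.3118, 0.0591]
eef_rot: [-96.8, -15.1, 85.0]
contact_force: [-0.3, 0.5, 0.6]
gripper_width: 0.0008
```

Emit:
apply_moves(deltas=[{"tx": 0.003,"ty": 0.0008,"tz": 0.0003,"turn": 0,"gripper": 0}])

```text
time_s: 12.95
tcp_pos: [0.4605, -0.3096, 0.059]
eef_rot: [-96.9, -15.0, 85.0]
contact_force: [-1.6, -10.7, -1.0]
gripper_width: 0.0002
```

Emit:
apply_moves(deltas=[{"tx": 0.0025,"ty": -0.002,"tz": 0,"turn": 0,"gripper": 0},{"tx": 0.0035,"ty": -0.005,"tz": -0.0004,"turn": 0,"gripper": 0}])

```text
time_s: 13.15
tcp_pos: [0.4599, -0.306, 0.0643]
eef_rot: [-96.7, -15.1, 85.0]
contact_force: [-0.1, -0.5, -0.1]
gripper_width: 0.0001
```

```bash
python3 pl.py .4600 -.31 .057
```

```text
t 13.15 pos [ 0.4599 -0.306   0.0643] rot [-96.75 -15.15  84.95] tip [ 0.14   0.248 -0.959] F [-0.1 -0.5 -0.1] q [-26.5  20.1 -15.9 -20.3 -54.9  32.4]
tx -0.0057 ty 0.0061 tz 0.0002 turn 0.000  dist 0.008
```

Emit:
apply_moves(deltas=[{"tx": 0.002,"ty": 0.0005,"tz": 0.0002,"turn": 0,"gripper": 0},{"tx": 0.004,"ty": 0.001,"tz": 0.0004,"turn": 0,"gripper": 0}])

```text
time_s: 13.35
tcp_pos: [0.46, -0.3017, 0.0641]
eef_rot: [-96.7, -15.2, 85.0]
contact_force: [1.2, 0.2, 0.5]
gripper_width: 0.0004
```

```bash
python3 pl.py .4600 -.31 .057
```

```text
t 13.35 pos [ 0.46   -0.3017  0.0641] rot [-96.74 -15.15  84.97] tip [ 0.14   0.248 -0.959] F [1.2 0.2 0.5] q [-26.   19.8 -16.3 -20.4 -54.7  32.1]
tx -0.0099 ty 0.0048 tz -0.0001 turn 0.000  dist 0.011
```

```bash
python3 wsnap.py w4; python3 - <<'E'
from h import *
p,d=capture("side");cv2.imwrite("pics/side2.png",cv2.resize(p[120:220,310:410,::-1],None,fx=6,fy=6))
p,d=capture("scene");cv2.imwrite("pics/scene2.png",cv2.resize(p[130:250,190:310,::-1],None,fx=5,fy=5))
E
```

```text
(no output)
```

View pics/w4.png

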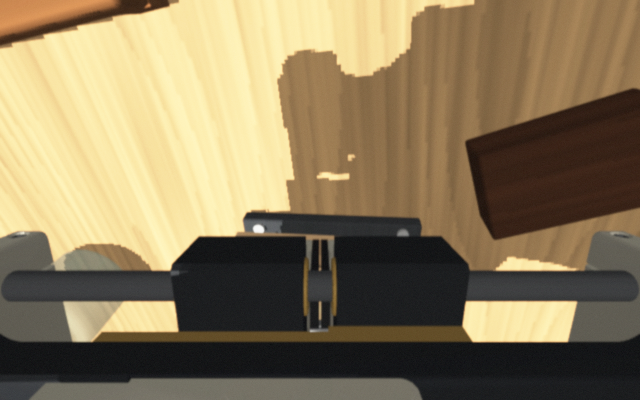

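View pics/side2.png

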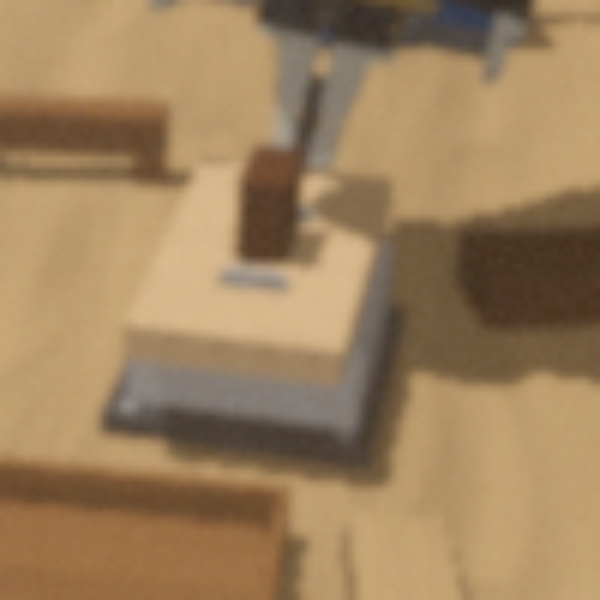

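View pics/scene2.png

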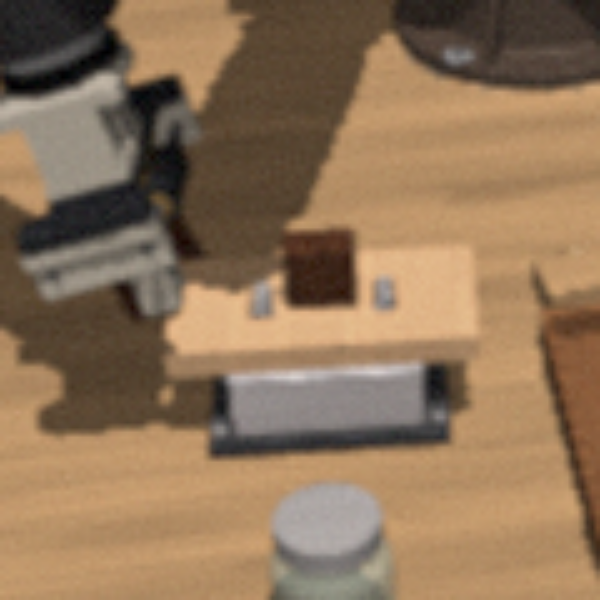

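```bash
cat > plate.py <<'E'
from h import *
def fit(n,save=None):
    p,d=capture(n);C=cloud(n,d)
    hsv=cv2.cvtColor(p,cv2.COLOR_RGB2HSV)
    u=np.array([.0896,.996]);v=np.array([.996,-.0896])
    rel=C[...,:2]-np.array([.469,-.2097]);a=rel@u;b=rel@v
    m=(C[...,2]>.062)&(C[...,2]<.12)&(abs(a)<.115)&(abs(b)<.06)&((abs(a)>.03)|(abs(b)>.025))
    P=C[m];A=np.c_[a[m],b[m],np.ones(m.sum())];w=np.ones(len(P),bool)
    for _ in range(6):
        c=np.linalg.lstsq(A[w],P[w,2],rcond=None)[0];w=abs(A@c-P[:,2])<.003
    rc=cv2.minAreaRect((P[w][:,:2]*1000).astype(np.float32))
    print(n,'lean along u %.4f across %.4f  top z at centre %.4f  n %d'%(c[0],c[1],c[2],w.sum()),'a range',np.percentile(A[w,0],[0.5,99.5]).round(4),'b',np.percentile(A[w,1],[.5,99.5]).round(4))
    return c
if __name__=="__main__":
    import sys
    for n in sys.argv[1:]: fit(n)
E
python3 plate.py scene side; python3 pl.py .46 -.31 .06
```

```text
scene lean along u -0.0014 across 0.0002  top z at centre 0.0731  n 805 a range [-0.0954  0.0915] b [-0.0514  0.0521]
side lean along u -0.0117 across 0.0005  top z at centre 0.0743  n 789 a range [-0.0949  0.0965] b [-0.0506  0.0488]
t 13.6 pos [ 0.4601 -0.3018  0.0639] rot [-96.73 -15.15  84.99] tip [ 0.139  0.248 -0.959] F [-0.8  0.1  0. ] q [-26.   19.9 -16.3 -20.4 -54.7  32.1]
tx -0.0089 ty 0.0017 tz -0.0005 turn 0.000  dist 0.009
```

```bash
python3 - <<'E'
from h import *
z=np.load("w4.npz",allow_pickle=True);st=z['st'].item();d=z['d']
u=np.array([.0896,.996,0]);v=np.array([.996,-.0896,0]);c=np.array([.469,-.2097,0])
for a in(-.095,):
  for b in (-.05,0,.05):
    for h in (.055,.073): print(a,b,h,proj("wrist",c+a*u+b*v+[0,0,h],st).round(0))
Rm=R.from_euler('xyz',st['eef_rot'],degrees=True).as_matrix()
for l in ([0,0,0],[0,.017,0],[-.0095,.017,0],[.0095,.017,0],[-.0095,-.02,0]): print(l,proj("wrist",st['tcp_pos']+Rm@np.array(l),st).round(0))
C=cloud("wrist",d,st)
for (x,y) in [(250,236),(270,237),(290,238),(330,240),(310,245),(325,245),(320,285),(310,260)]: print(x,y,C[y,x].round(4),((C[y,x]-c)@u).round(4))
# old images baseline
import plate
E
python3 - <<'E'
from h import *
import plate
for n in ("scene","side"):
    p=cv2.imread(f"pics/{n}0.png")[:,:,::-1];d=np.load(f"{n}0.npy")
    plate.capture=lambda k:(np.ascontiguousarray(p),d)
    plate.fit(n)
E
python3 - <<'E'
import cv2
a=cv2.imread("pics/w4.png")[190:350,200:440];cv2.imwrite("pics/w4c.png",cv2.resize(a,None,fx=3.3,fy=3.3,interpolation=2))
E
```

```text
-0.095 -0.05 0.055 [[410. 238.]]
-0.095 -0.05 0.073 [[415. 259.]]
-0.095 0 0.055 [[321. 234.]]
-0.095 0 0.073 [[317. 255.]]
-0.095 0.05 0.055 [[237. 231.]]
-0.095 0.05 0.073 [[226. 250.]]
[0, 0, 0] [[321. 248.]]
[0, 0.017, 0] [[321. 237.]]
[-0.0095, 0.017, 0] [[321. 222.]]
[0.0095, 0.017, 0] [[321. 251.]]
[-0.0095, -0.02, 0] [[321. 246.]]
250 236 [ 0.5011 -0.3079  0.0593] -0.0949
270 237 [ 0.4596 -0.3612  0.1351] -0.1518
290 238 [ 0.4536 -0.3615  0.1362] -0.1526
330 240 [ 0.4524 -0.3157  0.0758] -0.107
310 245 [ 0.4612 -0.3185  0.0832] -0.1091
325 245 [ 0.4545 -0.3159  0.0801] -0.1071
320 285 [ 0.4449 -0.3541  0.1468] -0.146
310 260 [ 0.4602 -0.3165  0.0919] -0.1072
scene lean along u 0.0006 across -0.0019  top z at centre 0.0729  n 837 a range [-0.0965  0.0914] b [-0.0524  0.0534]
side lean along u -0.0021 across -0.0003  top z at centre 0.0739  n 778 a range [-0.0944  0.097 ] b [-0.0508  0.0486]
```

View pics/w4c.png

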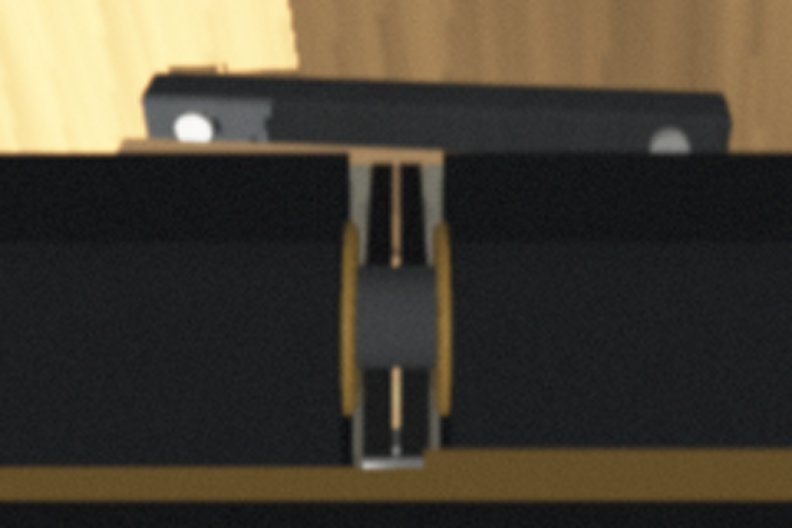

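```bash
python3 - <<'E'
from h import *
z=np.load("w4.npz",allow_pickle=True);st=z['st'].item();d=z['d']
C=cloud("wrist",d,st);Rm=R.from_euler('xyz',st['eef_rot'],degrees=True).as_matrix()
for col in (311,314,320,326,330):
    print(col)
    for rr in range(226,262,3):
        print('  ',rr,z['p'][rr,col],C[rr,col].round(4),'tool',(Rm.T@(C[rr,col]-st['tcp_pos'])).round(4))
E
```

```text
311
   226 [44 46 46] [ 0.4751 -0.2821  0.013 ] tool [ 0.0067  0.0559 -0.0068]
   229 [44 45 46] [ 0.4756 -0.2793  0.0127] tool [ 0.0094  0.057  -0.0069]
   232 [43 45 44] [ 0.476  -0.2764  0.0123] tool [ 0.0121  0.0582 -0.0069]
   235 [148 120  88] [ 0.466  -0.3055  0.0569] tool [-0.0051  0.0068 -0.0055]
   238 [162 131  94] [ 0.4659 -0.3048  0.0587] tool [-0.0039  0.0052 -0.0055]
   241 [107 102  90] [ 0.4615 -0.3174  0.0785] tool [-0.0112 -0.0175 -0.0049]
   244 [104 101  90] [ 0.4607 -0.3189  0.083 ] tool [-0.0116 -0.0222 -0.0048]
   247 [96 96 82] [ 0.4599 -0.3203  0.0871] tool [-0.0119 -0.0267 -0.0047]
   250 [84 79 72] [ 0.46   -0.319   0.0877] tool [-0.0105 -0.0269 -0.0047]
   253 [66 65 59] [ 0.4603 -0.3169  0.0873] tool [-0.0086 -0.0259 -0.0047]
   256 [63 60 57] [ 0.4592 -0.3195  0.0927] tool [-0.0098 -0.0319 -0.0046]
   259 [59 57 51] [ 0.4585 -0.3211  0.0967] tool [-0.0103 -0.0362 -0.0045]
314
   226 [47 49 50] [ 0.473  -0.2818  0.0126] tool [ 0.0068  0.0561 -0.0047]
   229 [47 48 49] [ 0.4734 -0.279   0.0124] tool [ 0.0094  0.0571 -0.0047]
   232 [45 46 48] [ 0.4739 -0.
[... 2770 characters left out ...]
]
   235 [110  93  72] [ 0.4624 -0.2727  0.0118] tool [0.0143 0.0577 0.007 ]
   238 [161 133  95] [ 0.4551 -0.304   0.0582] tool [-0.0042  0.0044  0.0052]
   241 [118 114 101] [ 0.4522 -0.3165  0.0778] tool [-0.0114 -0.0179  0.0045]
   244 [118 115 102] [ 0.4518 -0.3171  0.081 ] tool [-0.0111 -0.0211  0.0044]
   247 [116 113 102] [ 0.4514 -0.3182  0.0848] tool [-0.0113 -0.0251  0.0042]
   250 [115 113 101] [ 0.4509 -0.3196  0.0888] tool [-0.0116 -0.0293  0.0041]
   253 [103 100  89] [ 0.4508 -0.3193  0.0906] tool [-0.0108 -0.0311  0.0041]
   256 [106 104  92] [ 0.451  -0.3175  0.0906] tool [-0.0091 -0.0306  0.0041]
   259 [105  98  87] [ 0.4511 -0.3161  0.091 ] tool [-0.0076 -0.0306  0.0041]
```

Emit:
apply_moves(deltas=[{"tx": -0.0434,"ty": -0.0112,"tz": -0.005,"turn": 0,"gripper": 0},{"tx": -0.0512,"ty": 0.0176,"tz": -0.0016,"turn": 0,"gripper": 0},{"tx": -0.0512,"ty": 0.0176,"tz": -0.0016,"turn": 0,"gripper": 0}])

```text
time_s: 13.9
tcp_pos: [0.4577, -0.3461, 0.0306]
eef_rot: [-96.4, -15.3, 84.8]
contact_force: [-0.1, 0.8, -0.8]
gripper_width: 0.0002
```

```bash
python3 pl.py .462 -.314 .034; python3 wsnap.py w5; python3 - <<'E'
from h import *
z=np.load("w5.npz",allow_pickle=True);st=z['st'].item();d=z['d']
C=cloud("wrist",d,st);Rm=R.from_euler('xyz',st['eef_rot'],degrees=True).as_matrix()
for col in (308,314,320,326,332):
    for rr in range(232,252,3):
        print(col,rr,z['p'][rr,col],C[rr,col].round(4),'tool',(Rm.T@(C[rr,col]-st['tcp_pos'])).round(4))
E
```

```text
t 13.9 pos [ 0.4577 -0.3461  0.0306] rot [-96.45 -15.33  84.78] tip [ 0.136  0.251 -0.958] F [-0.1  0.8 -0.8] q [-30.3  24.8 -13.6 -20.7 -54.   36.8]
tx 0.0321 ty 0.0054 tz -0.0007 turn 0.000  dist 0.033
308 232 [252 237 177] [ 0.4706 -0.336   0.0005] tool [ 0.0029  0.0332 -0.0082]
308 235 [252 235 175] [ 0.4709 -0.3337  0.0006] tool [ 0.0051  0.0337 -0.0082]
308 238 [251 232 168] [ 0.4712 -0.3313  0.0006] tool [ 0.0075  0.0343 -0.0083]
308 241 [127 120 106] [ 0.4606 -0.3623  0.0454] tool [-0.0114 -0.0178 -0.0064]
308 244 [116 112 101] [ 0.4602 -0.3626  0.0482] tool [-0.0109 -0.0206 -0.0063]
308 247 [120 117 105] [ 0.4594 -0.364   0.0524] tool [-0.0113 -0.0252 -0.0061]
308 250 [115 113 100] [ 0.4586 -0.3656  0.0566] tool [-0.0117 -0.0297 -0.006 ]
314 232 [251 232 169] [ 0.4667 -0.3355 -0.    ] tool [ 0.0029  0.0333 -0.0043]
314 235 [250 231 167] [ 4.670e-01 -3.332e-01  1.000e-04] tool [ 0.0052  0.0338 -0.0043]
314 238 [240 209 146] [ 0.4672 -0.3313  0.0008] tool [ 0.0072  0.0335 -0.0043]
314 241 [25 23 21] [ 0.4584 -0.3596  0.0419] tool [-0.0099 -0.0141 -0.0035]
314 244 [16 16 18] [ 
[... 1180 characters left out ...]
247 [20 18 18] [ 0.4515 -0.3606  0.0485] tool [-0.0098 -0.0216  0.0024]
326 250 [17 18 20] [ 0.451  -0.3621  0.0526] tool [-0.0101 -0.026   0.0023]
332 232 [252 237 174] [ 0.4548 -0.3355  0.0008] tool [0.002  0.0309 0.0074]
332 235 [253 237 177] [ 0.455  -0.3334  0.0011] tool [0.0042 0.0311 0.0074]
332 238 [251 233 170] [ 4.554e-01 -3.301e-01 -1.000e-04] tool [0.007  0.0331 0.0075]
332 241 [127 122 105] [ 0.4489 -0.3608  0.044 ] tool [-0.0113 -0.0177  0.0055]
332 244 [112 110  97] [ 0.4484 -0.3625  0.0487] tool [-0.0118 -0.0227  0.0053]
332 247 [113 111  99] [ 0.448  -0.3636  0.0524] tool [-0.0119 -0.0266  0.0051]
332 250 [115 111 100] [ 0.448  -0.3631  0.054 ] tool [-0.011  -0.028   0.0051]
```

View pics/w5.png

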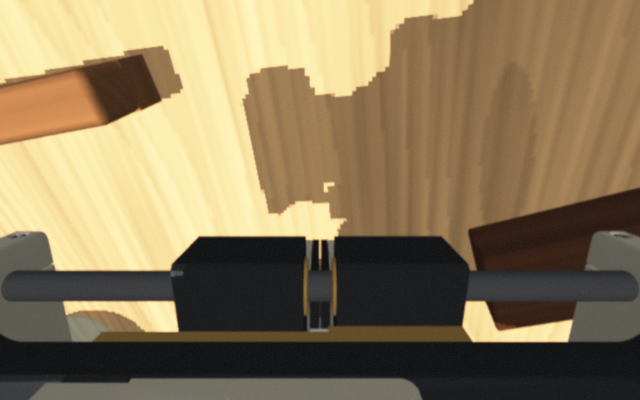

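Emit:
apply_moves(deltas=[{"tx": 0.032,"ty": 0.0054,"tz": -0.0007,"turn": 0,"gripper": 0},{"tx": 0.032,"ty": 0.0054,"tz": -0.0007,"turn": 0,"gripper": 0},{"tx": 0.034,"ty": 0.006,"tz": -0.0007,"turn": 0,"gripper": 0}])

```text
time_s: 14.25
tcp_pos: [0.4649, -0.3124, 0.0386]
eef_rot: [-96.8, -15.1, 85.1]
contact_force: [-0.7, -0.7, -0.7]
gripper_width: 0.0003
```

Emit:
apply_moves(deltas=[{"tx": 0.003,"ty": 0.0008,"tz": 0.0003,"turn": 0,"gripper": 0}])

```text
time_s: 14.35
tcp_pos: [0.465, -0.3107, 0.0383]
eef_rot: [-96.8, -15.0, 85.1]
contact_force: [-2.4, -10.0, 1.2]
gripper_width: 0.0004
```

Emit:
apply_moves(deltas=[{"tx": 0.002,"ty": 0.0005,"tz": 0.0002,"turn": 0,"gripper": 0},{"tx": 0.002,"ty": 0.0005,"tz": 0.0002,"turn": 0,"gripper": 0}])

```text
time_s: 14.55
tcp_pos: [0.4651, -0.3107, 0.0384]
eef_rot: [-96.9, -14.9, 85.0]
contact_force: [-2.7, -9.2, 0.4]
gripper_width: 0.0007
```

Emit:
apply_moves(deltas=[{"tx": 0.0015,"ty": -0.0017,"tz": -0.0001,"turn": 0,"gripper": 0},{"tx": 0.0025,"ty": -0.0036,"tz": -0.0003,"turn": 0,"gripper": 0}])

```text
time_s: 14.75
tcp_pos: [0.4648, -0.3106, 0.0413]
eef_rot: [-96.9, -14.8, 85.0]
contact_force: [-1.1, -18.1, -14.2]
gripper_width: 0.0001
```

Emit:
apply_moves(deltas=[{"tx": 0.0015,"ty": -0.0017,"tz": -0.0001,"turn": 0,"gripper": 0},{"tx": 0.0025,"ty": -0.0036,"tz": -0.0003,"turn": 0,"gripper": 0}])

```text
time_s: 14.95
tcp_pos: [0.4646, -0.3102, 0.0453]
eef_rot: [-96.9, -14.7, 85.0]
contact_force: [-2.8, -21.4, -11.9]
gripper_width: 0.0002
```

```bash
python3 plate.py side scene; python3 pl.py .46 -.31 .06
```

```text
side lean along u -0.0392 across -0.0011  top z at centre 0.0759  n 848 a range [-0.0995  0.0974] b [-0.0509  0.0488]
scene lean along u -0.0355 across 0.0010  top z at centre 0.0751  n 860 a range [-0.1039  0.093 ] b [-0.0506  0.0534]
t 15.05 pos [ 0.465  -0.3101  0.0462] rot [-96.91 -14.69  85.01] tip [ 0.142  0.24  -0.96 ] F [ -3.9 -17.7  -1.5] q [-26.4  21.7 -16.3 -20.5 -52.7  33.1]
tx 0.0032 ty -0.0140 tz 0.0033 turn 0.000  dist 0.015
```

Emit:
apply_moves(deltas=[{"tx": 0.0008,"ty": -0.0018,"tz": -0.0002,"turn": 0,"gripper": 0},{"tx": 0.0015,"ty": -0.0036,"tz": -0.0004,"turn": 0,"gripper": 0},{"tx": 0.0022,"ty": -0.0054,"tz": -0.0006,"turn": 0,"gripper": 0}])

```text
time_s: 15.35
tcp_pos: [0.4646, -0.3094, 0.0512]
eef_rot: [-96.9, -14.7, 85.0]
contact_force: [-2.8, -20.3, -11.4]
gripper_width: 0.0007
```

```bash
python3 plate.py side scene; python3 pl.py .46 -.31 .06
```

```text
side lean along u -0.0737 across 0.0001  top z at centre 0.0779  n 906 a range [-0.1021  0.0982] b [-0.0509  0.0488]
scene lean along u -0.0757 across -0.0008  top z at centre 0.0771  n 853 a range [-0.1033  0.094 ] b [-0.0518  0.0531]
t 15.45 pos [ 0.4649 -0.3093  0.052 ] rot [-96.89 -14.71  85.  ] tip [ 0.142  0.241 -0.96 ] F [ -2.9 -17.9  -0. ] q [-26.3  21.2 -16.1 -20.3 -53.3  32.7]
tx 0.0009 ty -0.0085 tz 0.0038 turn 0.000  dist 0.009
```

Emit:
apply_moves(deltas=[{"tx": 0.0008,"ty": -0.0018,"tz": -0.0002,"turn": 0,"gripper": 0},{"tx": 0.0015,"ty": -0.0036,"tz": -0.0004,"turn": 0,"gripper": 0},{"tx": 0.0022,"ty": -0.0054,"tz": -0.0006,"turn": 0,"gripper": 0}])

```text
time_s: 15.75
tcp_pos: [0.4646, -0.3084, 0.0571]
eef_rot: [-96.8, -14.7, 85.0]
contact_force: [-2.2, -19.2, -10.6]
gripper_width: 0.0005
```

```bash
python3 plate.py side scene; python3 pl.py .46 -.31 .06
```

```text
side lean along u -0.1109 across 0.0003  top z at centre 0.0802  n 974 a range [-0.0997  0.0992] b [-0.051   0.0492]
scene lean along u -0.1151 across -0.0037  top z at centre 0.0795  n 853 a range [-0.1092  0.0944] b [-0.0508  0.0528]
t 15.85 pos [ 0.4648 -0.3084  0.0578] rot [-96.88 -14.72  85.  ] tip [ 0.141  0.241 -0.96 ] F [ -3.2 -17.9  -2.8] q [-26.2  20.7 -15.9 -20.2 -53.9  32.3]
tx -0.0014 ty -0.0032 tz 0.0043 turn 0.000  dist 0.006
```

Emit:
apply_moves(deltas=[{"tx": -0.04,"ty": -0.006,"tz": -0.004,"turn": 0,"gripper": 0},{"tx": -0.055,"ty": -0.06,"tz": -0.012,"turn": 0,"gripper": 0},{"tx": -0.055,"ty": -0.09,"tz": -0.015,"turn": 0,"gripper": 0}])

```text
time_s: 16.15
tcp_pos: [0.4612, -0.3827, 0.1313]
eef_rot: [-96.6, -15.1, 84.9]
contact_force: [1.9, -0.4, 0.2]
gripper_width: 0.0007
```

```bash
python3 pl.py .08 -.9 .40
```

```text
t 16.15 pos [ 0.4612 -0.3827  0.1313] rot [-96.61 -15.13  84.87] tip [ 0.138  0.248 -0.959] F [ 1.9 -0.4  0.2] q [-32.8  20.6  -5.5 -18.  -66.1  34.4]
tx -0.4602 ty -0.4385 tz 0.2848 turn 0.000  dist 0.697
```

Emit:
apply_moves(deltas=[{"tx": -0.46,"ty": -0.4385,"tz": 0.285,"turn": 0,"gripper": 0},{"tx": -0.46,"ty": -0.4385,"tz": 0.285,"turn": 0,"gripper": 0},{"tx": -0.46,"ty": -0.4385,"tz": 0.285,"turn": 0,"gripper": 0},{"tx": -0.46,"ty": -0.4385,"tz": 0.285,"turn": 0,"gripper": 0},{"tx": -0.46,"ty": -0.4385,"tz": 0.285,"turn": 0,"gripper": 0}])

```text
time_s: 16.65
tcp_pos: [0.3235, -0.5675, 0.2283]
eef_rot: [-96.7, -15.1, 85.0]
contact_force: [0.8, -0.9, -0.0]
gripper_width: 0.0007
```

Emit:
apply_moves(deltas=[{"tx": -0.46,"ty": -0.4385,"tz": 0.285,"turn": 0,"gripper": 0},{"tx": -0.46,"ty": -0.4385,"tz": 0.285,"turn": 0,"gripper": 0},{"tx": -0.46,"ty": -0.4385,"tz": 0.285,"turn": 0,"gripper": 0},{"tx": -0.46,"ty": -0.4385,"tz": 0.285,"turn": 0,"gripper": 0},{"tx": -0.46,"ty": -0.4385,"tz": 0.285,"turn": 0,"gripper": 0}])

```text
time_s: 17.15
tcp_pos: [0.1865, -0.7529, 0.3245]
eef_rot: [-96.7, -15.1, 85.0]
contact_force: [1.5, -1.8, -0.0]
gripper_width: 0.0005
```

```bash
python3 plate.py side scene; python3 pl.py 0 -1.4 .70
python3 - <<'E'
from kin import *
from plant import r
q0=r.get_state()['joints']
for tgt in ([0,-1.4,.6],[.2,-1.4,.7],[-.2,-1.4,.7],[0.,-1.4,1.1],[0,-1.2,1.5]):
  for w in (.5,):
    q=q0;print(tgt,w)
    for i in range(6):
        P,Rm=FK(q);l=Rm.T@(np.array(tgt)-P)
        q=call(q,[tuple(l)+(0,)]*5,w,True);show(q)
E
```

```text
side lean along u -0.1177 across 0.0009  top z at centre 0.0807  n 954 a range [-0.0918  0.099 ] b [-0.0509  0.049 ]
scene lean along u -0.1194 across 0.0011  top z at centre 0.0798  n 825 a range [-0.0923  0.0945] b [-0.0507  0.0522]
t 17.25 pos [ 0.1831 -0.7565  0.3228] rot [-96.65 -15.04  84.61] tip [ 0.139  0.246 -0.959] F [ 1.4  0.9 -0.7] q [ -68.9   38.7   47.7  -13.4 -109.    59.4]
tx -0.5375 ty -0.5455 tz 0.0591 turn 0.000  dist 0.768
[0, -1.4, 0.6] 0.5
[ -74.8   49.7   71.7  -12.6 -119.9   62.7] [ 0.1131 -0.8483  0.3446] [-97.13 -11.78  84.21] tip [ 0.144  0.189 -0.971]
[ -77.5   50.1   71.7  -10.9 -116.5   66.3] [ 0.0681 -0.8764  0.339 ] [-97.49  -8.2   83.74] tip [ 0.145  0.126 -0.981]
[ -78.9   50.2   71.7   -9.5 -113.    68.3] [ 0.0438 -0.9016  0.3389] [-97.78  -4.44  83.23] tip [ 0.143  0.06  -0.988]
[ -79.6   50.2   71.7   -8.3 -109.4   69.3] [ 0.031  -0.9263  0.3429] [-98.07  -0.53  82.69] tip [ 0.14  -0.009 -0.99 ]
[ -79.9   50.    71.7   -7.1 -105.6   69.9] [ 0.0243 -0.9513  0.3497] [-98.38   3.51  82.11] tip [ 0.136 -0.08  -0.987]
[ -79.9   49.9   71.7   -6.  -101.
[... 2354 characters left out ...]
.7  -15.  -128.9   56.4] [ 0.137  -0.7496  0.4791] [-97.18 -12.53  84.3 ] tip [ 0.146  0.202 -0.969]
[ -72.9   34.4   71.7  -14.8 -132.5   56.6] [ 0.098  -0.6994  0.5573] [-97.63  -9.89  83.95] tip [ 0.15   0.155 -0.976]
[ -73.7   30.4   71.7  -14.2 -134.    57.1] [ 0.0723 -0.6661  0.6062] [-98.    -7.2   83.58] tip [ 0.152  0.108 -0.982]
[ -74.1   27.8   71.7  -13.2 -134.1   57.8] [ 0.0562 -0.6477  0.6374] [-98.34  -4.46  83.18] tip [ 0.153  0.059 -0.986]
[ -74.2   26.    71.7  -11.8 -133.2   58.5] [ 0.0465 -0.6403  0.6588] [-98.66  -1.65  82.76] tip [ 0.153  0.009 -0.988]
[ -74.1   24.9   71.7  -10.4 -131.6   59.2] [ 0.0409 -0.6406  0.6747] [-99.     1.26  82.31] tip [ 0.152 -0.042 -0.987]
```

Emit:
apply_moves(deltas=[{"tx": -0.56,"ty": -0.5,"tz": 0.16,"turn": 0,"gripper": 0},{"tx": -0.56,"ty": -0.5,"tz": 0.16,"turn": 0,"gripper": 0},{"tx": -0.56,"ty": -0.5,"tz": 0.16,"turn": 0,"gripper": 0},{"tx": -0.56,"ty": -0.5,"tz": 0.16,"turn": 0,"gripper": 0},{"tx": -0.56,"ty": -0.5,"tz": 0.16,"turn": 0,"gripper": 0}])

```text
time_s: 17.75
tcp_pos: [0.0961, -0.8369, 0.3531]
eef_rot: [-97.0, -12.9, 84.7]
contact_force: [0.3, 0.7, 1.6]
gripper_width: 0.0004
```

Emit:
apply_moves(deltas=[{"tx": -0.56,"ty": -0.45,"tz": 0.16,"turn": 0,"gripper": 0},{"tx": -0.56,"ty": -0.45,"tz": 0.16,"turn": 0,"gripper": 0},{"tx": -0.56,"ty": -0.45,"tz": 0.16,"turn": 0,"gripper": 0},{"tx": -0.56,"ty": -0.45,"tz": 0.16,"turn": 0,"gripper": 0},{"tx": -0.56,"ty": -0.45,"tz": 0.16,"turn": 0,"gripper": 0}])

```text
time_s: 18.25
tcp_pos: [0.015, -0.8578, 0.3394]
eef_rot: [-97.0, -10.9, 84.4]
contact_force: [0.8, -1.0, 0.2]
gripper_width: 0.0006
```

Emit:
apply_moves(deltas=[{"tx": -0.56,"ty": -0.4,"tz": 0.16,"turn": 0,"gripper": 0},{"tx": -0.56,"ty": -0.4,"tz": 0.16,"turn": 0,"gripper": 0},{"tx": -0.56,"ty": -0.4,"tz": 0.16,"turn": 0,"gripper": 0},{"tx": -0.56,"ty": -0.4,"tz": 0.16,"turn": 0,"gripper": 0},{"tx": -0.56,"ty": -0.4,"tz": 0.16,"turn": 0,"gripper": 0}])

```text
time_s: 18.75
tcp_pos: [-0.0543, -0.876, 0.3237]
eef_rot: [-96.8, -8.6, 84.2]
contact_force: [0.2, 0.1, 0.1]
gripper_width: 0.0004
```

```bash
python3 pl.py -.1 -1.4 .6
```

```text
t 18.75 pos [-0.0543 -0.876   0.3237] rot [-96.84  -8.6   84.16] tip [ 0.134  0.136 -0.982] F [0.2 0.1 0.1] q [ -84.9   51.3   71.6   -9.4 -117.1   74.7]
tx -0.4787 ty -0.3484 tz -0.0497 turn 0.000  dist 0.594
```

Emit:
apply_moves(deltas=[{"tx": -0.6,"ty": -0.15,"tz": -0.02,"turn": 0,"gripper": 0},{"tx": -0.6,"ty": -0.15,"tz": -0.02,"turn": 0,"gripper": 0},{"tx": -0.6,"ty": -0.15,"tz": -0.02,"turn": 0,"gripper": 0},{"tx": -0.6,"ty": -0.15,"tz": -0.02,"turn": 0,"gripper": 0},{"tx": -0.6,"ty": -0.15,"tz": -0.02,"turn": 0,"gripper": 0}])

```text
time_s: 19.25
tcp_pos: [-0.0562, -0.925, 0.2573]
eef_rot: [-96.7, -6.2, 83.9]
contact_force: [-0.3, 0.0, 0.3]
gripper_width: 0.0
```

Emit:
apply_moves(deltas=[{"tx": -0.6,"ty": -0.15,"tz": -0.02,"turn": 0,"gripper": 0},{"tx": -0.6,"ty": -0.15,"tz": -0.02,"turn": 0,"gripper": 0},{"tx": -0.6,"ty": -0.15,"tz": -0.02,"turn": 0,"gripper": 0},{"tx": -0.6,"ty": -0.15,"tz": -0.02,"turn": 0,"gripper": 0},{"tx": -0.6,"ty": -0.15,"tz": -0.02,"turn": 0,"gripper": 0}])

```text
time_s: 19.75
tcp_pos: [-0.0601, -0.9632, 0.2107]
eef_rot: [-96.6, -3.5, 83.6]
contact_force: [0.5, 0.7, 0.1]
gripper_width: 0.0001
```

```bash
python3 pl.py -.1 -1.4 .6
```

```text
t 19.75 pos [-0.0601 -0.9632  0.2107] rot [-96.56  -3.51  83.57] tip [ 0.12   0.048 -0.992] F [0.5 0.7 0.1] q [ -85.1   58.4   71.6   -7.4 -105.3   76.6]
tx -0.4139 ty -0.4116 tz -0.0566 turn 0.000  dist 0.586
```

Emit:
apply_moves(deltas=[{"tx": -0.6,"ty": -0.35,"tz": -0.02,"turn": 0,"gripper": 0},{"tx": -0.6,"ty": -0.35,"tz": -0.02,"turn": 0,"gripper": 0},{"tx": -0.6,"ty": -0.35,"tz": -0.02,"turn": 0,"gripper": 0},{"tx": -0.6,"ty": -0.35,"tz": -0.02,"turn": 0,"gripper": 0},{"tx": -0.6,"ty": -0.35,"tz": -0.02,"turn": 0,"gripper": 0}])

```text
time_s: 20.25
tcp_pos: [-0.0681, -0.9735, 0.2315]
eef_rot: [-96.4, -0.7, 83.3]
contact_force: [-0.7, 0.3, -0.2]
gripper_width: 0.0005
```

Emit:
apply_moves(deltas=[{"tx": -0.6,"ty": -0.25,"tz": 0,"turn": 0,"gripper": 0},{"tx": -0.6,"ty": -0.25,"tz": 0,"turn": 0,"gripper": 0},{"tx": -0.6,"ty": -0.25,"tz": 0,"turn": 0,"gripper": 0},{"tx": -0.6,"ty": -0.25,"tz": 0,"turn": 0,"gripper": 0},{"tx": -0.6,"ty": -0.25,"tz": 0,"turn": 0,"gripper": 0}])

```text
time_s: 20.75
tcp_pos: [-0.0793, -0.9917, 0.2292]
eef_rot: [-96.2, 2.0, 82.9]
contact_force: [0.4, -1.0, 0.6]
gripper_width: 0.0007
```

Emit:
apply_moves(deltas=[{"tx": -0.6,"ty": -0.15,"tz": 0,"turn": 0,"gripper": 0},{"tx": -0.6,"ty": -0.15,"tz": 0,"turn": 0,"gripper": 0},{"tx": -0.6,"ty": -0.15,"tz": 0,"turn": 0,"gripper": 0},{"tx": -0.6,"ty": -0.15,"tz": 0,"turn": 0,"gripper": 0},{"tx": -0.6,"ty": -0.15,"tz": 0,"turn": 0,"gripper": 0}])

```text
time_s: 21.25
tcp_pos: [-0.0876, -1.0184, 0.2117]
eef_rot: [-96.1, 4.8, 82.6]
contact_force: [-0.2, -0.8, 0.6]
gripper_width: 0.0002
```

Emit:
apply_moves(deltas=[{"tx": -0.6,"ty": -0.15,"tz": 0,"turn": 0,"gripper": 0},{"tx": -0.6,"ty": -0.15,"tz": 0,"turn": 0,"gripper": 0},{"tx": -0.6,"ty": -0.15,"tz": 0,"turn": 0,"gripper": 0},{"tx": -0.6,"ty": -0.15,"tz": 0,"turn": 0,"gripper": 0},{"tx": -0.6,"ty": -0.15,"tz": 0,"turn": 0,"gripper": 0}])

```text
time_s: 21.75
tcp_pos: [-0.0955, -1.0403, 0.2076]
eef_rot: [-95.9, 7.7, 82.3]
contact_force: [-0.6, -0.3, 0.6]
gripper_width: 0.0005
```

```bash
python3 pl.py .47 -.05 .22
```

```text
t 21.75 pos [-0.0955 -1.0403  0.2076] rot [-95.91   7.73  82.33] tip [ 0.084 -0.146 -0.986] F [-0.6 -0.3  0.6] q [-86.3  59.3  71.6  -4.3 -93.6  78.4]
tx 1.0457 ty -0.1095 tz -0.4420 turn 0.000  dist 1.140
```

Emit:
apply_moves(deltas=[{"tx": 1.046,"ty": -0.11,"tz": -0.442,"turn": -0.04,"gripper": 0},{"tx": 1.046,"ty": -0.11,"tz": -0.442,"turn": -0.04,"gripper": 0},{"tx": 1.046,"ty": -0.11,"tz": -0.442,"turn": -0.04,"gripper": 0},{"tx": 1.046,"ty": -0.11,"tz": -0.442,"turn": -0.04,"gripper": 0},{"tx": 1.046,"ty": -0.11,"tz": -0.442,"turn": -0.04,"gripper": 0}])

```text
time_s: 22.25
tcp_pos: [0.0172, -0.8465, 0.2121]
eef_rot: [-95.6, 8.0, 84.6]
contact_force: [0.9, -0.4, 1.1]
gripper_width: 0.0006
```

```bash
python3 pl.py .47 -.05 .22
```

```text
t 22.25 pos [ 0.0172 -0.8465  0.2121] rot [-95.6    8.03  84.63] tip [ 0.084 -0.148 -0.985] F [ 0.9 -0.4  1.1] q [-77.1  31.7  18.7  -3.  -67.6  73. ]
tx 0.8261 ty -0.0872 tz -0.3866 turn 0.000  dist 0.916
```

Emit:
apply_moves(deltas=[{"tx": 0.826,"ty": -0.087,"tz": -0.386,"turn": 0,"gripper": 0},{"tx": 0.826,"ty": -0.087,"tz": -0.386,"turn": 0,"gripper": 0},{"tx": 0.826,"ty": -0.087,"tz": -0.386,"turn": 0,"gripper": 0},{"tx": 0.826,"ty": -0.087,"tz": -0.386,"turn": 0,"gripper": 0},{"tx": 0.826,"ty": -0.087,"tz": -0.386,"turn": 0,"gripper": 0}])

```text
time_s: 22.75
tcp_pos: [0.1406, -0.6294, 0.2142]
eef_rot: [-95.6, 8.0, 84.6]
contact_force: [2.4, 0.2, 0.8]
gripper_width: 0.0005
```

Emit:
apply_moves(deltas=[{"tx": 0.826,"ty": -0.087,"tz": -0.386,"turn": 0,"gripper": 0},{"tx": 0.826,"ty": -0.087,"tz": -0.386,"turn": 0,"gripper": 0},{"tx": 0.826,"ty": -0.087,"tz": -0.386,"turn": 0,"gripper": 0},{"tx": 0.826,"ty": -0.087,"tz": -0.386,"turn": 0,"gripper": 0},{"tx": 0.826,"ty": -0.087,"tz": -0.386,"turn": 0,"gripper": 0}])

```text
time_s: 23.25
tcp_pos: [0.2638, -0.4123, 0.2166]
eef_rot: [-95.7, 8.0, 84.6]
contact_force: [1.9, -0.1, 0.9]
gripper_width: 0.0003
```

Emit:
apply_moves(deltas=[{"tx": 0.826,"ty": -0.087,"tz": -0.386,"turn": 0,"gripper": 0},{"tx": 0.826,"ty": -0.087,"tz": -0.386,"turn": 0,"gripper": 0},{"tx": 0.826,"ty": -0.087,"tz": -0.386,"turn": 0,"gripper": 0},{"tx": 0.826,"ty": -0.087,"tz": -0.386,"turn": 0,"gripper": 0},{"tx": 0.826,"ty": -0.087,"tz": -0.386,"turn": 0,"gripper": 0}])

```text
time_s: 23.75
tcp_pos: [0.3873, -0.1946, 0.2191]
eef_rot: [-95.7, 8.0, 84.6]
contact_force: [1.7, -1.0, 0.1]
gripper_width: 0.0007
```

```bash
python3 pl.py .476 -.05 .15;python3 plate.py side scene
```

```text
t 23.75 pos [ 0.3873 -0.1946  0.2191] rot [-95.72   7.98  84.63] tip [ 0.086 -0.147 -0.985] F [ 1.7 -1.   0.1] q [  8.6  -9.1 -37.6  10.7 -58.2 -18.9]
tx 0.1604 ty 0.0545 tz -0.0697 turn 0.000  dist 0.183
side lean along u -0.1199 across -0.0002  top z at centre 0.0807  n 957 a range [-0.0918  0.099 ] b [-0.0508  0.0489]
scene lean along u -0.1171 across -0.0026  top z at centre 0.0797  n 842 a range [-0.0926  0.0945] b [-0.0514  0.0526]
```

Emit:
apply_moves(deltas=[{"tx": 0.16,"ty": 0.03,"tz": -0.069,"turn": 0,"gripper": 0},{"tx": 0.16,"ty": 0.03,"tz": -0.069,"turn": 0,"gripper": 0},{"tx": 0.16,"ty": 0.03,"tz": -0.069,"turn": 0,"gripper": 0},{"tx": 0.16,"ty": 0.054,"tz": -0.069,"turn": 0,"gripper": 0}])

```text
time_s: 24.25
tcp_pos: [0.4781, -0.0489, 0.1512]
eef_rot: [-95.9, 7.9, 84.7]
contact_force: [0.7, 0.5, 0.1]
gripper_width: 0.0006
```

```bash
python3 pl.py .479 -.075 .029
```

```text
t 24.25 pos [ 0.4781 -0.0489  0.1512] rot [-95.92   7.86  84.75] tip [ 0.09  -0.145 -0.985] F [0.7 0.5 0.1] q [ 25.9   1.8 -38.2  12.9 -49.7 -39.1]
tx -0.0090 ty 0.1243 tz 0.0096 turn 0.000  dist 0.125
```

Emit:
apply_moves(deltas=[{"tx": -0.009,"ty": 0.124,"tz": 0.0096,"turn": 0,"gripper": 0},{"tx": -0.009,"ty": 0.124,"tz": 0.0096,"turn": 0,"gripper": 0},{"tx": -0.009,"ty": 0.124,"tz": 0.0096,"turn": 0,"gripper": 0}])

```text
time_s: 24.55
tcp_pos: [0.4723, -0.0795, 0.0243]
eef_rot: [-95.3, 8.1, 84.7]
contact_force: [-0.3, -0.5, 0.6]
gripper_width: 0.0007
```

```bash
python3 pl.py .478 -.102 .029; python3 - <<'E'
from h import *
p,d=capture("side");cv2.imwrite("pics/side3.png",cv2.resize(p[110:230,290:430,::-1],None,fx=5,fy=5))
E
```

```text
t 24.55 pos [ 0.4723 -0.0795  0.0243] rot [-95.35   8.05  84.65] tip [ 0.08  -0.148 -0.986] F [-0.3 -0.5  0.6] q [ 21.1  12.2 -49.9  20.7 -28.1 -44.4]
tx -0.0224 ty -0.0008 tz -0.0078 turn 0.000  dist 0.024
```

View pics/side3.png

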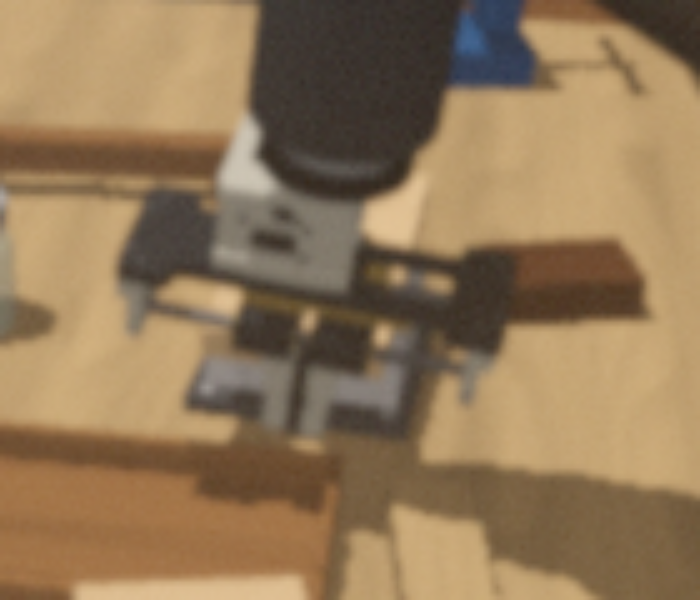

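```bash
python3 - <<'E'
from h import *
st=r.get_state();Rm=R.from_euler('xyz',st['eef_rot'],degrees=True).as_matrix()
for l in ([0,-.0136,0],[0,.017,0],[.0098,-.0136,0],[.0098,.017,0],[0.0098,-.06,0]): print(l,((proj("side",st['tcp_pos']+Rm@np.array(l))-[290,110])*5).round(0))
E
```

```text
[0, -0.0136, 0] [[292. 425.]]
[0, 0.017, 0] [[285. 467.]]
[0.0098, -0.0136, 0] [[289. 436.]]
[0.0098, 0.017, 0] [[282. 479.]]
[0.0098, -0.06, 0] [[299. 368.]]
```

Emit:
apply_moves(deltas=[{"tx": -0.02,"ty": -0.001,"tz": -0.006,"turn": 0,"gripper": 0},{"tx": -0.02,"ty": -0.001,"tz": -0.006,"turn": 0,"gripper": 0}])

```text
time_s: 24.8
tcp_pos: [0.4792, -0.0997, 0.0326]
eef_rot: [-95.6, 8.0, 84.6]
contact_force: [-0.0, 0.2, -0.6]
gripper_width: 0.0002
```

Emit:
apply_moves(deltas=[{"tx": -0.003,"ty": 0.0004,"tz": 0,"turn": 0,"gripper": 0},{"tx": -0.003,"ty": 0.0004,"tz": 0,"turn": 0,"gripper": 0}])

```text
time_s: 25.0
tcp_pos: [0.4789, -0.1016, 0.0327]
eef_rot: [-95.7, 8.0, 84.6]
contact_force: [-0.9, -0.4, 0.7]
gripper_width: 0.0002
```

```bash
python3 pl.py .478 -.106 .029
```

```text
t 25.0 pos [ 0.4789 -0.1016  0.0327] rot [-95.67   7.97  84.6 ] tip [ 0.085 -0.147 -0.985] F [-0.9 -0.4  0.7] q [ 18.   11.9 -48.6  20.1 -28.9 -40.6]
tx -0.0039 ty 0.0042 tz 0.0009 turn 0.000  dist 0.006
```

Emit:
apply_moves(deltas=[{"tx": -0.0035,"ty": 0.0035,"tz": 0.0005,"turn": 0,"gripper": 0},{"tx": -0.0035,"ty": 0.0035,"tz": 0.0005,"turn": 0,"gripper": 0}])

```text
time_s: 25.2
tcp_pos: [0.4777, -0.1056, 0.0288]
eef_rot: [-95.6, 8.0, 84.6]
contact_force: [-0.4, -0.2, -0.4]
gripper_width: 0.0005
```

Emit:
apply_moves(deltas=[{"tx": -0.003,"ty": 0.0004,"tz": 0,"turn": 0,"gripper": 0},{"tx": -0.003,"ty": 0.0004,"tz": 0,"turn": 0,"gripper": 0}])

```text
time_s: 25.4
tcp_pos: [0.4793, -0.1066, 0.0289]
eef_rot: [-95.8, 7.8, 84.7]
contact_force: [-0.9, 13.1, -3.2]
gripper_width: 0.0007
```

Emit:
apply_moves(deltas=[{"tx": -0.0015,"ty": -0.0018,"tz": -0.0002,"turn": 0,"gripper": 0},{"tx": -0.0022,"ty": -0.0037,"tz": -0.0004,"turn": 0,"gripper": 0}])

```text
time_s: 25.6
tcp_pos: [0.4788, -0.1075, 0.032]
eef_rot: [-95.7, 7.8, 84.7]
contact_force: [-1.5, 21.3, -12.3]
gripper_width: 0.0002
```

Emit:
apply_moves(deltas=[{"tx": -0.001,"ty": -0.0018,"tz": -0.0002,"turn": 0,"gripper": 0},{"tx": -0.002,"ty": -0.0037,"tz": -0.0004,"turn": 0,"gripper": 0}])

```text
time_s: 25.8
tcp_pos: [0.4789, -0.1084, 0.0359]
eef_rot: [-95.7, 7.7, 84.7]
contact_force: [-3.0, 26.5, -12.7]
gripper_width: 0.0005
```

```bash
python3 plate.py scene side; python3 pl.py .478 -.106 .029
```

```text
scene lean along u -0.0668 across -0.0097  top z at centre 0.0812  n 779 a range [-0.0959  0.1017] b [-0.053   0.0534]
side lean along u -0.0669 across 0.0008  top z at centre 0.0824  n 232 a range [-0.0961  0.1149] b [-0.0518  0.0497]
t 25.9 pos [ 0.479  -0.1087  0.0365] rot [-95.76   7.77  84.72] tip [ 0.088 -0.143 -0.986] F [-5.5 23.6 -0.1] q [ 17.   11.6 -48.1  19.4 -29.4 -38.8]
tx 0.0036 ty 0.0069 tz 0.0020 turn 0.000  dist 0.008
```

Emit:
apply_moves(deltas=[{"tx": -0.0004,"ty": -0.002,"tz": -0.0002,"turn": 0,"gripper": 0},{"tx": -0.0009,"ty": -0.004,"tz": -0.0004,"turn": 0,"gripper": 0},{"tx": -0.0014,"ty": -0.006,"tz": -0.0006,"turn": 0,"gripper": 0},{"tx": -0.0019,"ty": -0.008,"tz": -0.0008,"turn": 0,"gripper": 0}])

```text
time_s: 26.3
tcp_pos: [0.4785, -0.1099, 0.0442]
eef_rot: [-95.7, 7.8, 84.7]
contact_force: [-0.4, 17.8, -10.4]
gripper_width: 0.0006
```

```bash
python3 plate.py scene side; python3 pl.py .478 -.106 .029
```

```text
scene lean along u 0.0020 across -0.0053  top z at centre 0.0830  n 783 a range [-0.0993  0.0891] b [-0.0511  0.0533]
side lean along u -0.0262 across -0.0344  top z at centre 0.0806  n 122 a range [-0.0982  0.1149] b [-0.0513  0.0495]
t 26.4 pos [ 0.4787 -0.1101  0.0448] rot [-95.73   7.82  84.71] tip [ 0.087 -0.144 -0.986] F [-4.6 17.7  0. ] q [ 17.   10.8 -47.3  18.5 -30.9 -37.8]
tx 0.0061 ty 0.0149 tz 0.0026 turn 0.000  dist 0.016
```

Emit:
apply_moves(deltas=[{"tx": -0.0005,"ty": -0.002,"tz": -0.0002,"turn": 0,"gripper": 0},{"tx": -0.001,"ty": -0.004,"tz": -0.0004,"turn": 0,"gripper": 0},{"tx": -0.0015,"ty": -0.006,"tz": -0.0006,"turn": 0,"gripper": 0}])

```text
time_s: 26.7
tcp_pos: [0.4788, -0.1102, 0.0509]
eef_rot: [-95.8, 7.8, 84.7]
contact_force: [-4.6, 23.0, -3.4]
gripper_width: 0.0003
```

Emit:
apply_moves(deltas=[{"tx": -0.0005,"ty": -0.002,"tz": -0.0002,"turn": 0,"gripper": 0}])

```text
time_s: 26.8
tcp_pos: [0.4789, -0.1104, 0.053]
eef_rot: [-95.8, 7.8, 84.7]
contact_force: [-4.5, 24.4, -3.2]
gripper_width: 0.0001
```

Emit:
apply_moves(deltas=[{"tx": -0.0005,"ty": -0.002,"tz": -0.0002,"turn": 0,"gripper": 0}])

```text
time_s: 26.9
tcp_pos: [0.4789, -0.1104, 0.0551]
eef_rot: [-95.8, 7.7, 84.7]
contact_force: [-3.8, 24.0, -2.0]
gripper_width: -0.0
```

```bash
python3 plate.py scene side; python3 pl.py .478 -.106 .029
```

```text
scene lean along u 0.0887 across -0.0091  top z at centre 0.0863  n 783 a range [-0.1003  0.0876] b [-0.0519  0.0532]
side lean along u 0.0407 across 0.0161  top z at centre 0.0845  n 89 a range [-0.0888  0.1148] b [-0.0515  0.0501]
t 27.0 pos [ 0.479  -0.1104  0.0553] rot [-95.79   7.75  84.7 ] tip [ 0.088 -0.143 -0.986] F [-5.  24.8 -0.1] q [ 17.1   9.8 -46.3  17.5 -32.7 -36.6]
tx 0.0078 ty 0.0252 tz 0.0040 turn 0.000  dist 0.027
```

Emit:
apply_moves(deltas=[{"tx": 0.03,"ty": 0.0,"tz": 0.002,"turn": 0,"gripper": 0},{"tx": 0.05,"ty": -0.05,"tz": 0,"turn": 0,"gripper": 0},{"tx": 0.05,"ty": -0.1,"tz": 0,"turn": 0,"gripper": 0}])

```text
time_s: 27.3
tcp_pos: [0.4727, -0.0489, 0.143]
eef_rot: [-95.3, 8.1, 84.8]
contact_force: [2.2, 0.2, 1.2]
gripper_width: 0.0003
```

```bash
python3 plate.py scene; python3 pl.py -.15 .92 .42
```

```text
scene lean along u 0.0770 across -0.0085  top z at centre 0.0858  n 838 a range [-0.1003  0.0881] b [-0.0515  0.0536]
t 27.35 pos [ 0.477  -0.0475  0.152 ] rot [-96.01   7.88  84.8 ] tip [ 0.092 -0.145 -0.985] F [ 3.8  0.6 10.2] q [ 26.2   1.6 -38.3  12.9 -49.8 -39.4]
tx 0.8613 ty -0.4622 tz 0.6674 turn 0.000  dist 1.184
```

Emit:
apply_moves(deltas=[{"tx": 0.861,"ty": -0.55,"tz": 0.667,"turn": 0,"gripper": 0},{"tx": 0.861,"ty": -0.55,"tz": 0.667,"turn": 0,"gripper": 0},{"tx": 0.861,"ty": -0.55,"tz": 0.667,"turn": 0,"gripper": 0},{"tx": 0.861,"ty": -0.55,"tz": 0.667,"turn": 0,"gripper": 0},{"tx": 0.861,"ty": -0.55,"tz": 0.667,"turn": 0,"gripper": 0}])

```text
time_s: 27.85
tcp_pos: [0.3437, 0.1522, 0.2176]
eef_rot: [-95.6, 7.9, 84.6]
contact_force: [1.1, 0.7, -0.4]
gripper_width: 0.0003
```

Emit:
apply_moves(deltas=[{"tx": 0.861,"ty": -0.46,"tz": 0.667,"turn": 0,"gripper": 0},{"tx": 0.861,"ty": -0.46,"tz": 0.667,"turn": 0,"gripper": 0},{"tx": 0.861,"ty": -0.46,"tz": 0.667,"turn": 0,"gripper": 0},{"tx": 0.861,"ty": -0.46,"tz": 0.667,"turn": 0,"gripper": 0},{"tx": 0.861,"ty": -0.46,"tz": 0.667,"turn": 0,"gripper": 0}])

```text
time_s: 28.35
tcp_pos: [0.2122, 0.3576, 0.2743]
eef_rot: [-95.6, 8.0, 84.7]
contact_force: [1.7, 0.3, 0.2]
gripper_width: 0.0004
```

Emit:
apply_moves(deltas=[{"tx": 0.861,"ty": -0.44,"tz": 0.667,"turn": 0,"gripper": 0},{"tx": 0.861,"ty": -0.44,"tz": 0.667,"turn": 0,"gripper": 0},{"tx": 0.861,"ty": -0.44,"tz": 0.667,"turn": 0,"gripper": 0},{"tx": 0.861,"ty": -0.44,"tz": 0.667,"turn": 0,"gripper": 0},{"tx": 0.861,"ty": -0.44,"tz": 0.667,"turn": 0,"gripper": 0}])

```text
time_s: 28.85
tcp_pos: [0.0807, 0.5634, 0.327]
eef_rot: [-95.6, 8.0, 84.7]
contact_force: [0.4, -0.6, 0.8]
gripper_width: 0.0002
```

```bash
cd .;python3 pl.py -.2 .93 .42
```

```text
t 28.85 pos [0.0807 0.5634 0.327 ] rot [-95.59   8.01  84.67] tip [ 0.084 -0.147 -0.986] F [ 0.4 -0.6  0.8] q [ 103.5   12.9    2.6    2.7  -89.  -108.7]
tx 0.3227 ty -0.1692 tz 0.2985 turn 0.000  dist 0.471
```

Emit:
apply_moves(deltas=[{"tx": 0.323,"ty": -0.13,"tz": 0.25,"turn": 0,"gripper": 0},{"tx": 0.323,"ty": -0.13,"tz": 0.25,"turn": 0,"gripper": 0},{"tx": 0.323,"ty": -0.13,"tz": 0.25,"turn": 0,"gripper": 0},{"tx": 0.323,"ty": -0.13,"tz": 0.25,"turn": 0,"gripper": 0},{"tx": 0.323,"ty": -0.13,"tz": 0.25,"turn": 0,"gripper": 0}])

```text
time_s: 29.35
tcp_pos: [-0.0526, 0.7717, 0.3613]
eef_rot: [-95.6, 8.0, 84.7]
contact_force: [-0.1, 2.1, 1.7]
gripper_width: 0.0003
```

Emit:
apply_moves(deltas=[{"tx": 0.6,"ty": -0.2,"tz": 0.3,"turn": 0,"gripper": 0},{"tx": 0.6,"ty": -0.2,"tz": 0.3,"turn": 0,"gripper": 0},{"tx": 0.6,"ty": -0.2,"tz": 0.3,"turn": 0,"gripper": 0},{"tx": 0.6,"ty": -0.2,"tz": 0.3,"turn": 0,"gripper": 0},{"tx": 0.6,"ty": -0.2,"tz": 0.3,"turn": 0,"gripper": 0}])

```text
time_s: 29.85
tcp_pos: [-0.1191, 0.8825, 0.3303]
eef_rot: [-95.4, 5.8, 84.9]
contact_force: [-0.9, -0.8, 1.0]
gripper_width: 0.0005
```

```bash
cd .;python3 pl.py -.5 1.5 .42
```

```text
t 29.85 pos [-0.1191  0.8825  0.3303] rot [-95.37   5.83  84.87] tip [ 0.084 -0.109 -0.99 ] F [-0.9 -0.8  1. ] q [ 111.1   53.1   71.6    2.5 -116.2 -115. ]
tx 0.5689 ty -0.1883 tz 0.4188 turn 0.000  dist 0.731
```

Emit:
apply_moves(deltas=[{"tx": 0.35,"ty": -0.15,"tz": 0.5,"turn": 0,"gripper": 0},{"tx": 0.35,"ty": -0.15,"tz": 0.5,"turn": 0,"gripper": 0},{"tx": 0.35,"ty": -0.15,"tz": 0.5,"turn": 0,"gripper": 0},{"tx": 0.35,"ty": -0.15,"tz": 0.5,"turn": 0,"gripper": 0},{"tx": 0.35,"ty": -0.15,"tz": 0.5,"turn": 0,"gripper": 0}])

```text
time_s: 30.35
tcp_pos: [-0.2555, 0.8911, 0.2829]
eef_rot: [-94.7, 3.5, 85.1]
contact_force: [0.1, 0.1, 1.0]
gripper_width: 0.0
```

Emit:
apply_moves(deltas=[{"tx": 0.4,"ty": -0.2,"tz": 0.5,"turn": 0,"gripper": 0},{"tx": 0.4,"ty": -0.2,"tz": 0.5,"turn": 0,"gripper": 0},{"tx": 0.4,"ty": -0.2,"tz": 0.5,"turn": 0,"gripper": 0},{"tx": 0.4,"ty": -0.2,"tz": 0.5,"turn": 0,"gripper": 0},{"tx": 0.4,"ty": -0.2,"tz": 0.5,"turn": 0,"gripper": 0}])

```text
time_s: 30.85
tcp_pos: [-0.3541, 0.8893, 0.2468]
eef_rot: [-93.9, 1.3, 85.2]
contact_force: [0.5, 0.1, -0.3]
gripper_width: 0.0005
```

```bash
cd .;python3 pl.py -.5 1.5 .42
python3 - <<'E'
from kin import *
from plant import r
q0=r.get_state()['joints']
for l in ([.5,-.2,.3],[.4,-.2,.5],[.5,-.2,0],[.5,-.2,-.3],[.3,-.3,.5]):
    q=q0;print(l)
    for i in range(4):
        q=call(q,[tuple(l)+(0,)]*5,.6,True);show(q)
E
```

```text
t 30.85 pos [-0.3541  0.8893  0.2468] rot [-93.94   1.34  85.23] tip [ 0.067 -0.029 -0.997] F [ 0.5  0.1 -0.3] q [ 124.2   58.    71.7    2.3 -107.2 -128.3]
tx 0.5922 ty -0.2002 tz 0.1829 turn 0.000  dist 0.651
[0.5, -0.2, 0.3]
[ 125.    59.3   71.7    3.2 -103.2 -128.9] [-0.3771  0.9102  0.2278] [-92.87  -1.34  85.39] tip [ 0.052  0.019 -0.998]
[ 125.7   59.9   71.7    4.   -99.8 -129.5] [-0.3971  0.9272  0.2209] [-91.74  -4.08  85.5 ] tip [ 0.036  0.069 -0.997]
[ 126.4   59.9   71.7    4.9  -96.9 -130. ] [-0.4146  0.9412  0.2247] [-90.55  -6.86  85.56] tip [ 0.019  0.118 -0.993]
[ 127.1   59.5   71.7    5.9  -94.5 -130.6] [-0.4301  0.9523  0.2377] [-89.32  -9.66  85.55] tip [ 0.001  0.168 -0.986]
[0.4, -0.2, 0.5]
[ 128.7   59.4   71.7    2.9 -103.3 -132.7] [-0.4364  0.8824  0.2245] [-92.74  -1.17  85.38] tip [ 0.049  0.016 -0.999]
[ 132.4   60.3   71.7    3.6  -99.9 -136.3] [-0.5045  0.8731  0.2124] [-91.32  -3.69  85.47] tip [ 0.028  0.062 -0.998]
[ 135.5   60.7   71.7    4.6  -96.8 -139.3] [-0.561   0.8629  0.2102] [-89.72  -6.19  85.49] tip [ 0.004  0.108 -0.994]
[ 138.1   60.6 
[... 882 characters left out ...]
 5.1 -100.8 -102.9] [0.06   0.9967 0.2943] [-93.64  -6.12  85.7 ] tip [ 0.071  0.101 -0.992]
[ 94.   55.1  71.7   5.4 -98.4 -97.2] [0.1584 1.001  0.3097] [-94.16  -8.9   85.89] tip [ 0.083  0.149 -0.985]
[0.3, -0.3, 0.5]
[ 129.9   57.4   71.7    2.8 -105.5 -133.9] [-0.4462  0.8597  0.2583] [-92.74  -1.08  85.37] tip [ 0.049  0.015 -0.999]
[ 134.8   56.7   71.7    3.6 -103.8 -138.5] [-0.5216  0.8293  0.2729] [-91.29  -3.46  85.46] tip [ 0.027  0.058 -0.998]
[ 139.    55.8   71.7    4.6 -102.1 -142.4] [-0.5832  0.7995  0.2913] [-89.65  -5.8   85.48] tip [ 0.002  0.101 -0.995]
[ 142.7   54.8   71.7    5.7 -100.7 -145.7] [-0.6335  0.771   0.3138] [-87.85  -8.08  85.43] tip [-0.026  0.143 -0.989]
```

Emit:
apply_moves(deltas=[{"tx": 0.5,"ty": -0.25,"tz": 0.3,"turn": 0,"gripper": 0},{"tx": 0.5,"ty": -0.25,"tz": 0.3,"turn": 0,"gripper": 0},{"tx": 0.5,"ty": -0.25,"tz": 0.3,"turn": 0,"gripper": 0},{"tx": 0.5,"ty": -0.25,"tz": 0.3,"turn": 0,"gripper": 0},{"tx": 0.5,"ty": -0.25,"tz": 0.3,"turn": 0,"gripper": 0}])

```text
time_s: 31.35
tcp_pos: [-0.373, 0.9055, 0.239]
eef_rot: [-93.0, -1.2, 85.3]
contact_force: [-0.1, -0.2, 1.0]
gripper_width: 0.0002
```

Emit:
apply_moves(deltas=[{"tx": 0.5,"ty": -0.25,"tz": 0.4,"turn": 0,"gripper": 0},{"tx": 0.5,"ty": -0.25,"tz": 0.4,"turn": 0,"gripper": 0},{"tx": 0.5,"ty": -0.25,"tz": 0.4,"turn": 0,"gripper": 0},{"tx": 0.5,"ty": -0.25,"tz": 0.4,"turn": 0,"gripper": 0},{"tx": 0.5,"ty": -0.25,"tz": 0.4,"turn": 0,"gripper": 0}])

```text
time_s: 31.85
tcp_pos: [-0.415, 0.9097, 0.2343]
eef_rot: [-91.9, -3.8, 85.5]
contact_force: [0.1, 0.1, -0.7]
gripper_width: 0.0004
```

```bash
cd .;python3 pl.py .3 .35 .32 85
```

```text
t 31.85 pos [-0.415   0.9097  0.2343] rot [-91.87  -3.75  85.49] tip [ 0.038  0.063 -0.997] F [ 0.1  0.1 -0.7] q [ 127.1   59.    71.6    4.  -101.  -130.9]
tx -0.4951 ty -0.0936 tz -0.7602 turn 0.009  dist 0.912
```

```bash
cd .;python3 pl.py .34 .13 .29
```

```text
t 31.85 pos [-0.415   0.9097  0.2343] rot [-91.87  -3.75  85.49] tip [ 0.038  0.063 -0.997] F [ 0.1  0.1 -0.7] q [ 127.1   59.    71.6    4.  -101.  -130.9]
tx -0.7128 ty -0.0760 tz -0.8169 turn 0.000  dist 1.087
```

Emit:
apply_moves(deltas=[{"tx": -0.713,"ty": -0.25,"tz": -0.817,"turn": 0,"gripper": 0},{"tx": -0.713,"ty": -0.25,"tz": -0.817,"turn": 0,"gripper": 0},{"tx": -0.713,"ty": -0.25,"tz": -0.817,"turn": 0,"gripper": 0},{"tx": -0.713,"ty": -0.25,"tz": -0.817,"turn": 0,"gripper": 0},{"tx": -0.713,"ty": -0.25,"tz": -0.817,"turn": 0,"gripper": 0}])

```text
time_s: 32.35
tcp_pos: [-0.2629, 0.7503, 0.2832]
eef_rot: [-91.8, -3.8, 85.5]
contact_force: [-0.2, 0.9, 1.6]
gripper_width: 0.0005
```

Emit:
apply_moves(deltas=[{"tx": -0.713,"ty": -0.1,"tz": -0.817,"turn": 0,"gripper": 0},{"tx": -0.713,"ty": -0.1,"tz": -0.817,"turn": 0,"gripper": 0},{"tx": -0.713,"ty": -0.1,"tz": -0.817,"turn": 0,"gripper": 0},{"tx": -0.713,"ty": -0.1,"tz": -0.817,"turn": 0,"gripper": 0},{"tx": -0.713,"ty": -0.1,"tz": -0.817,"turn": 0,"gripper": 0}])

```text
time_s: 32.85
tcp_pos: [-0.0899, 0.571, 0.3011]
eef_rot: [-91.8, -3.8, 85.5]
contact_force: [0.3, -0.0, 0.5]
gripper_width: 0.0005
```

Emit:
apply_moves(deltas=[{"tx": -0.713,"ty": -0.05,"tz": -0.817,"turn": 0,"gripper": 0},{"tx": -0.713,"ty": -0.05,"tz": -0.817,"turn": 0,"gripper": 0},{"tx": -0.713,"ty": -0.05,"tz": -0.817,"turn": 0,"gripper": 0},{"tx": -0.713,"ty": -0.05,"tz": -0.817,"turn": 0,"gripper": 0},{"tx": -0.713,"ty": -0.05,"tz": -0.817,"turn": 0,"gripper": 0}])

```text
time_s: 33.35
tcp_pos: [0.0839, 0.3916, 0.3076]
eef_rot: [-91.8, -3.8, 85.5]
contact_force: [-0.2, 1.1, 1.4]
gripper_width: 0.0005
```

Emit:
apply_moves(deltas=[{"tx": -0.713,"ty": 0,"tz": -0.817,"turn": 0,"gripper": 0},{"tx": -0.713,"ty": 0,"tz": -0.817,"turn": 0,"gripper": 0},{"tx": -0.713,"ty": 0,"tz": -0.817,"turn": 0,"gripper": 0},{"tx": -0.713,"ty": 0,"tz": -0.817,"turn": 0,"gripper": 0},{"tx": -0.713,"ty": 0,"tz": -0.817,"turn": 0,"gripper": 0}])

```text
time_s: 33.85
tcp_pos: [0.258, 0.2129, 0.3033]
eef_rot: [-91.9, -4.0, 85.6]
contact_force: [1.1, 1.3, 0.3]
gripper_width: 0.0001
```

```bash
cd .;python3 pl.py .45 -.37 .16; python3 plate.py scene
```

```text
t 33.85 pos [0.258  0.2129 0.3033] rot [-91.88  -3.98  85.58] tip [ 0.038  0.067 -0.997] F [1.1 1.3 0.3] q [ 76.2 -21.4 -30.3   1.2 -76.9 -81. ]
tx -0.5750 ty 0.1113 tz -0.2328 turn 0.000  dist 0.630
scene lean along u 0.0777 across -0.0063  top z at centre 0.0857  n 842 a range [-0.0999  0.0883] b [-0.0507  0.0537]
```

Emit:
apply_moves(deltas=[{"tx": -0.575,"ty": 0.08,"tz": -0.233,"turn": 0,"gripper": 0},{"tx": -0.575,"ty": 0.08,"tz": -0.233,"turn": 0,"gripper": 0},{"tx": -0.575,"ty": 0.08,"tz": -0.233,"turn": 0,"gripper": 0},{"tx": -0.575,"ty": 0.08,"tz": -0.233,"turn": 0,"gripper": 0},{"tx": -0.575,"ty": 0.08,"tz": -0.233,"turn": 0,"gripper": 0}])

```text
time_s: 34.4
tcp_pos: [0.3294, -0.0059, 0.2618]
eef_rot: [-92.0, -3.9, 85.5]
contact_force: [1.9, 1.3, -0.3]
gripper_width: 0.0004
```

Emit:
apply_moves(deltas=[{"tx": -0.575,"ty": 0.1,"tz": -0.22,"turn": 0,"gripper": 0},{"tx": -0.575,"ty": 0.1,"tz": -0.22,"turn": 0,"gripper": 0},{"tx": -0.575,"ty": 0.1,"tz": -0.22,"turn": 0,"gripper": 0},{"tx": -0.575,"ty": 0.1,"tz": -0.22,"turn": 0,"gripper": 0},{"tx": -0.575,"ty": 0.1,"tz": -0.22,"turn": 0,"gripper": 0}])

```text
time_s: 34.9
tcp_pos: [0.3997, -0.2359, 0.2098]
eef_rot: [-91.9, -3.8, 85.4]
contact_force: [1.1, 1.0, 0.7]
gripper_width: 0.0003
```

```bash
cd .;python3 pl.py .46 -.355 .14
```

```text
t 34.9 pos [ 0.3997 -0.2359  0.2098] rot [-91.9   -3.79  85.43] tip [ 0.038  0.063 -0.997] F [1.1 1.  0.7] q [ -9.8   0.6 -23.5  -4.4 -64.5   7. ]
tx -0.1183 ty 0.0644 tz -0.0675 turn 0.000  dist 0.151
```

Emit:
apply_moves(deltas=[{"tx": -0.118,"ty": 0.02,"tz": -0.0675,"turn": 0,"gripper": 0},{"tx": -0.118,"ty": 0.02,"tz": -0.0675,"turn": 0,"gripper": 0},{"tx": -0.118,"ty": 0.02,"tz": -0.0675,"turn": 0,"gripper": 0},{"tx": -0.118,"ty": 0.065,"tz": -0.0675,"turn": 0,"gripper": 0},{"tx": -0.118,"ty": 0.11,"tz": -0.0675,"turn": 0,"gripper": 0}])

```text
time_s: 35.4
tcp_pos: [0.4624, -0.3507, 0.0937]
eef_rot: [-92.0, -3.8, 85.4]
contact_force: [1.2, -0.0, -1.0]
gripper_width: 0.001
```

```bash
cd .;python3 pl.py .46 -.345 .0365
```

```text
t 35.4 pos [ 0.4624 -0.3507  0.0937] rot [-91.96  -3.75  85.36] tip [ 0.039  0.062 -0.997] F [ 1.2 -0.  -1. ] q [-20.9  18.2 -18.1  -5.2 -53.   19.3]
tx 0.0017 ty 0.0573 tz 0.0048 turn 0.000  dist 0.058
```

Emit:
apply_moves(deltas=[{"tx": 0.0017,"ty": 0.0573,"tz": 0.003,"turn": 0,"gripper": 0},{"tx": 0.0017,"ty": 0.0573,"tz": 0.003,"turn": 0,"gripper": 0},{"tx": 0.026,"ty": 0.0588,"tz": 0.003,"turn": 0,"gripper": 0},{"tx": 0.026,"ty": 0.0588,"tz": 0.003,"turn": 0,"gripper": 0}])

```text
time_s: 35.8
tcp_pos: [0.4635, -0.3183, 0.0389]
eef_rot: [-91.9, -3.8, 85.6]
contact_force: [0.7, 0.2, 1.0]
gripper_width: 0.0006
```

```bash
cd .;python3 pl.py .461 -.3155 .0365
```

```text
t 35.8 pos [ 0.4635 -0.3183  0.0389] rot [-91.86  -3.78  85.56] tip [ 0.037  0.063 -0.997] F [0.7 0.2 1. ] q [-17.6  20.5 -23.3  -5.8 -45.4  17.2]
tx 0.0025 ty 0.0025 tz 0.0028 turn 0.000  dist 0.005
```

Emit:
apply_moves(deltas=[{"tx": 0.0025,"ty": 0.0005,"tz": 0.0015,"turn": 0,"gripper": 0},{"tx": 0.005,"ty": 0.0005,"tz": 0.0015,"turn": 0,"gripper": 0}])

```text
time_s: 36.0
tcp_pos: [0.4636, -0.3164, 0.0394]
eef_rot: [-92.1, -3.6, 85.5]
contact_force: [1.1, -16.3, -2.7]
gripper_width: 0.0006
```

Emit:
apply_moves(deltas=[{"tx": 0.002,"ty": 0,"tz": 0,"turn": 0,"gripper": 0},{"tx": 0.004,"ty": 0,"tz": 0,"turn": 0,"gripper": 0}])

```text
time_s: 36.2
tcp_pos: [0.4648, -0.3149, 0.0403]
eef_rot: [-92.2, -3.4, 85.5]
contact_force: [0.7, -23.4, -2.6]
gripper_width: 0.0006
```

Emit:
apply_moves(deltas=[{"tx": 0.001,"ty": -0.002,"tz": -0.0001,"turn": 0,"gripper": 0},{"tx": 0.002,"ty": -0.004,"tz": -0.0002,"turn": 0,"gripper": 0}])

```text
time_s: 36.4
tcp_pos: [0.4643, -0.3128, 0.0438]
eef_rot: [-92.1, -3.5, 85.5]
contact_force: [1.1, -15.8, -1.2]
gripper_width: 0.0006
```

```bash
cd .;python3 plate.py scene side;python3 pl.py .461 -.3155 .0365
```

```text
scene lean along u 0.0460 across 0.0228  top z at centre 0.0863  n 741 a range [-0.0934  0.092 ] b [-0.0518  0.0521]
side lean along u 0.0423 across 0.0219  top z at centre 0.0878  n 718 a range [-0.0966  0.0977] b [-0.0519  0.0476]
t 36.5 pos [ 0.4637 -0.3121  0.0442] rot [-92.06  -3.55  85.5 ] tip [ 0.041  0.059 -0.997] F [ -2.2 -12.8   2.8] q [-16.8  19.6 -23.9  -5.5 -45.3  16.1]
tx -0.0041 ty 0.0074 tz 0.0027 turn 0.000  dist 0.009
```

Emit:
apply_moves(deltas=[{"tx": 0.0007,"ty": -0.002,"tz": -0.0001,"turn": 0,"gripper": 0},{"tx": 0.0014,"ty": -0.004,"tz": -0.0002,"turn": 0,"gripper": 0}])

```text
time_s: 36.7
tcp_pos: [0.4639, -0.3109, 0.0481]
eef_rot: [-92.1, -3.5, 85.5]
contact_force: [-0.9, -16.7, -4.8]
gripper_width: 0.0004
```

```bash
cd .;python3 plate.py scene side;python3 pl.py .461 -.3155 .0365
```

```text
scene lean along u 0.0186 across 0.0023  top z at centre 0.0879  n 743 a range [-0.0918  0.0948] b [-0.0521  0.0521]
side lean along u 0.0128 across 0.0141  top z at centre 0.0892  n 763 a range [-0.0936  0.0997] b [-0.0517  0.0478]
t 36.8 pos [ 0.4641 -0.311   0.0485] rot [-92.1   -3.53  85.52] tip [ 0.041  0.059 -0.997] F [ -1.4 -12.8   3.3] q [-16.7  19.3 -23.8  -5.4 -45.8  15.9]
tx -0.0055 ty 0.0115 tz 0.0032 turn 0.000  dist 0.013
```

Emit:
apply_moves(deltas=[{"tx": 0.0005,"ty": -0.002,"tz": -0.0001,"turn": 0,"gripper": 0},{"tx": 0.001,"ty": -0.004,"tz": -0.0002,"turn": 0,"gripper": 0}])

```text
time_s: 37.0
tcp_pos: [0.4641, -0.3109, 0.0522]
eef_rot: [-92.1, -3.5, 85.5]
contact_force: [-0.6, -19.5, -2.7]
gripper_width: 0.0004
```

```bash
cd .;python3 plate.py scene side;python3 pl.py .461 -.3155 .0365
```

```text
scene lean along u -0.0163 across 0.0017  top z at centre 0.0893  n 739 a range [-0.0922  0.095 ] b [-0.053  0.052]
side lean along u -0.0192 across 0.0125  top z at centre 0.0902  n 811 a range [-0.0933  0.1001] b [-0.0517  0.0478]
t 37.1 pos [ 0.4642 -0.3109  0.0524] rot [-92.1   -3.49  85.52] tip [ 0.041  0.058 -0.997] F [ -0.6 -16.9   0.9] q [-16.7  19.  -23.6  -5.3 -46.2  15.8]
tx -0.0058 ty 0.0155 tz 0.0034 turn 0.000  dist 0.017
```

Emit:
apply_moves(deltas=[{"tx": -0.006,"ty": 0.0005,"tz": 0,"turn": 0,"gripper": 0},{"tx": -0.04,"ty": 0,"tz": 0,"turn": 0,"gripper": 0},{"tx": -0.05,"ty": -0.045,"tz": 0,"turn": 0,"gripper": 0.06},{"tx": -0.05,"ty": -0.09,"tz": 0,"turn": 0,"gripper": 0.06},{"tx": -0.05,"ty": -0.13,"tz": 0,"turn": 0,"gripper": 0.06}])

```text
time_s: 37.6
tcp_pos: [0.4536, -0.3659, 0.1791]
eef_rot: [-91.9, -3.8, 85.4]
contact_force: [1.3, -0.6, -0.8]
gripper_width: 0.0187
```

```bash
cd .;python3 plate.py scene side;python3 pl.py .469 -.2097 .2 175; python3 wsnap.py w6; python3 - <<'E'
from h import *
p,d=capture("side");cv2.imwrite("pics/side4.png",cv2.resize(p[110:230,290:430,::-1],None,fx=5,fy=5))
E
```

```text
scene lean along u -0.0025 across 0.0088  top z at centre 0.0885  n 825 a range [-0.0938  0.0949] b [-0.0519  0.0521]
side lean along u -0.0017 across 0.0112  top z at centre 0.0894  n 781 a range [-0.0918  0.1001] b [-0.0516  0.0479]
t 37.7 pos [ 0.4565 -0.3675  0.1837] rot [-92.43  -3.49  85.52] tip [ 0.047  0.057 -0.997] F [0.9 0.2 0.9] q [-22.6  13.6 -11.6  -4.5 -63.6  20.1]
tx 0.1590 ty -0.0066 tz -0.0004 turn -1.562  dist 0.159
```

View pics/side4.png

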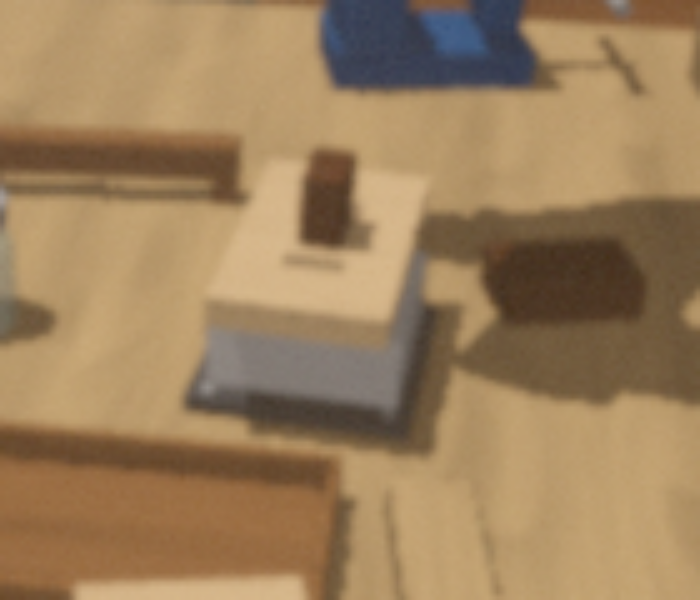

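View pics/w6.png

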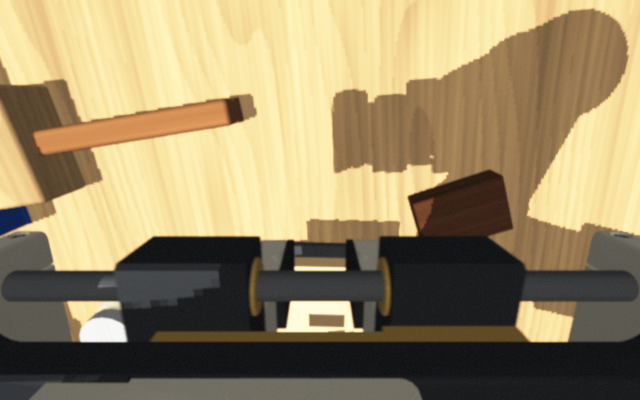

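```bash
python3 - <<'E'
from h import *
z=np.load("w6.npz",allow_pickle=True);st=z['st'].item();d=z['d']
C=cloud("wrist",d,st);Rm=R.from_euler('xyz',st['eef_rot'],degrees=True).as_matrix()
print(st['gripper_width'])
for col in (272,285,288,352,356,370):
    for rr in range(229,252,3):
        print(col,rr,z['p'][rr,col],'tool',(Rm.T@(C[rr,col]-st['tcp_pos'])).round(4))
E
python3 - <<'E'
import cv2
a=cv2.imread("pics/w6.png")[220:340,220:420];cv2.imwrite("pics/w6c.png",cv2.resize(a,None,fx=4,fy=4,interpolation=2))
E
```

```text
0.026806030841057527
272 229 [253 238 178] tool [ 0.0571  0.1897 -0.0553]
272 232 [252 235 174] tool [ 0.061   0.1901 -0.0555]
272 235 [252 236 174] tool [ 0.0648  0.1904 -0.0557]
272 238 [250 231 167] tool [ 0.0685  0.1904 -0.0558]
272 241 [123 116 101] tool [-0.0118 -0.0186 -0.0239]
272 244 [116 112 100] tool [-0.0113 -0.0213 -0.0235]
272 247 [113 111  99] tool [-0.0114 -0.0252 -0.023 ]
272 250 [115 112  99] tool [-0.0115 -0.0289 -0.0225]
285 229 [251 232 169] tool [ 0.0566  0.1882 -0.0401]
285 232 [251 233 171] tool [ 0.0608  0.1895 -0.0404]
285 235 [252 234 172] tool [ 0.0646  0.1898 -0.0405]
285 238 [248 225 159] tool [ 0.0687  0.1907 -0.0407]
285 241 [110 102  86] tool [ 0.0723  0.1905 -0.0408]
285 244 [81 79 71] tool [-0.0102 -0.0186 -0.0176]
285 247 [58 56 50] tool [-0.0097 -0.0212 -0.0173]
285 250 [34 33 30] tool [-0.0103 -0.0262 -0.0168]
288 229 [252 235 172] tool [ 0.0573  0.1899 -0.0369]
288 232 [252 234 171] tool [ 0.0605  0.1887 -0.0368]
288 235 [252 235 173] tool [ 0.0645  0.1895 -0.037 ]
288 238 [246 220 154] tool [ 0.0688  0.191  -0.0373]
288 241 [35 29 24] tool [-0.
[... 692 characters left out ...]
] tool [0.0636 0.1869 0.0414]
356 238 [141 113  78] tool [0.0666 0.1853 0.0413]
356 241 [115 111  97] tool [-0.0113 -0.0174  0.0174]
356 244 [112 109  98] tool [-0.0118 -0.0224  0.0169]
356 247 [102  99  88] tool [-0.0111 -0.0244  0.0167]
356 250 [85 82 73] tool [-0.0101 -0.0258  0.0165]
370 229 [140 111  75] tool [0.0554 0.1846 0.0569]
370 232 [141 111  74] tool [0.0596 0.186  0.0572]
370 235 [140 112  76] tool [0.063  0.1853 0.0573]
370 238 [138 110  74] tool [0.0669 0.1861 0.0575]
370 241 [118 114 101] tool [-0.0116 -0.0182  0.0242]
370 244 [115 112  99] tool [-0.0118 -0.0225  0.0236]
370 247 [114 111  99] tool [-0.0116 -0.0256  0.0231]
370 250 [115 115 102] tool [-0.0114 -0.0287  0.0226]
```

View pics/w6c.png

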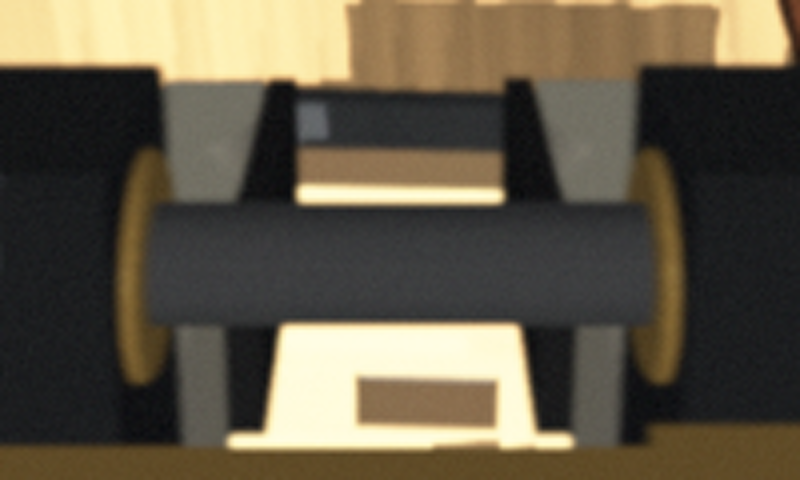

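```bash
python3 - <<'E'
from h import *
for n in ("scene","side"):
    p,d=capture(n);C=cloud(n,d)
    m=(C[...,2]>.100)&(C[...,2]<.15)&(abs(C[...,0]-.47)<.05)&(abs(C[...,1]+.207)<.05)
    P=C[m];print(n,m.sum(),P.min(0).round(4),P.max(0).round(4))
    t=P[P[:,2]>.130];print('top',t.min(0).round(4),t.max(0).round(4),t.mean(0).round(4),len(t))
    m=(C[...,2]>.082)&(C[...,2]<.096)&(abs(C[...,0]-.47)<.12)&(abs(C[...,1]+.207)<.15)
    print(cv2.minAreaRect((C[m][:,:2]*1000).astype(np.float32)))
E
python3 pl.py .470 -.180 .175
```

```text
scene 193 [ 0.4542 -0.2312  0.1003] [ 0.4861 -0.1864  0.1386]
top [ 0.4542 -0.229   0.1301] [ 0.4856 -0.1877  0.1386] [ 0.4707 -0.2084  0.1333] 73
((467.20709228515625, -209.04287719726562), (190.37144470214844, 108.59784698486328), 85.45875549316406)
side 175 [ 0.4528 -0.2294  0.1   ] [ 0.4818 -0.1803  0.1361]
top [ 0.4538 -0.2294  0.1304] [ 0.48   -0.1803  0.1361] [ 0.4673 -0.2016  0.1337] 69
((467.6634521484375, -206.07235717773438), (197.94183349609375, 100.07233428955078), 85.017822265625)
t 37.9 pos [ 0.4534 -0.3645  0.1759] rot [-91.82  -3.82  85.47] tip [ 0.037  0.064 -0.997] F [-0.1 -0.8  0. ] q [-22.6  14.  -12.1  -4.7 -63.4  20.1]
tx 0.1847 ty 0.0133 tz -0.0016 turn 0.000  dist 0.185
```

Emit:
apply_moves(deltas=[{"tx": 0.185,"ty": -0.005,"tz": -0.0016,"turn": 0,"gripper": 0.06},{"tx": 0.185,"ty": -0.005,"tz": -0.0016,"turn": 0,"gripper": 0.06},{"tx": 0.185,"ty": -0.005,"tz": -0.0016,"turn": 0,"gripper": 0.06},{"tx": 0.185,"ty": -0.005,"tz": -0.0016,"turn": 0,"gripper": 0.06},{"tx": 0.185,"ty": -0.005,"tz": -0.0016,"turn": 0,"gripper": 0.06}])

```text
time_s: 38.4
tcp_pos: [0.4697, -0.1778, 0.1932]
eef_rot: [-91.8, -3.8, 85.7]
contact_force: [1.3, 0.3, 1.4]
gripper_width: 0.0601
```

```bash
python3 wsnap.py w7; python3 pl.py .470 -.206 .16; python3 - <<'E'
from h import *
z=np.load("w7.npz",allow_pickle=True);st=z['st'].item();d=z['d']
C=cloud("wrist",d,st)
for lo,hi in ((.126,.14),(.080,.097)):
    m=((C[...,2]>lo)&(C[...,2]<hi)&(abs(C[...,0]-.47)<.11)&(abs(C[...,1]+.207)<.12)).astype(np.uint8);m[240:]=0 
    P=C[m>0];print(len(P),cv2.minAreaRect((P[:,:2]*1000).astype(np.float32)),np.median(P[:,2]),P.min(0),P.max(0))
E
```

```text
t 38.45 pos [ 0.4696 -0.1792  0.193 ] rot [-91.79  -3.8   85.7 ] tip [ 0.036  0.064 -0.997] F [-0.5 -0.4  0. ] q [ -1.6   4.9 -21.3  -4.2 -62.   -0.9]
tx -0.0288 ty 0.0312 tz -0.0014 turn 0.000  dist 0.043
2272 ((467.4317626953125, -206.772705078125), (44.22922897338867, 25.345239639282227), 84.8455581665039) 0.1338052755667693 [ 0.45318299 -0.22959224  0.12622612] [ 0.48180508 -0.18458755  0.13606358]
22626 ((467.3226623535156, -217.16297912597656), (169.388671875, 100.39930725097656), 84.950439453125) 0.0890293396796539 [ 0.40990904 -0.30560474  0.08006958] [ 0.52402686 -0.1308197   0.09651324]
```

View pics/w7.png

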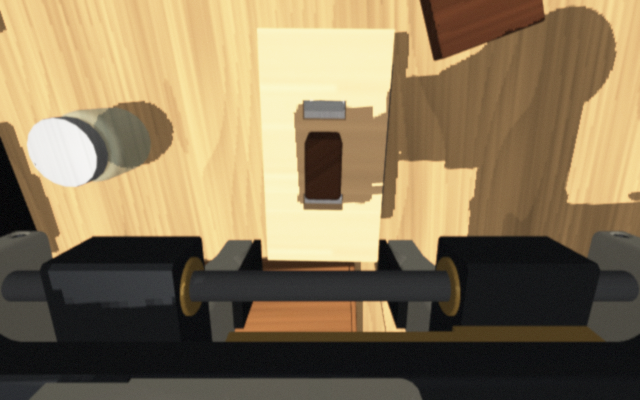

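```bash
python3 pl.py .468 -.206 .16;python3 pl.py .468 -.206 .0865
```

```text
t 38.45 pos [ 0.4696 -0.1792  0.193 ] rot [-91.79  -3.8   85.7 ] tip [ 0.036  0.064 -0.997] F [-0.5 -0.4  0. ] q [ -1.6   4.9 -21.3  -4.2 -62.   -0.9]
tx -0.0290 ty 0.0312 tz 0.0006 turn 0.000  dist 0.043
t 38.45 pos [ 0.4696 -0.1792  0.193 ] rot [-91.79  -3.8   85.7 ] tip [ 0.036  0.064 -0.997] F [-0.5 -0.4  0. ] q [ -1.6   4.9 -21.3  -4.2 -62.   -0.9]
tx -0.0339 ty 0.1045 tz 0.0029 turn 0.000  dist 0.110
```

Emit:
apply_moves(deltas=[{"tx": -0.029,"ty": 0.0312,"tz": 0.0006,"turn": 0,"gripper": 0.06},{"tx": -0.03,"ty": 0.05,"tz": 0.001,"turn": 0,"gripper": 0.06},{"tx": -0.0325,"ty": 0.08,"tz": 0.002,"turn": 0,"gripper": 0.06},{"tx": -0.0339,"ty": 0.1,"tz": 0.0029,"turn": 0,"gripper": 0.06},{"tx": -0.0339,"ty": 0.1045,"tz": 0.0029,"turn": 0,"gripper": 0.06}])

```text
time_s: 38.95
tcp_pos: [0.4656, -0.2085, 0.0836]
eef_rot: [-91.5, -3.8, 85.4]
contact_force: [-0.3, 1.3, -0.9]
gripper_width: 0.0596
```

```bash
python3 pl.py .468 -.206 .0865; python3 wsnap.py w8; python3 plate.py scene
```

```text
t 38.95 pos [ 0.4656 -0.2085  0.0836] rot [-91.48  -3.82  85.37] tip [ 0.031  0.064 -0.997] F [-0.3  1.3 -0.9] q [ -5.3  12.6 -27.8  -5.1 -48.2   4. ]
tx 0.0029 ty -0.0026 tz -0.0022 turn 0.000  dist 0.004
scene lean along u -0.0022 across 0.0080  top z at centre 0.0883  n 769 a range [-0.0935  0.0948] b [-0.0527  0.0526]
```

View pics/w8.png

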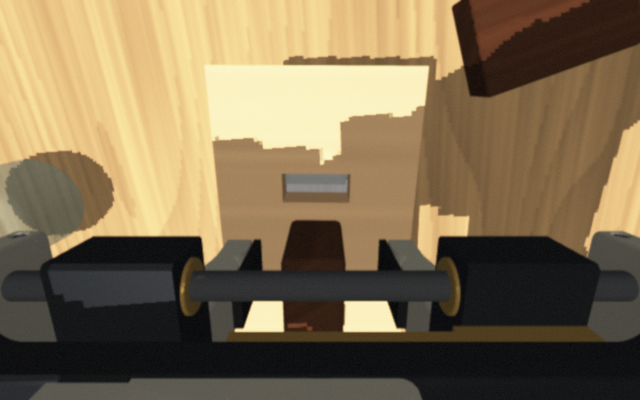

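Emit:
apply_moves(deltas=[{"tx": 0,"ty": -0.001,"tz": 0,"turn": 0,"gripper": 0.015},{"tx": 0,"ty": -0.001,"tz": 0,"turn": 0,"gripper": 0.015},{"tx": 0,"ty": -0.001,"tz": 0,"turn": 0,"gripper": 0.015},{"tx": 0,"ty": -0.001,"tz": 0,"turn": 0,"gripper": 0.015},{"tx": 0,"ty": -0.001,"tz": 0,"turn": 0,"gripper": 0.015}], newtons=30)

```text
time_s: 39.55
tcp_pos: [0.4681, -0.2081, 0.0883]
eef_rot: [-91.9, -3.8, 85.5]
contact_force: [-4.1, 1.4, 4.5]
gripper_width: 0.0259
```

Emit:
apply_moves(deltas=[{"tx": 0,"ty": 0,"tz": 0,"turn": 0,"gripper": 0.015},{"tx": 0,"ty": 0,"tz": 0,"turn": 0,"gripper": 0.015}])

```text
time_s: 39.75
tcp_pos: [0.4681, -0.2081, 0.0882]
eef_rot: [-91.8, -3.8, 85.5]
contact_force: [-1.5, 0.6, 3.9]
gripper_width: 0.026
```

Emit:
apply_moves(deltas=[{"tx": 0.0005,"ty": -0.007,"tz": -0.0002,"turn": 0,"gripper": 0.015},{"tx": 0.001,"ty": -0.017,"tz": -0.0005,"turn": 0,"gripper": 0.015},{"tx": 0.002,"ty": -0.03,"tz": -0.001,"turn": 0,"gripper": 0.015},{"tx": 0.0035,"ty": -0.05,"tz": -0.0015,"turn": 0,"gripper": 0.015},{"tx": 0.005,"ty": -0.08,"tz": -0.0025,"turn": 0,"gripper": 0.015}])

```text
time_s: 40.25
tcp_pos: [0.4667, -0.2081, 0.168]
eef_rot: [-91.7, -3.8, 85.5]
contact_force: [0.1, 0.5, -3.4]
gripper_width: 0.0257
```

```bash
python3 pl.py .563 0 .17 175; python3 - <<'E'
from h import *
p,d=capture("side");cv2.imwrite("pics/side5.png",p[60:320,180:520,::-1])
E
```

```text
t 40.25 pos [ 0.4667 -0.2081  0.168 ] rot [-91.66  -3.82  85.45] tip [ 0.034  0.064 -0.997] F [ 0.1  0.5 -3.4] q [ -5.2   7.2 -22.   -4.5 -59.2   2.8]
tx 0.2147 ty 0.0146 tz -0.0791 turn -1.563  dist 0.229
```

View pics/side5.png

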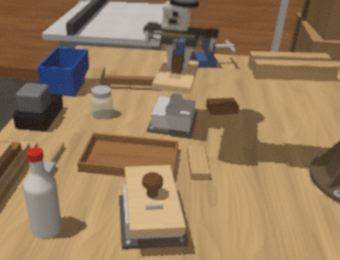

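Emit:
apply_moves(deltas=[{"tx": 0.04,"ty": 0,"tz": -0.015,"turn": -0.15,"gripper": 0.015},{"tx": 0.08,"ty": 0.003,"tz": -0.03,"turn": -0.3,"gripper": 0.015},{"tx": 0.12,"ty": 0.006,"tz": -0.045,"turn": -0.45,"gripper": 0.015},{"tx": 0.165,"ty": 0.01,"tz": -0.06,"turn": -0.6,"gripper": 0.015},{"tx": 0.2,"ty": 0.013,"tz": -0.075,"turn": -0.75,"gripper": 0.015}])

```text
time_s: 40.8
tcp_pos: [0.5594, -0.0125, 0.1714]
eef_rot: [-94.0, -1.5, 128.8]
contact_force: [0.9, -0.7, -3.2]
gripper_width: 0.0258
```

```bash
python3 pl.py .563 0 .17 175; python3 - <<'E'
from h import *
for f in ("w1","w2"):
    z=np.load(f+".npz",allow_pickle=True);st=z['st'].item();C=cloud("wrist",z['d'],st)
    m=(C[...,2]>.018)&(C[...,2]<.034)&(abs(C[...,0]-.563)<.135)&(abs(C[...,1])<.088);m[238:]=False
    P=C[m];print(f,cv2.minAreaRect((P[:,:2]*1000).astype(np.float32)),np.percentile(P[:,2],90))
for n in("scene","side"):
    C=cloud(n,np.load(n+"0.npy"))
    m=(C[...,2]>.022)&(C[...,2]<.032)&(abs(C[...,0]-.563)<.135)&(abs(C[...,1])<.085)
    P=C[m];print(n,cv2.minAreaRect((P[:,:2]*1000).astype(np.float32)))
E
```

```text
t 40.8 pos [ 0.5594 -0.0125  0.1714] rot [-93.98  -1.49 128.83] tip [ 0.038  0.064 -0.997] F [ 0.9 -0.7 -3.2] q [ 16.6  10.4 -18.   -3.4 -58.5  23.9]
tx 0.0074 ty 0.0023 tz -0.0105 turn -0.806  dist 0.013
w1 ((562.4628295898438, 2.4887619018554688), (146.27769470214844, 236.9749755859375), 89.3109359741211) 0.02887271772960895
w2 ((562.6570434570312, 1.98779296875), (146.9155731201172, 236.370849609375), 89.17313385009766) 0.02892201945788031
scene ((563.658935546875, -0.1575775146484375), (146.4983367919922, 242.3776397705078), 89.47653198242188)
side ((562.32421875, 2.5865554809570312), (151.44883728027344, 235.48037719726562), 89.24275207519531)
```

Emit:
apply_moves(deltas=[{"tx": 0.009,"ty": 0,"tz": -0.0115,"turn": -0.15,"gripper": 0.015},{"tx": 0.009,"ty": 0.0005,"tz": -0.0115,"turn": -0.3,"gripper": 0.015},{"tx": 0.009,"ty": 0.0005,"tz": -0.0115,"turn": -0.45,"gripper": 0.015},{"tx": 0.009,"ty": 0.0005,"tz": -0.0115,"turn": -0.6,"gripper": 0.015},{"tx": 0.009,"ty": 0.0005,"tz": -0.0115,"turn": -0.75,"gripper": 0.015}])

```text
time_s: 41.3
tcp_pos: [0.5622, -0.0004, 0.1716]
eef_rot: [-93.9, 1.6, 171.7]
contact_force: [-0.7, -0.1, -3.4]
gripper_width: 0.0258
```

Emit:
apply_moves(deltas=[{"tx": 0,"ty": 0,"tz": 0,"turn": -0.14,"gripper": 0.015},{"tx": 0,"ty": 0,"tz": 0,"turn": -0.14,"gripper": 0.015}])

```text
time_s: 41.5
tcp_pos: [0.5622, -0.0005, 0.1716]
eef_rot: [-93.7, 2.1, 179.4]
contact_force: [0.7, 0.5, -3.2]
gripper_width: 0.0258
```

```bash
python3 pl.py .5625 0.001 .17 179.8; cat > held.py <<'E'
from h import *
import sys
for n in ("scene","side"):
    p,d=capture(n);cv2.imwrite(f"pics/{n}_{sys.argv[1]}.png",cv2.resize(p[100:280,200:480,::-1],None,fx=2.8,fy=2.8));C=cloud(n,d)
    zl,zh=float(sys.argv[2]),float(sys.argv[3])
    hsv=cv2.cvtColor(p,cv2.COLOR_RGB2HSV)
    m=(C[...,2]>zl)&(C[...,2]<zh)&(abs(C[...,0]-.563)<.13)&(abs(C[...,1])<.08)&(p.sum(-1)>330)&(hsv[...,1]>60)
    P=C[m];A=np.c_[P[:,:2]-[.5626,.0018],np.ones(len(P))];w=np.ones(len(P),bool)
    for _ in range(8):
        c=np.linalg.lstsq(A[w],P[w,2],rcond=None)[0];w=abs(A@c-P[:,2])<max(.004,.02*0.6**_)
    print(n,len(P),'slope x %.3f y %.3f z0 %.4f'%tuple(c),cv2.minAreaRect((P[w][:,:2]*1000).astype(np.float32)))
E
python3 held.py a .11 .2
```

```text
t 41.5 pos [ 5.622e-01 -5.000e-04  1.716e-01] rot [-93.66   2.1  179.44] tip [ 0.037  0.063 -0.997] F [ 0.7  0.5 -3.2] q [ 17.8  10.6 -17.7  -3.3 -58.5  73.3]
tx -0.0002 ty 0.0017 tz -0.0014 turn -0.006  dist 0.002
scene 738 slope x 0.110 y 0.061 z0 0.1718 ((562.5551147460938, -2.618938446044922), (100.05345916748047, 193.8471221923828), 89.28618621826172)
side 1364 slope x 0.117 y 0.046 z0 0.1719 ((561.2214965820312, 0.610076904296875), (107.32373046875, 189.15415954589844), 89.27549743652344)
```

View pics/side_a.png

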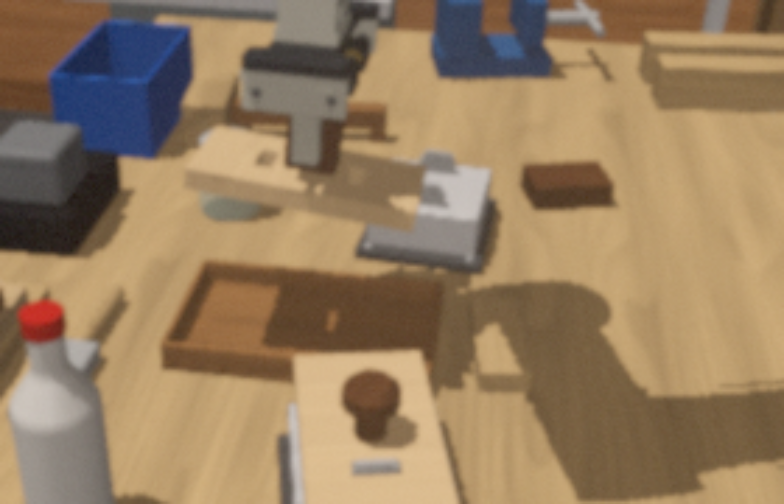

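View pics/scene_a.png

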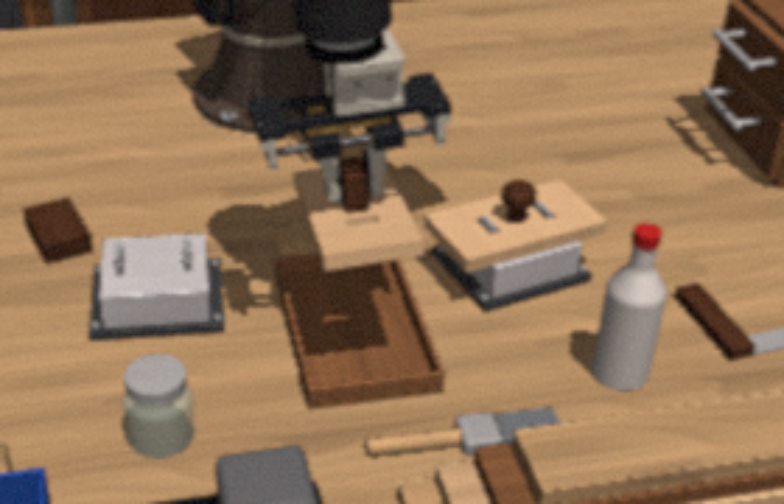

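Emit:
apply_moves(deltas=[{"tx": 0.001,"ty": 0.03,"tz": 0.001,"turn": 0,"gripper": 0.015},{"tx": 0.002,"ty": 0.06,"tz": 0.003,"turn": 0,"gripper": 0.015},{"tx": 0.003,"ty": 0.09,"tz": 0.0045,"turn": 0,"gripper": 0.015},{"tx": 0.004,"ty": 0.112,"tz": 0.006,"turn": 0,"gripper": 0.015},{"tx": 0.0045,"ty": 0.122,"tz": 0.0065,"turn": 0,"gripper": 0.015}])

```text
time_s: 42.1
tcp_pos: [0.561, 0.0004, 0.0469]
eef_rot: [-93.6, 1.9, 179.1]
contact_force: [-0.5, -0.2, -3.1]
gripper_width: 0.026
```

```bash
python3 pl.py .5625 0.001 .037; python3 held.py b .03 .08
```

```text
t 42.1 pos [5.61e-01 4.00e-04 4.69e-02] rot [-93.62   1.9  179.11] tip [ 0.034  0.063 -0.997] F [-0.5 -0.2 -3.1] q [ 17.9  18.6 -25.7  -4.1 -42.8  74.2]
tx -0.0012 ty 0.0100 tz 0.0000 turn 0.000  dist 0.010
scene 708 slope x 0.104 y 0.059 z0 0.0474 ((597.129150390625, -3.3013267517089844), (100.40766906738281, 125.04530334472656), 89.98772430419922)
side 1286 slope x 0.110 y 0.049 z0 0.0473 ((549.875244140625, -6.229595184326172), (117.99867248535156, 208.22732543945312), 89.7451171875)
```

View pics/side_b.png

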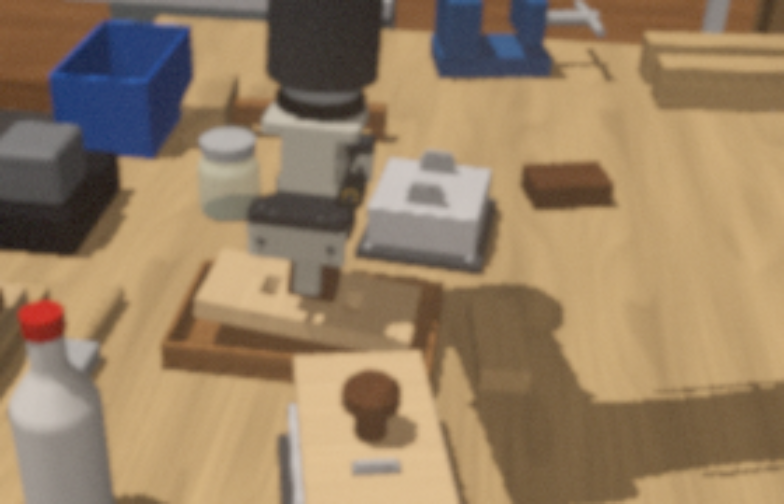

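Emit:
apply_moves(deltas=[{"tx": 0.0001,"ty": 0.004,"tz": 0.0002,"turn": 0,"gripper": 0.015},{"tx": 0.0003,"ty": 0.008,"tz": 0.0005,"turn": 0,"gripper": 0.015},{"tx": 0.0004,"ty": 0.011,"tz": 0.0007,"turn": 0,"gripper": 0.015},{"tx": 0.0005,"ty": 0.014,"tz": 0.0009,"turn": 0,"gripper": 0.015}], newtons=10)

```text
time_s: 42.6
tcp_pos: [0.5631, 0.001, 0.0356]
eef_rot: [-93.7, 2.2, 179.3]
contact_force: [0.5, -0.2, 0.2]
gripper_width: 0.0264
```

Emit:
apply_moves(deltas=[{"tx": 0.0001,"ty": 0.002,"tz": 0.0001,"turn": 0,"gripper": 0.015},{"tx": 0.0002,"ty": 0.004,"tz": 0.0002,"turn": 0,"gripper": 0.015}])

```text
time_s: 42.8
tcp_pos: [0.563, 0.0009, 0.0314]
eef_rot: [-93.7, 2.2, 179.3]
contact_force: [1.3, -0.6, -1.0]
gripper_width: 0.0258
```

```bash
python3 pl.py .5625 0.001 .03; python3 held.py c .018 .06
```

```text
t 42.8 pos [0.563  0.0009 0.0314] rot [-93.66   2.17 179.34] tip [ 0.039  0.063 -0.997] F [ 1.3 -0.6 -1. ] q [ 17.9  19.8 -26.5  -4.3 -40.6  74.7]
tx 0.0005 ty 0.0013 tz 0.0000 turn 0.000  dist 0.001
scene 733 slope x 0.042 y 0.067 z0 0.0317 ((598.96337890625, -2.1695404052734375), (99.42631530761719, 118.8878173828125), 89.7791748046875)
side 1326 slope x 0.040 y 0.053 z0 0.0316 ((560.8045654296875, 1.9581756591796875), (147.36505126953125, 229.28997802734375), 89.62708282470703)
```

Emit:
apply_moves(deltas=[{"tx": 0.0001,"ty": 0.002,"tz": 0.0001,"turn": 0,"gripper": 0.015},{"tx": 0.0002,"ty": 0.004,"tz": 0.0002,"turn": 0,"gripper": 0.015},{"tx": 0.0002,"ty": 0.0048,"tz": 0.0003,"turn": 0,"gripper": 0.015}])

```text
time_s: 43.2
tcp_pos: [0.5626, 0.0013, 0.0266]
eef_rot: [-93.7, 2.1, 179.3]
contact_force: [-2.9, 4.6, 8.6]
gripper_width: 0.0262
```

```bash
python3 pl.py .5625 0.001 .03; python3 held.py d .015 .05
```

```text
t 43.2 pos [0.5626 0.0013 0.0266] rot [-93.68   2.14 179.34] tip [ 0.038  0.064 -0.997] F [-2.9  4.6  8.6] q [ 18.   20.2 -26.7  -4.4 -40.   74.7]
tx 0.0000 ty -0.0034 tz 0.0001 turn 0.000  dist 0.003
scene 703 slope x -0.004 y 0.049 z0 0.0267 ((599.2042236328125, -1.4936256408691406), (118.79004669189453, 99.75066375732422), 0.25072145462036133)
side 1303 slope x -0.003 y 0.024 z0 0.0277 ((562.6758422851562, 1.102996826171875), (234.4895782470703, 146.64016723632812), 0.12769141793251038)
```

Emit:
apply_moves(deltas=[{"tx": 0,"ty": 0,"tz": 0,"turn": 0,"gripper": 0.03},{"tx": 0,"ty": 0,"tz": 0,"turn": 0,"gripper": 0.045},{"tx": 0,"ty": 0,"tz": 0,"turn": 0,"gripper": 0.055},{"tx": 0,"ty": 0,"tz": 0,"turn": 0,"gripper": 0.055},{"tx": 0,"ty": 0,"tz": 0,"turn": 0,"gripper": 0.055}])

```text
time_s: 43.8
tcp_pos: [0.5622, 0.0007, 0.0261]
eef_rot: [-93.6, 2.1, 179.3]
contact_force: [0.1, -0.8, -1.8]
gripper_width: 0.053
```

Emit:
apply_moves(deltas=[{"tx": -0.001,"ty": -0.02,"tz": -0.0013,"turn": 0,"gripper": 0.055},{"tx": -0.0025,"ty": -0.06,"tz": -0.004,"turn": 0,"gripper": 0.055},{"tx": -0.004,"ty": -0.1,"tz": -0.0065,"turn": 0,"gripper": 0.055},{"tx": -0.006,"ty": -0.15,"tz": -0.009,"turn": 0,"gripper": 0.055},{"tx": -0.006,"ty": -0.17,"tz": -0.009,"turn": 0,"gripper": 0.055}])

```text
time_s: 44.3
tcp_pos: [0.5641, -0.001, 0.2018]
eef_rot: [-93.7, 2.5, 179.4]
contact_force: [0.5, 0.1, 0.1]
gripper_width: 0.055
```

```bash
python3 pl.py .5625 0.001 .03; python3 held.py e .018 .04; python3 wsnap.py w9; python3 - <<'E'
from h import *
z=np.load("w9.npz",allow_pickle=True);st=z['st'].item();C=cloud("wrist",z['d'],st)
for lo,hi in ((.018,.0265),(.06,.078)):
    m=(C[...,2]>lo)&(C[...,2]<hi)&(abs(C[...,0]-.563)<.1)&(abs(C[...,1])<.055);m[238:]=False
    P=C[m];print(len(P),cv2.minAreaRect((P[:,:2]*1000).astype(np.float32)),np.median(P[:,2]))
E
```

```text
t 44.3 pos [ 0.5641 -0.001   0.2018] rot [-93.7    2.48 179.35] tip [ 0.044  0.064 -0.997] F [0.5 0.1 0.1] q [ 17.8   9.2 -15.5  -3.1 -61.9  73. ]
tx 0.0090 ty 0.1713 tz 0.0091 turn 0.000  dist 0.172
scene 930 slope x -0.003 y -0.001 z0 0.0237 ((567.3235473632812, -2.962932586669922), (100.14842987060547, 180.6046600341797), 89.85457611083984)
side 1434 slope x 0.003 y -0.009 z0 0.0249 ((563.5338745117188, 1.1962127685546875), (148.0518341064453, 232.9635009765625), 89.7553482055664)
10598 ((581.3713989257812, -1.0064468383789062), (100.2543716430664, 143.56591796875), 89.47350311279297) 0.02454489721937736
1250 ((557.9741821289062, -0.8928871154785156), (25.678417205810547, 44.596954345703125), 88.935546875) 0.06937074203436516
```

View pics/scene_e.png

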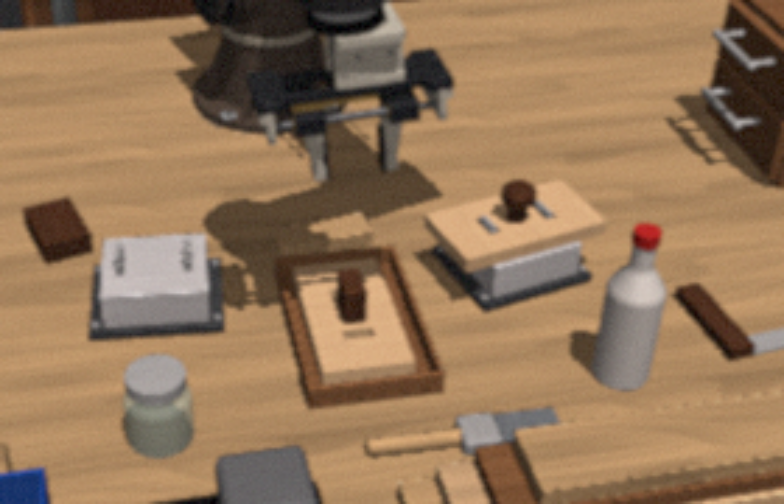

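View pics/side_e.png

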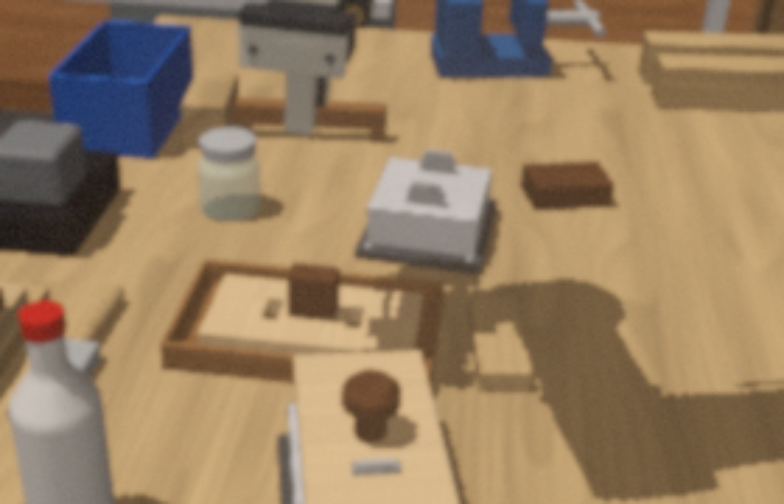

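The pictures show the plate flat inside the tray, with the handle at about (345,295) in the scene crop, and the gripper well clear above it. The knob plate and the bystanders look unmoved.

Emit:
apply_moves(deltas=[{"tx": 0,"ty": 0,"tz": 0,"turn": 0,"gripper": 0.055},{"tx": 0,"ty": 0,"tz": 0,"turn": 0,"gripper": 0.055},{"tx": 0,"ty": 0,"tz": 0,"turn": 0,"gripper": 0.055}])

```text
time_s: 44.75
tcp_pos: [0.5615, -0.0011, 0.1952]
eef_rot: [-93.6, 2.0, 179.3]
contact_force: [0.8, -0.4, -0.4]
gripper_width: 0.055
```

```bash
python3 -c "
from plant import r
print(r.close_job())"
```

```text
the job is handed in; nothing more can be done
None
```

The block-handle plate is loose from its pins and lying flat in the tray; I handed the job in at 44.75 s and it reports no verdict.

**Prying:** I worked the two ends from below in turn: the end away from the tray, then the tray end, then the first end again. The largest lean I measured was about 0.12 rad (7 degrees). Before I touched the handle, the plate read level, with its centre about 79.5 mm above the bench, so both pins had let go.

**Placing:** I gripped the handle, turned the plate 90 degrees and lowered it. It hung about 0.11 rad off level, so I let it slip level in a light grip against the tray floor before releasing.

**Last checks:**
- The plate is flat to within about 0.01 rad, with its top about 24 to 25 mm above the bench.
- The handle is about 5 mm from the tray's centre along its length and 3 mm across.
- The gripper was open and well clear, with no contact force.
- The knob plate and the bystanders looked unmoved in the pictures; I did not measure them.

**Things that disagreed or were unusual:**
- **Fingertips:** the wrist camera and the contacts put the closed fingertips about 14 mm behind the reported TCP, not 17 mm ahead as the text says. My first approach passed over the plate's top for that reason, and I used the measured value from then on.
- **Tool lean:** the moves offer no way to tilt the tool, so I got the lean by commanding poses past the arm's reach. For the last pry the lean was only about 4 degrees, so that lift relied partly on friction against the end.

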